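# Changing the syringes in a two-lane syringe pump

## Robot

A 6-joint arm with a two-finger parallel gripper is mounted at the origin on a cart in front of the work surface, level with it; the furniture and walls round the work are solid. World frame = base frame: x ahead of the robot, y to its left, z up, the work surface at z = 0. Lengths are in m, angles in rad, forces in N, time in s.
With the tool pointing down it reaches from about 0.35 to 0.975 m from the base axis. Payload 4.9 kg.
Tool frame: the origin (TCP) lies midway between the tips of the shut fingers; the grasp point (between the pads) lies manip.tcp_to_grasp behind it (manip.tcp_to_grasp is the distance from the TCP to the grasp point, in m); z points along the fingers, y is the line along which they close (so a half turn about z gives the same grasp; the last joint's range is limited). The gripper opens to 85 mm and grips with 20 to 120 N. Pads are 22 mm wide; open, the fingers measure 114 mm over their backs; the gripper's body (76 mm by 85 mm) begins 54 mm behind the grasp point. The pads swing forward as they close: fully open they stand 13 mm farther back than shut.
Start: joints at [-1.452, 0.053, 1.613, -0, 1.476, -0.119], TCP at [0.147, -0.607, 0.231] pointing down, gripper open.
Joint ranges: [-3.01, 3.01], [-1.01, 2.22], [0.06, 2.58], [-1.02, 4.17], [0.09, 2.62], [-3.14, 3.14]. Speed limits (rad/s): [2.57, 2.57, 3.14, 3.14, 3.14, 3.14].

## Interface

Orientations are given as a unit quaternion [w, x, y, z].
In Python, from plant import manip, grab_frame, calibration, job_done gives the robot as it stands.
- The arm moves only by the tool send_rows, never from a script. Its argument "rows" is a list of rows, each an object of numbers: "x", "y", "z": the shift along the tool's x, y, z normalised to -1 to 1, where 1 is 15 cm; "wx", "wy", "wz": the turn, a rotation vector about the tool's x, y, z normalised to -1 to 1, where 1 is pi/4 rad; "hand": the opening, from -1 (shut) to 1 (fully open). In form: [{"x": .., "y": .., "z": .., "wx": .., "wy": .., "wz": .., "hand": ..}, ...]. A call has exactly 10 rows; each row shifts and turns the commanded pose from where the row before left it, along the tool's axes as they then stand; what a row does not reach is not made up. A row lasts 1/12 s, in which the tool goes at most 41.7 mm and 7.16 degrees, less where a joint would pass 70% of its speed; a pose out of reach is approached as far as the arm can. A call with a number of a shift or a turn outside -1 to 1 is refused whole. A call with a gripper value outside its range is refused whole. The fingers move at their own pace and stop on an object; the grip force is fixed at half the most. Time passes only in rows, so rows that do not move let the fingers close, or fill a call up. It gives the time, the measured TCP pose, the force, the opening and the grip force at its end, in the units of the state.
- manip.state(): the state, without advancing time (a new reading comes with each control period).
- grab_frame(name): name is "scene" or "top" or "wrist"; returns the picture (400x640x3 uint8, blue, green, red); there is no depth.
- calibration(name): a dict with "camera_matrix" (3x3 intrinsics, pixels), "R" (3x3) and "t" (3): a world point X has camera coordinates R X + t. Camera axes: x right, y down, z forward; pixel columns grow to the right and rows downward; lengths in m; the calibration is good to about 2 mm. A picture is of the moment at which its call begins: read the wrist's pose just before it. calibration takes no time and is no camera call; for the wrist camera it gives the pose at the moment of the call.
- job_done(): hands the job in; it is judged then, once.
The state is a dict: "time": time; "joint_pos": joint angles; "joint_vel": joint speeds; "joint_efforts": joint torques, N m; "tool_pos": TCP position; "tool_rot": TCP orientation; "contact_force": force on the tool from outside, world axes, zero at the start; "ft_torque": the same for the moment, N m; "gripper_width": opening from 0.0 (shut) to 1.0 (fully open); "grasp_force": force on a finger pad.
Only numpy, scipy, OpenCV 4.12 (cv2) and the standard library are available. Lean on these libraries where they do the work, as an engineer would, in place of code of your own. Each camera call takes 0.05 s, during which the arm holds its last target. There are 200 camera calls.

## Task

Change the syringes in the syringe pump: lift its sprung clamp bar, turn it fully aside, draw the pusher block back, and lay each spent syringe (plunger in, no cap) on a lane of the sloped draining rack, tip downhill and flange close above the upper V. Then lay every filled syringe (plunger out, green cap) from the mat into a lane of the pump, level, with its cap away from the pusher and its flange in the slot. Only when all are in, turn the bar back and let it down on the barrels, slide the pusher up against the plungers, and leave the other things on the bench standing where they are.

Things in the scene. Friction and masses are not known exactly. Their poses are not given: they have to be found in the camera images.
- pump: grey two-lane bench syringe pump, fixed; origin under the housing on the worktop; housing x -95..+115, y -140..+110 mm, deck 50 mm high. Lanes run along its y at x = -36 and +24, barrel axis 72 mm up; tips to its +y, pusher at its -y end, dark control panel on its -x side (to the robot). Yaw 0: axes as the world
- lane_0 (a point): where the flange centre of a syringe loaded in the lane nearer the control panel lies, on the barrel axis, 72 mm above the worktop; axes as the pump. Along y from here: flange slot -5..+5 mm, black cheeks -11..-5 (plunger rod between them), black Vs 5..16 and 68..80; between the Vs the space is free for fingers, down to the deck 22 mm below the axis
- lane_1 (a point): the same for the lane nearer the clamp post (pump x = +24 mm)
- bar_post (a point): axis of the clamp bar's octagonal aluminium post, at pump x = 90, y = 42, z = 77 mm (underside of the bar at joint bar_lift = 0); fixed to the pump; axes as the pump; post and the bar's hub are 26 mm across
- bar_knob (a point): middle of the black upright knob (18 mm across, 34 tall) on the free end of the aluminium clamp bar, 170 mm from the post axis; turns with the bar, 30 mm above the bar's underside, 20 mm above its top, 16 mm below the knob's top. The bar (12 wide, 10 thick) crosses the barrels midway between the Vs
- bar_lift (a joint): height of the clamp bar (m): 0 = lowest stop, 0.006 = resting on one or two barrels, 0.030 = highest. A spring pulls it down with about 7 N at 0.006 to 10 N at 0.025. A key in the post lets it turn only above 0.020; while turned it rides on the post at 0.019 and stays up by itself
- bar_turn (a joint): angle of the clamp bar (rad): 0 = across the lanes (knob at pump -x side), up to 1.5 = fully aside, knob toward pump -y; grows counterclockwise from above about bar_post; little friction, stays where left. The bar drops home only within about 0.15 of 0
- pusher (a joint): how far the pusher block is drawn back (m), toward pump -y: at 0 its face is at pump y = -22 mm, fully back 0.078; stays where left (friction 1.5 N). Loaded filled syringes touch it at 0.048 to 0.054, so draw it well past that before laying them in
- pusher_fin (a point): grip point of the blue fin on top of the pusher block: fin 32 mm (pump x) by 14 mm (pump y), its top 8 mm above this point, the block's top 21 mm below it; 12 mm behind the pusher's face; moves with the pusher
- pusher_face (a point): point on the pusher's flat front face, midway between the lanes, at barrel axis height; axes as the pump; the face looks to pump +y
- rack: white sloped draining rack on four steel legs, fixed, about 124 (x) x 132 (y) x 65 mm; origin under its middle on the worktop; its deck slopes 15 degrees (0.262 rad) down toward its +y (toward the robot); two lanes along its slope at x = -28 and +28 mm, each with two white Vs
- rest_0 (a point): rack lane at x = -28 mm: where the flange centre of a spent syringe lies, on the barrel axis, 26 mm off the deck, about 66 mm above the worktop; the point's y axis points down the slope (where the tip goes), z square to the deck. Vs at 5..15 and 66..77 mm down the slope from it; free for fingers between
- rest_1 (a point): the same for the rack lane at x = +28 mm
- mat: teal flat bench mat, fixed, 190 (x) x 176 (y) x 3 mm, its y axis toward the robot; origin under its middle on the worktop; the filled syringes lie on it
- fresh_0: filled syringe, plunger drawn out, green cap, rigid, about 45 g; origin = flange centre on the axis, y axis to the tip. Clear barrel 22 mm across, y 0..88 mm; cap to 106; flange 36 (x) x 4 (y) x 24 (z); plunger rod 10 across; thumb plate 24 across, rear face y = -73. On the mat its axis is 15 mm above the worktop. Grip across the barrel at y = +42 (midway between the pump's Vs)
- fresh_1: filled syringe, plunger drawn out, green cap, rigid, about 45 g; origin = flange centre on the axis, y axis to the tip. Clear barrel 22 mm across, y 0..88 mm; cap to 106; flange 36 (x) x 4 (y) x 24 (z); plunger rod 10 across; thumb plate 24 across, rear face y = -73. On the mat its axis is 15 mm above the worktop. Grip across the barrel at y = +42 (midway between the pump's Vs)
- spent_0: spent syringe, plunger pushed home, no cap, about 30 g: same barrel and flange as the filled ones, tip to y = 98 mm, thumb plate rear face at y = -19; origin = flange centre on the axis, y axis to the tip. Starts in a pump lane under the bar. Grip across the barrel at y = +42
- spent_1: spent syringe, plunger pushed home, no cap, about 30 g: same barrel and flange as the filled ones, tip to y = 98 mm, thumb plate rear face at y = -19; origin = flange centre on the axis, y axis to the tip. Starts in a pump lane under the bar. Grip across the barrel at y = +42
- sample_cup: sample cup with yellow lid, 61 mm across, 62 tall, bystander; origin under its middle
- bottle_white: white reagent bottle with blue cap, 60 mm across, 141 tall, bystander; origin under its middle
- centrifuge: beige bench centrifuge with blue top rim, fixed, an obstacle behind mat and rack; origin under its middle, front to its -x: panel 135 mm and rim 144 mm in front of the origin, rim 360 mm wide and 210 to 250 mm high, two knobs out to 168 mm at 50 to 100 mm height; lid open at the back. Keep gripper and held syringes clear of it
- tin: round tin with green lid, 67 mm across, 33 tall, bystander; origin under its middle

How it is judged:
By the outcome, as a careful person would: the job done as asked, in the order asked, and still so for the second after the job is handed in, with the robot touching nothing.
Of spent_0, spent_1, fresh_0, fresh_1 only 3 to 4 are there at a start; the rules pass over those that are not, and their reading is None.
At some moment in a run one of fresh_0, fresh_1 may be knocked a few centimetres aside while the robot is not near it.
Once in a run the grip may slacken for a moment while it holds something.
It also fails if it takes over 208 s, if anything falls off the work surface, if the arm or the gripper's body presses on something with over 40 N, if the wrist force passes 120 N, or if a joint passes its speed limit or range.

## Working session

There is one attempt and no reset: what is moved stays moved. The work goes in short steps, Python scripts to look and compute and a tool call to move; the robot and the scene stay as the last step left them, time stands still between calls to the robot, and variables do not carry over. Pictures are saved under pics/ and viewed, at most 14 in all, crops included, and the job is handed in when it is done.

Besides the shell and the picture viewer there is one more tool, called after "Emit:" as a command line: name --argument value ..., lists and objects as JSON in quotes. send_rows: Moves the arm, as the interface text tells. Scaled input: -1 to 1 covers 15 cm each way for a shift and pi/4 rad each way for a turn. Its arguments: {"type":"object","properties":{"rows":{"type":"array","items":{"type":"object","properties":{"x":{"type":"number","minimum":-1,"maximum":1},"y":{"type":"number","minimum":-1,"maximum":1},"z":{"type":"number","minimum":-1,"maximum":1},"wx":{"type":"number","minimum":-1,"maximum":1},"wy":{"type":"number","minimum":-1,"maximum":1},"wz":{"type":"number","minimum":-1,"maximum":1},"hand":{"type":"number"}}}}},"required":["rows"]}

```bash
mkdir -p pics; ls; python3 - <<'E'
from plant import manip, grab_frame, calibration
import cv2
print(manip.state(), manip.tcp_to_grasp)
for n in ("scene","top"):
    cv2.imwrite(f"pics/{n}0.png",grab_frame(n)); c=calibration(n); print(n,c)
E
```

```text
pics
{'time': 0.0, 'joint_pos': array([-1.45205939e+00,  5.33889855e-02,  1.61431338e+00, -7.80703900e-06,
        1.47603472e+00, -1.19019050e-01]), 'joint_vel': array([ 0.00136947,  0.00054653,  0.00140033, -0.00035917,  0.00018026,
       -0.00026844]), 'joint_efforts': array([-2.49617529e-03, -3.93683124e+01, -3.70177853e+01, -1.15689622e-04,
        7.26496830e-03, -3.35349583e-06]), 'tool_pos': array([ 0.14711163, -0.60677974,  0.23003155]), 'tool_rot': array([-1.07221808e-03,  9.92941714e-01,  1.18598498e-01, -3.73436609e-06]), 'contact_force': array([ 0.80137776, -0.22169625, -0.10212535]), 'ft_torque': array([-0.01354445,  0.04569331,  0.03264235]), 'grasp_force': 0.0, 'gripper_width': 1.000216476213583} 0.0187
scene {'camera_matrix': array([[388.15402764,   0.        , 317.50889056],
       [  0.        , 388.15402764, 199.21578427],
       [  0.        ,   0.        ,   1.        ]]), 'R': array([[-0.86651772, -0.49893653, -0.01447023],
       [-0.21784372,  0.40410095, -0.88839548],
       [ 0.44910039, -0.76665818, -0.45885082]]), 't': array([0.56636404, 0.18533771, 0.95159296])}
top {'camera_matrix': array([[361.96619981,   0.        , 313.93033499],
       [  0.        , 361.96619981, 197.35134457],
       [  0.        ,   0.        ,   1.        ]]), 'R': array([[ 0.00843075, -0.99993225,  0.00802603],
       [-0.98792808, -0.00957059, -0.1546173 ],
       [ 0.15468364, -0.0066256 , -0.98794184]]), 't': array([0.05950356, 0.59074195, 0.92417127])}
```

View pics/top0.png

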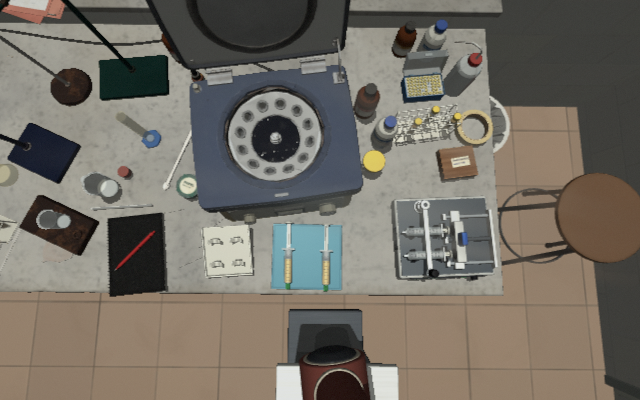

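View pics/scene0.png

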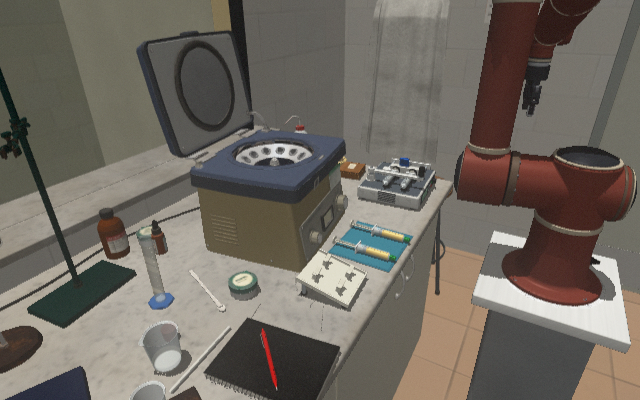

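The top view shows the pump at about (445,238) with two spent syringes, the mat at (307,257) with two filled syringes whose caps point toward the robot, and the rack at (228,250), which is empty. The centrifuge stands behind them.

```bash
python3 - <<'E'
import cv2
i=cv2.imread("pics/top0.png")
for n,(a,b,c,d) in dict(pump=(385,505,190,280),mat=(195,350,215,300)).items():
    f=5 if n=="mat" else 6
    r=cv2.resize(i[c:d,a:b],None,fx=f,fy=f,interpolation=cv2.INTER_CUBIC)
    for x in range(a,b,10): cv2.line(r,((x-a)*f,0),((x-a)*f,6 if x%20 else 14),(0,0,255),1)
    for y in range(c,d,10): cv2.line(r,(0,(y-c)*f),(6 if y%20 else 14,(y-c)*f),(0,0,255),1)
    cv2.imwrite(f"pics/c_{n}.png",r)
E
```

```text
(no output)
```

View pics/c_pump.png

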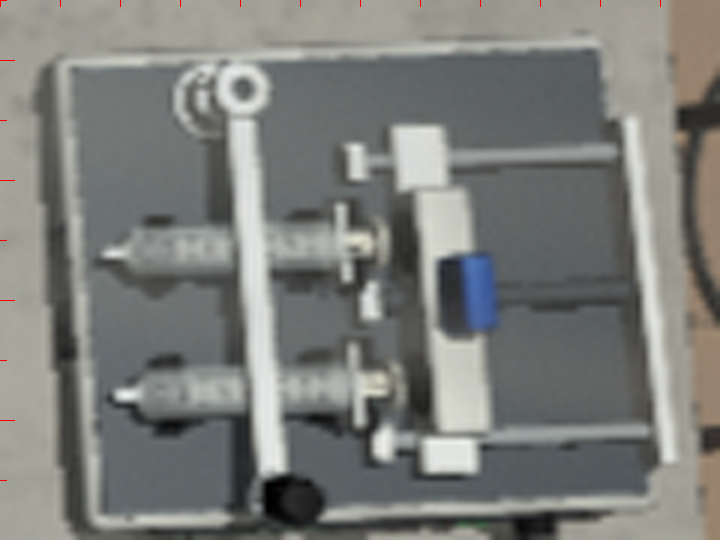

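View pics/c_mat.png

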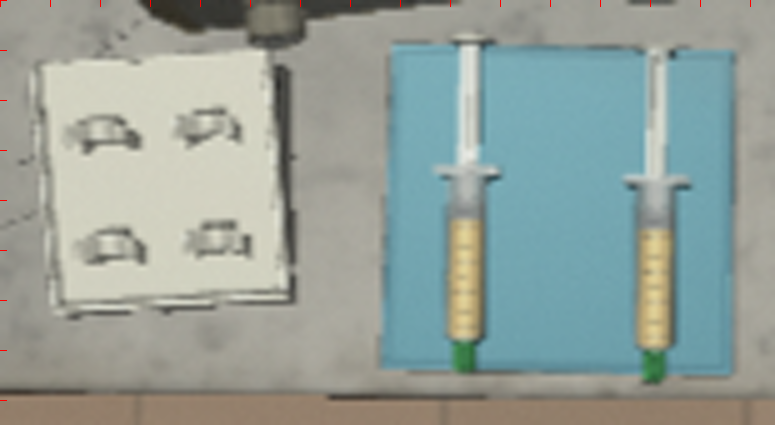

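Read off the crops: knob at (433.8,273), post at (425.3,204.7), fin at (465,238.5), flanges at (442.5,230.5) and (444.7,254.2). Rack Vs are at about (216,241), (237,240.4), (217.4,264) and (238.6,263). Fresh flanges are at (288.4,249.3) and (326.4,251.6), with caps at (287.6,287) and (325.8,290). Next I fit poses to these.

```bash
cat > h.py <<'E'
import numpy as np, cv2
from scipy.optimize import least_squares
from plant import manip, grab_frame, calibration
def proj(c,P):
    p=np.atleast_2d(P)@c["R"].T+c["t"]; q=p@c["camera_matrix"].T; return q[:,:2]/q[:,2:]
def back(c,px,z):
    d=np.linalg.inv(c["camera_matrix"])@[*px,1]; d=c["R"].T@d; o=-c["R"].T@c["t"]
    return o+d*(z-o[2])/d[2]
def place(pose,P):
    x,y,a=pose; P=np.atleast_2d(P); return np.c_[x+P[:,0]*np.cos(a)-P[:,1]*np.sin(a),y+P[:,0]*np.sin(a)+P[:,1]*np.cos(a),P[:,2]]
def fit(obs,x0):   # obs: list of (calib, model Nx3, px Nx2)
    f=lambda s:np.concatenate([(proj(c,place(s,m))-p).ravel() for c,m,p in obs])
    r=least_squares(f,x0,loss="soft_l1"); return r.x,r.fun.reshape(-1,2)
E
python3 - <<'E'
from h import *
np.set_printoptions(precision=4,suppress=True)
c=calibration("top")
o=np.array([385,190])
m=np.array([[.115,.110,.05],[.115,-.14,.05],[-.095,.110,.05],[-.095,-.14,.05],[-.08,.042,.129],[-.036,0,.084],[.024,0,.084]])
p=o+np.array([[60,63],[602,42],[97,523],[655,505],[293,498],[358,385],[345,243]])/6
s,r=fit([(c,m,p)],[.35,-.4,0]); print("pump",s,r)
o=np.array([195,215]);b=lambda x,y,z:back(c,o+np.array([x,y])/5,z)
for n,f,t in(("L",(467,173),(464,372)),("R",(656,183),(653,382))):
    F=b(*f,.017);T=b(*t,.015);d=T-F;print(n,F,T,np.linalg.norm(d),np.arctan2(d[1],d[0]))
for n,q in dict(uL=(105,132),uR=(210,127)).items(): print(n,b(*q,.054))
for n,q in dict(lL=(112,245),lR=(218,240)).items(): print(n,b(*q,.038))
print("rack corners",[b(*q) for q in((38,63,.058),(272,52,.058),(58,305,.028),(290,292,.028))])
print("rim",[back(c,q,.25)for q in((200,209),(362,190))], "knob",back(c,(330,207),.1))
E
```

```text
pump [ 0.4788 -0.2628  0.0384] [[-1.2068 -2.3701]
 [ 1.4391 -1.519 ]
 [-2.1665  1.3169]
 [ 1.0087  1.3073]
 [ 1.2727  0.3576]
 [-0.4394 -0.0936]
 [-0.29   -0.293 ]]
L [0.4514 0.1323 0.017 ] [0.3467 0.132  0.015 ] 0.10470726784306923 -3.1386646076269935
R [0.4469 0.0303 0.017 ] [0.3423 0.0315 0.015 ] 0.1046467393386222 3.130327546220793
uL [0.4705 0.3186 0.054 ]
uR [0.4735 0.2642 0.054 ]
lL [0.4122 0.3162 0.038 ]
lR [0.4152 0.2609 0.038 ]
rack corners [array([0.5057, 0.3542, 0.058 ]), array([0.5125, 0.2327, 0.058 ]), array([0.3806, 0.3456, 0.028 ]), array([0.3883, 0.2238, 0.028 ])]
rim [array([0.5312, 0.3044, 0.25  ]), array([ 0.5749, -0.0354,  0.25  ])] knob [0.5575 0.0245 0.1   ]
```

```bash
cat >> h.py <<'E'
from scipy.spatial.transform import Rotation as Ro
PUMP=[.4788,-.2628,.0384]
def pose():
    s=manip.state(); q=s["tool_rot"]; return s["tool_pos"],Ro.from_quat(np.r_[q[1:],q[0]])
def rot(psi,tilt=0): # tool x at heading psi, tool down; tilt: tool x dips below level
    return Ro.from_euler("Z",psi)*Ro.from_euler("X",np.pi)*Ro.from_euler("Y",-tilt)
def plan(pos,psi,n=10,tilt=0,start=None):
    p,R=start or pose(); T=rot(psi,tilt); w=(R.inv()*T).as_rotvec()/n
    M=sum((R*Ro.from_rotvec(w*k)).as_matrix() for k in range(n))
    v=np.linalg.solve(M,np.array(pos)-p)
    a=np.r_[v/.15,w/(np.pi/4)].round(3)
    print(n,"rows",dict(zip("x y z wx wy wz".split(),a.tolist())),"mm/row",round(np.linalg.norm(v)*1e3,1),"deg",round(np.degrees(np.linalg.norm(w)),2))
    return np.array(pos),T
def rp(l,m):  # list
    return place(m,l)[0]
E
python3 - <<'E'
from h import *
a=plan([.40,-.27,.30],.038,20)
E
```

```text
20 rows {'x': 0.1, 'y': -0.099, 'z': -0.023, 'wx': -0.0, 'wy': 0.0, 'wz': 0.013} mm/row 21.4 deg 0.57
```

Emit:
send_rows --rows '[{"x": 0.1, "y": -0.099, "z": -0.023, "wz": 0.013, "hand": 1}, {"x": 0.1, "y": -0.099, "z": -0.023, "wz": 0.013, "hand": 1}, {"x": 0.1, "y": -0.099, "z": -0.023, "wz": 0.013, "hand": 1}, {"x": 0.1, "y": -0.099, "z": -0.023, "wz": 0.013, "hand": 1}, {"x": 0.1, "y": -0.099, "z": -0.023, "wz": 0.013, "hand": 1}, {"x": 0.1, "y": -0.099, "z": -0.023, "wz": 0.013, "hand": 1}, {"x": 0.1, "y": -0.099, "z": -0.023, "wz": 0.013, "hand": 1}, {"x": 0.1, "y": -0.099, "z": -0.023, "wz": 0.013, "hand": 1}, {"x": 0.1, "y": -0.099, "z": -0.023, "wz": 0.013, "hand": 1}, {"x": 0.1, "y": -0.099, "z": -0.023, "wz": 0.013, "hand": 1}]'

```text
invalid input at $.rows[0]: expected keys x, y, z, wx, wy, wz, hand
```

Emit:
send_rows --rows '[{"x": 0.1, "y": -0.099, "z": -0.023, "wz": 0.013, "hand": 0}, {"x": 0.1, "y": -0.099, "z": -0.023, "wz": 0.013, "hand": 0}, {"x": 0.1, "y": -0.099, "z": -0.023, "wz": 0.013, "hand": 0}, {"x": 0.1, "y": -0.099, "z": -0.023, "wz": 0.013, "hand": 0}, {"x": 0.1, "y": -0.099, "z": -0.023, "wz": 0.013, "hand": 0}, {"x": 0.1, "y": -0.099, "z": -0.023, "wz": 0.013, "hand": 0}, {"x": 0.1, "y": -0.099, "z": -0.023, "wz": 0.013, "hand": 0}, {"x": 0.1, "y": -0.099, "z": -0.023, "wz": 0.013, "hand": 0}, {"x": 0.1, "y": -0.099, "z": -0.023, "wz": 0.013, "hand": 0}, {"x": 0.1, "y": -0.099, "z": -0.023, "wz": 0.013, "hand": 0}]'

```text
invalid input at $.rows[0]: expected keys x, y, z, wx, wy, wz, hand
```

```bash
python3 - <<'E'
from h import *
np.set_printoptions(precision=4,suppress=True)
print(manip.state()); c=calibration("wrist"); i=grab_frame("wrist"); cv2.imwrite("pics/w1.png",i); np.save("w1.npy",c,allow_pickle=True); print(c)
m=np.array([[-.08,.042,.129],[-.036,0,.084],[.024,0,.084],[.115,.110,.05],[-.095,-.14,.05]]);print(proj(c,place(PUMP,m)))
E
```

```text
{'time': 0.1, 'joint_pos': array([-1.452 ,  0.0533,  1.6142, -0.    ,  1.476 , -0.119 ]), 'joint_vel': array([ 0.0006, -0.0006, -0.0031, -0.0008, -0.0014, -0.0002]), 'joint_efforts': array([  0.0008, -39.4903, -37.1362,  -0.0001,   0.0039,  -0.    ]), 'tool_pos': array([ 0.1471, -0.6068,  0.2302]), 'tool_rot': array([-0.001 ,  0.9929,  0.1186, -0.    ]), 'contact_force': array([-0.6833,  0.3745, -0.7229]), 'ft_torque': array([-0.0008,  0.0767, -0.0381]), 'grasp_force': 0.0, 'gripper_width': 0.9987304382377421}
{'camera_matrix': array([[291.5791,   0.    , 316.5475],
       [  0.    , 291.5791, 198.4218],
       [  0.    ,   0.    ,   1.    ]]), 'R': array([[ 0.2358, -0.9718, -0.001 ],
       [-0.9379, -0.2278,  0.2617],
       [-0.2545, -0.0608, -0.9652]]), 't': array([-0.6239, -0.0334,  0.3783])}
[[-231.8839 -364.8419]
 [ -65.5489 -334.5046]
 [ -78.597  -468.2152]
 [-208.9802 -633.6639]
 [ 159.9986 -135.5529]]
```

View pics/w1.png

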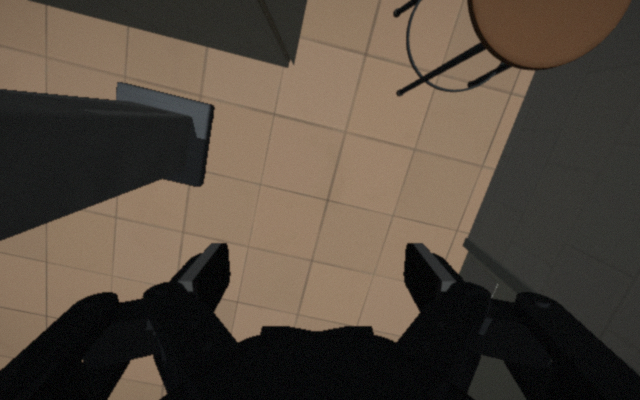

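The first wrist picture showed only floor and fingers, since the moves were refused: every row needs all the keys.

Emit:
send_rows --rows '[{"x": 0.1, "y": -0.099, "z": -0.023, "wx": 0, "wy": 0, "wz": 0.013, "hand": 1}, {"x": 0.1, "y": -0.099, "z": -0.023, "wx": 0, "wy": 0, "wz": 0.013, "hand": 1}, {"x": 0.1, "y": -0.099, "z": -0.023, "wx": 0, "wy": 0, "wz": 0.013, "hand": 1}, {"x": 0.1, "y": -0.099, "z": -0.023, "wx": 0, "wy": 0, "wz": 0.013, "hand": 1}, {"x": 0.1, "y": -0.099, "z": -0.023, "wx": 0, "wy": 0, "wz": 0.013, "hand": 1}, {"x": 0.1, "y": -0.099, "z": -0.023, "wx": 0, "wy": 0, "wz": 0.013, "hand": 1}, {"x": 0.1, "y": -0.099, "z": -0.023, "wx": 0, "wy": 0, "wz": 0.013, "hand": 1}, {"x": 0.1, "y": -0.099, "z": -0.023, "wx": 0, "wy": 0, "wz": 0.013, "hand": 1}, {"x": 0.1, "y": -0.099, "z": -0.023, "wx": 0, "wy": 0, "wz": 0.013, "hand": 1}, {"x": 0.1, "y": -0.099, "z": -0.023, "wx": 0, "wy": 0, "wz": 0.013, "hand": 1}]'

```text
time: 0.98
tool_pos: [0.2665, -0.432, 0.2655]
tool_rot: [-0.0, 0.998, 0.067, -0.0]
contact_force: [0.7, 0.4, -0.6]
gripper_width: 1.003
grasp_force: 0.0
```

Emit:
send_rows --rows '[{"x": 0.1, "y": -0.099, "z": -0.023, "wx": 0, "wy": 0, "wz": 0.013, "hand": 0}, {"x": 0.1, "y": -0.099, "z": -0.023, "wx": 0, "wy": 0, "wz": 0.013, "hand": 0}, {"x": 0.1, "y": -0.099, "z": -0.023, "wx": 0, "wy": 0, "wz": 0.013, "hand": 0}, {"x": 0.1, "y": -0.099, "z": -0.023, "wx": 0, "wy": 0, "wz": 0.013, "hand": 0}, {"x": 0.1, "y": -0.099, "z": -0.023, "wx": 0, "wy": 0, "wz": 0.013, "hand": 0}, {"x": 0.1, "y": -0.099, "z": -0.023, "wx": 0, "wy": 0, "wz": 0.013, "hand": 0}, {"x": 0.1, "y": -0.099, "z": -0.023, "wx": 0, "wy": 0, "wz": 0.013, "hand": 0}, {"x": 0.1, "y": -0.099, "z": -0.023, "wx": 0, "wy": 0, "wz": 0.013, "hand": 0}, {"x": 0.1, "y": -0.099, "z": -0.023, "wx": 0, "wy": 0, "wz": 0.013, "hand": 0}, {"x": 0.1, "y": -0.099, "z": -0.023, "wx": 0, "wy": 0, "wz": 0.013, "hand": 0}]'

```text
time: 1.82
tool_pos: [0.4025, -0.2708, 0.3001]
tool_rot: [-0.0, 1.0, 0.017, -0.0]
contact_force: [0.6, -1.4, 0.1]
gripper_width: 0.501
grasp_force: 0.0
```

```bash
python3 - <<'E'
from h import *
np.set_printoptions(precision=4,suppress=True)
s=manip.state();print(s["time"],s["tool_pos"],s["tool_rot"],s["gripper_width"]); c=calibration("wrist"); i=grab_frame("wrist"); cv2.imwrite("pics/w2.png",i); np.save("w2.npy",c,allow_pickle=True)
m=np.array([[-.08,.042,.129],[-.036,0,.084],[.024,0,.084],[.115,.110,.05],[-.095,-.14,.05]]);print(proj(c,place(PUMP,m)))
E
```

```text
1.8167 [ 0.4025 -0.2708  0.3001] [-0.0002  0.9999  0.0165 -0.0002] 0.501195261760996
[[274.2378 185.5185]
 [312.4877 141.7575]
 [312.0336  89.1389]
 [219.2756  11.1497]
 [414.8092 182.9005]]
```

View pics/w2.png

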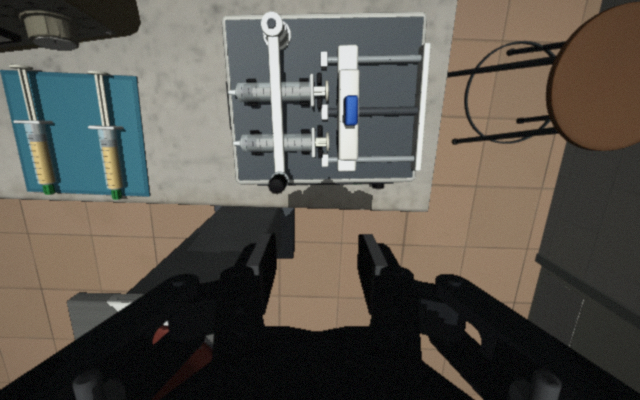

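Wrist view: the whole pump is in view, with the knob at about (278,183), flanges near (314,142) and (313,91), and the fin near (350,110). I'll enlarge it for the fit.

```bash
python3 - <<'E'
import cv2
i=cv2.imread("pics/w2.png");a,b,c,d,f=215,440,0,195,3
r=cv2.resize(i[c:d,a:b],None,fx=f,fy=f,interpolation=cv2.INTER_CUBIC)
cv2.imwrite("pics/w2c.png",r)
E
```

```text
(no output)
```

View pics/w2c.png

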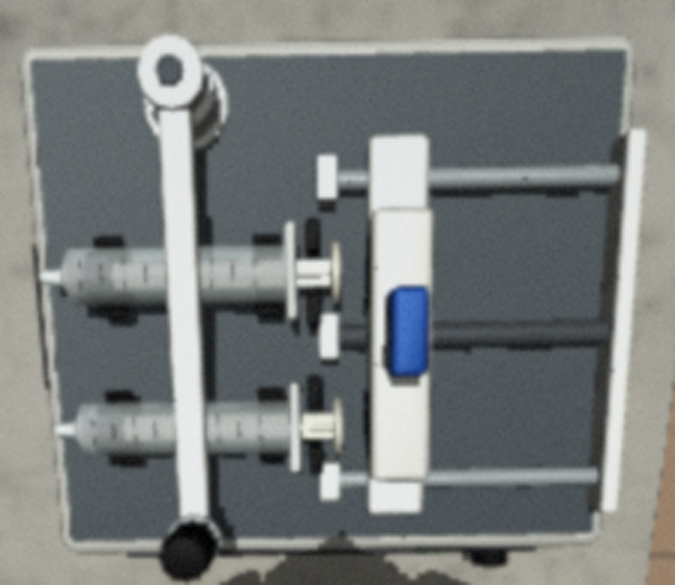

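```bash
python3 - <<'E'
from h import *
np.set_printoptions(precision=4,suppress=True)
c=calibration("top");w=np.load("w2.npy",allow_pickle=True).item()
m1=np.array([[.115,.110,.05],[.115,-.14,.05],[-.095,.110,.05],[-.095,-.14,.05],[-.08,.042,.113],[-.036,0,.080],[.024,0,.080]])
p1=np.array([385,190])+np.array([[60,63],[602,42],[97,523],[655,505],[290,495],[358,385],[345,243]])/6
m2=np.r_[m1,[[-.036,.098,.072],[.024,.098,.072]]]
p2=np.array([215,0])+np.array([[27,50],[630,40],[68,545],[597,540],[189,548],[296,427],[292,270],[58,430],[42,277]])/3
for o in ([(w,m2,p2)],[(w,m2[4:],p2[4:])],[(c,m1,p1)],[(w,m2[4:],p2[4:]),(c,m1[4:],p1[4:])]):
    s,r=fit(o,[.48,-.26,.04]);print(s);print(r.T)
# fin top triangulate
pw=np.array([215,0])+np.array([409,313])/3; pt=np.array([385,190])+np.array([480,292])/6
def f(X): return np.r_[(proj(w,X)-pw)[0],(proj(c,X)-pt)[0]]
r=least_squares(f,[.47,-.3,.1]);print("fin",r.x,r.fun)
for z in(.1,.11,.12):print(z,back(w,pw,z),back(c,pt,z))
E
```

```text
[ 0.478  -0.2631  0.0521]
[[-5.6595  3.4494 -3.0408  1.9806 -0.631  -0.5393 -0.3257  0.7523  1.4873]
 [-3.2883 -4.3951  3.7992  2.109   0.9852 -0.145   0.2254 -0.1336  0.1595]]
[ 0.4785 -0.2629  0.0566]
[[-0.4492 -0.5271 -0.5461  0.7712  1.28  ]
 [ 0.7415 -0.5384 -0.1999 -0.1573  0.1387]]
[ 0.4789 -0.2643  0.0443]
[[-0.8751  1.7175 -1.3412  1.7737  0.3642 -0.3301 -0.3119]
 [-2.1778 -1.8745  1.5056  0.9098  0.54   -0.1598 -0.2509]]
[ 0.4785 -0.2631  0.055 ]
[[-0.3655 -0.3853 -0.3127  0.8975  1.4944  0.2413 -0.6468 -0.8737]
 [ 0.6855 -0.5367 -0.2    -0.2875 -0.0055  0.9134  0.0237 -0.0611]]
fin [ 0.485  -0.3047  0.1181] [-0.0219  0.8035  0.0028 -1.9306]
0.1 [ 0.4867 -0.3067  0.1   ] [ 0.4811 -0.3121  0.1   ]
0.11 [ 0.4862 -0.3055  0.11  ] [ 0.4807 -0.3078  0.11  ]
0.12 [ 0.4857 -0.3044  0.12  ] [ 0.4802 -0.3036  0.12  ]
```

```bash
sed -i 's/^PUMP=.*/PUMP=[.4785,-.263,.052]/' h.py; python3 - <<'E'
from h import *
np.set_printoptions(precision=4,suppress=True)
c=calibration("top");w=np.load("w2.npy",allow_pickle=True).item()
pw=np.array([215,0])+np.array([409,331])/3; pt=np.array([385,190])+np.array([480,291])/6
def f(X): return np.r_[(proj(w,X)-pw)[0],(proj(c,X)-pt)[0]]
r=least_squares(f,[.47,-.3,.1]);print("fin top",r.x,r.fun, "model", rp([-.006,-.034,.1],PUMP))
k=rp([-.08,.042,.113],PUMP);print("knob",k,"post",rp([.09,.042,0],PUMP))
s=plan([k[0],k[1],.17],.052,10)
plan([k[0],k[1],.101],.052,10,start=s)
E
```

```text
fin top [ 0.4799 -0.3052  0.1161] [-0.001  -0.1505  0.011   0.3552] model [ 0.4743 -0.2973  0.1   ]
knob [ 0.3964 -0.2252  0.113 ] post [ 0.5662 -0.2164  0.    ]
10 rows {'x': -0.004, 'y': -0.029, 'z': 0.087, 'wx': -0.0, 'wy': -0.0, 'wz': -0.002} mm/row 13.8 deg 0.09
10 rows {'x': 0.0, 'y': -0.0, 'z': 0.046, 'wx': 0.0, 'wy': 0.0, 'wz': 0.0} mm/row 6.9 deg 0.0
```

Emit:
send_rows --rows '[{"x": -0.004, "y": -0.029, "z": 0.087, "wx": 0, "wy": 0, "wz": -0.002, "hand": 0}, {"x": -0.004, "y": -0.029, "z": 0.087, "wx": 0, "wy": 0, "wz": -0.002, "hand": 0}, {"x": -0.004, "y": -0.029, "z": 0.087, "wx": 0, "wy": 0, "wz": -0.002, "hand": 0}, {"x": -0.004, "y": -0.029, "z": 0.087, "wx": 0, "wy": 0, "wz": -0.002, "hand": 0}, {"x": -0.004, "y": -0.029, "z": 0.087, "wx": 0, "wy": 0, "wz": -0.002, "hand": 0}, {"x": -0.004, "y": -0.029, "z": 0.087, "wx": 0, "wy": 0, "wz": -0.002, "hand": 0}, {"x": -0.004, "y": -0.029, "z": 0.087, "wx": 0, "wy": 0, "wz": -0.002, "hand": 0}, {"x": -0.004, "y": -0.029, "z": 0.087, "wx": 0, "wy": 0, "wz": -0.002, "hand": 0}, {"x": -0.004, "y": -0.029, "z": 0.087, "wx": 0, "wy": 0, "wz": -0.002, "hand": 0}, {"x": -0.004, "y": -0.029, "z": 0.087, "wx": 0, "wy": 0, "wz": -0.002, "hand": 0}]'

```text
time: 2.7
tool_pos: [0.3943, -0.2282, 0.1685]
tool_rot: [0.0, 1.0, 0.025, 0.0]
contact_force: [-0.6, -0.5, -0.5]
gripper_width: 0.502
grasp_force: 0.0
```

```bash
python3 - <<'E'
from h import *
s=manip.state();print(s["time"],s["tool_pos"]); c=calibration("wrist"); i=grab_frame("wrist"); np.save("w3.npy",c,allow_pickle=True)
a=cv2.resize(i[100:400,150:490],None,fx=2,fy=2,interpolation=cv2.INTER_CUBIC)
cv2.imwrite("pics/w3.png",a)
m=np.array([[-.08,.042,.113],[-.08,.042,.129]]);print((proj(c,place(PUMP,m))-[150,100])*2)
E
```

```text
2.7 [ 0.39425372 -0.22816736  0.16851078]
[[326.2699449  225.40592001]
 [325.76439507 240.33972661]]
```

View pics/w3.png

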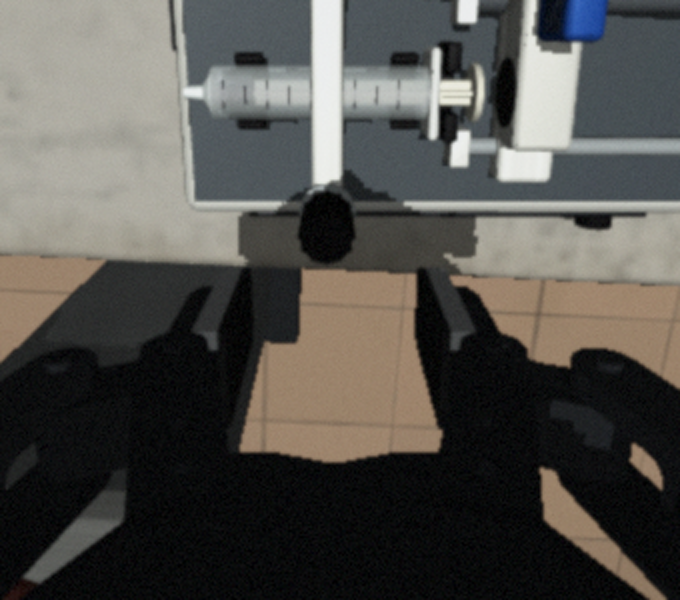

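The knob appears at crop (327,226), and the fit predicted (326,225). The pump pose is good to about 1 mm, so I descend and grip.

Emit:
send_rows --rows '[{"x": 0.001, "y": -0.002, "z": 0.045, "wx": 0, "wy": 0, "wz": 0, "hand": 0}, {"x": 0.001, "y": -0.002, "z": 0.045, "wx": 0, "wy": 0, "wz": 0, "hand": 0}, {"x": 0.001, "y": -0.002, "z": 0.045, "wx": 0, "wy": 0, "wz": 0, "hand": 0}, {"x": 0.001, "y": -0.002, "z": 0.045, "wx": 0, "wy": 0, "wz": 0, "hand": 0}, {"x": 0.001, "y": -0.002, "z": 0.045, "wx": 0, "wy": 0, "wz": 0, "hand": 0}, {"x": 0.001, "y": -0.002, "z": 0.045, "wx": 0, "wy": 0, "wz": 0, "hand": 0}, {"x": 0.001, "y": -0.002, "z": 0.045, "wx": 0, "wy": 0, "wz": 0, "hand": 0}, {"x": 0.001, "y": -0.002, "z": 0.045, "wx": 0, "wy": 0, "wz": 0, "hand": 0}, {"x": 0.001, "y": -0.002, "z": 0.045, "wx": 0, "wy": 0, "wz": 0, "hand": 0}, {"x": 0, "y": 0, "z": 0.04, "wx": 0, "wy": 0, "wz": 0, "hand": 0}]'

```text
time: 3.58
tool_pos: [0.3955, -0.2257, 0.1022]
tool_rot: [-0.0, 1.0, 0.025, -0.0]
contact_force: [-0.3, -0.0, 0.6]
gripper_width: 0.496
grasp_force: 0.0
```

Emit:
send_rows --rows '[{"x": 0, "y": 0, "z": 0, "wx": 0, "wy": 0, "wz": 0, "hand": -1}, {"x": 0, "y": 0, "z": 0, "wx": 0, "wy": 0, "wz": 0, "hand": -1}, {"x": 0, "y": 0, "z": 0, "wx": 0, "wy": 0, "wz": 0, "hand": -1}, {"x": 0, "y": 0, "z": 0, "wx": 0, "wy": 0, "wz": 0, "hand": -1}, {"x": 0, "y": 0, "z": 0, "wx": 0, "wy": 0, "wz": 0, "hand": -1}, {"x": 0, "y": 0, "z": 0, "wx": 0, "wy": 0, "wz": 0, "hand": -1}, {"x": 0, "y": 0, "z": 0, "wx": 0, "wy": 0, "wz": 0, "hand": -1}, {"x": 0, "y": 0, "z": 0, "wx": 0, "wy": 0, "wz": 0, "hand": -1}, {"x": 0, "y": 0, "z": 0, "wx": 0, "wy": 0, "wz": 0, "hand": -1}, {"x": 0, "y": 0, "z": 0, "wx": 0, "wy": 0, "wz": 0, "hand": -1}]'

```text
time: 4.42
tool_pos: [0.3955, -0.2259, 0.1031]
tool_rot: [0.0, 1.0, 0.025, -0.0]
contact_force: [-1.6, -1.7, -0.8]
gripper_width: 0.187
grasp_force: 58.5
```

Emit:
send_rows --rows '[{"x": 0, "y": 0, "z": -0.013, "wx": 0, "wy": 0, "wz": 0, "hand": -1}, {"x": 0, "y": 0, "z": -0.013, "wx": 0, "wy": 0, "wz": 0, "hand": -1}, {"x": 0, "y": 0, "z": -0.013, "wx": 0, "wy": 0, "wz": 0, "hand": -1}, {"x": 0, "y": 0, "z": -0.013, "wx": 0, "wy": 0, "wz": 0, "hand": -1}, {"x": 0, "y": 0, "z": -0.013, "wx": 0, "wy": 0, "wz": 0, "hand": -1}, {"x": 0, "y": 0, "z": -0.013, "wx": 0, "wy": 0, "wz": 0, "hand": -1}, {"x": 0, "y": 0, "z": -0.013, "wx": 0, "wy": 0, "wz": 0, "hand": -1}, {"x": 0, "y": 0, "z": -0.013, "wx": 0, "wy": 0, "wz": 0, "hand": -1}, {"x": 0, "y": 0, "z": -0.013, "wx": 0, "wy": 0, "wz": 0, "hand": -1}, {"x": 0, "y": 0, "z": -0.013, "wx": 0, "wy": 0, "wz": 0, "hand": -1}]'

```text
time: 5.25
tool_pos: [0.396, -0.2253, 0.1219]
tool_rot: [-0.001, 1.0, 0.025, 0.001]
contact_force: [6.3, -0.0, -9.7]
gripper_width: 0.192
grasp_force: 58.6
```

Emit:
send_rows --rows '[{"x": 0.003, "y": 0.085, "z": 0, "wx": 0, "wy": 0, "wz": -0.095, "hand": -1}, {"x": 0.003, "y": 0.085, "z": 0, "wx": 0, "wy": 0, "wz": -0.095, "hand": -1}, {"x": 0.003, "y": 0.085, "z": 0, "wx": 0, "wy": 0, "wz": -0.095, "hand": -1}, {"x": 0.003, "y": 0.085, "z": 0, "wx": 0, "wy": 0, "wz": -0.095, "hand": -1}, {"x": 0.003, "y": 0.085, "z": 0, "wx": 0, "wy": 0, "wz": -0.095, "hand": -1}, {"x": 0.003, "y": 0.085, "z": 0, "wx": 0, "wy": 0, "wz": -0.095, "hand": -1}, {"x": 0.003, "y": 0.085, "z": 0, "wx": 0, "wy": 0, "wz": -0.095, "hand": -1}, {"x": 0.003, "y": 0.085, "z": 0, "wx": 0, "wy": 0, "wz": -0.095, "hand": -1}, {"x": 0.003, "y": 0.085, "z": 0, "wx": 0, "wy": 0, "wz": -0.095, "hand": -1}, {"x": 0.003, "y": 0.085, "z": 0, "wx": 0, "wy": 0, "wz": -0.095, "hand": -1}]'

```text
time: 6.08
tool_pos: [0.4465, -0.3383, 0.1207]
tool_rot: [-0.002, 0.921, 0.389, 0.0]
contact_force: [5.2, 3.7, -8.5]
gripper_width: 0.192
grasp_force: 58.7
```

Emit:
send_rows --rows '[{"x": 0.003, "y": 0.085, "z": 0.002, "wx": 0, "wy": 0, "wz": -0.095, "hand": -1}, {"x": 0.003, "y": 0.085, "z": 0.002, "wx": 0, "wy": 0, "wz": -0.095, "hand": -1}, {"x": 0.003, "y": 0.085, "z": 0.002, "wx": 0, "wy": 0, "wz": -0.095, "hand": -1}, {"x": 0.003, "y": 0.085, "z": 0.002, "wx": 0, "wy": 0, "wz": -0.095, "hand": -1}, {"x": 0.003, "y": 0.085, "z": 0.002, "wx": 0, "wy": 0, "wz": -0.095, "hand": -1}, {"x": 0.003, "y": 0.085, "z": 0.002, "wx": 0, "wy": 0, "wz": -0.095, "hand": -1}, {"x": 0.003, "y": 0.085, "z": 0.002, "wx": 0, "wy": 0, "wz": -0.095, "hand": -1}, {"x": 0.003, "y": 0.085, "z": 0.002, "wx": 0, "wy": 0, "wz": -0.095, "hand": -1}, {"x": 0.003, "y": 0.085, "z": 0.002, "wx": 0, "wy": 0, "wz": -0.095, "hand": -1}, {"x": 0.003, "y": 0.085, "z": 0.002, "wx": 0, "wy": 0, "wz": -0.095, "hand": -1}]'

```text
time: 6.92
tool_pos: [0.5609, -0.3873, 0.1179]
tool_rot: [-0.002, 0.716, 0.698, 0.0]
contact_force: [-0.8, 3.2, -5.3]
gripper_width: 0.188
grasp_force: 59.0
```

Emit:
send_rows --rows '[{"x": 0, "y": 0.02, "z": 0, "wx": 0, "wy": 0, "wz": 0, "hand": -1}, {"x": 0, "y": 0, "z": 0, "wx": 0, "wy": 0, "wz": 0, "hand": -1}, {"x": 0, "y": 0, "z": 0, "wx": 0, "wy": 0, "wz": 0, "hand": 0}, {"x": 0, "y": 0, "z": 0, "wx": 0, "wy": 0, "wz": 0, "hand": 0}, {"x": 0, "y": 0, "z": 0, "wx": 0, "wy": 0, "wz": 0, "hand": 0}, {"x": 0, "y": 0, "z": 0, "wx": 0, "wy": 0, "wz": 0, "hand": 0}, {"x": 0, "y": 0, "z": -0.1, "wx": 0, "wy": 0, "wz": 0, "hand": 0}, {"x": 0, "y": 0, "z": -0.15, "wx": 0, "wy": 0, "wz": 0, "hand": 0}, {"x": 0, "y": 0, "z": -0.15, "wx": 0, "wy": 0, "wz": 0, "hand": 0}, {"x": 0, "y": 0, "z": -0.1, "wx": 0, "wy": 0, "wz": 0, "hand": 0}]'

```text
time: 7.75
tool_pos: [0.5649, -0.3898, 0.1991]
tool_rot: [0.002, 0.718, 0.697, 0.0]
contact_force: [0.3, -0.0, -0.2]
gripper_width: 0.498
grasp_force: 0.0
```

```bash
python3 - <<'E'
from h import *
np.set_printoptions(precision=4,suppress=True)
s=manip.state();print(s["time"],s["tool_pos"]); c=calibration("wrist"); i=grab_frame("wrist"); t=grab_frame("top")
np.save("w4.npy",c,allow_pickle=True); cv2.imwrite("pics/w4raw.png",i); cv2.imwrite("pics/t4raw.png",t)
r=cv2.resize(t[185:285,385:505],None,fx=4,fy=4,interpolation=cv2.INTER_CUBIC)
o=np.zeros((580,800,3),np.uint8); o[:400,:480]=r; o[:, 480:]=cv2.resize(i[:,150:490],(320,376))[:580].repeat(1,0) if 0 else 0
o[400:580,:]=0
w=cv2.resize(i,(512,320)); o[260:580,288:800]=w
cv2.imwrite("pics/c4.png",o)
E
```

```text
7.75 [ 0.5649 -0.3898  0.1991]
```

View pics/c4.png

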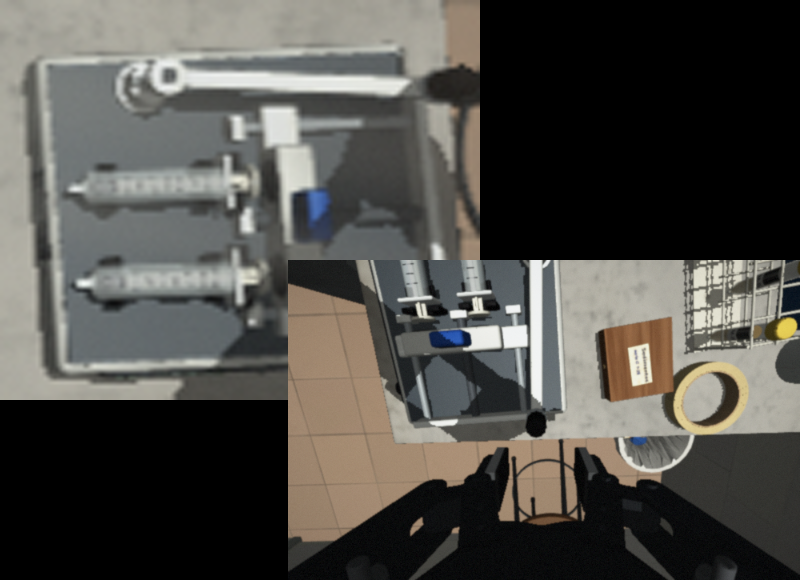

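The bar is fully aside, with the knob at the post's -y side. The fin shows at wrist raw pixel of about (202,96). Now the pusher.

```bash
python3 - <<'E'
from h import *
np.set_printoptions(precision=4,suppress=True)
c=calibration("top");w=np.load("w2.npy",allow_pickle=True).item();w4=np.load("w4.npy",allow_pickle=True).item()
i=cv2.imread("pics/w4raw.png");h=cv2.cvtColor(i,cv2.COLOR_BGR2HSV);m=cv2.inRange(h,(105,120,40),(130,255,255));m[:, :170]=0;m[:,260:]=0;m[130:]=0
ys,xs=np.nonzero(m);print(xs.min(),xs.max(),ys.min(),ys.max(),xs.mean(),ys.mean())
pw=np.array([215,0])+np.array([409,331])/3; pt=np.array([385,190])+np.array([480,291])/6; p4=np.array([xs.mean(),ys.mean()])
def f(X): return np.r_[(proj(w,X)-pw)[0],(proj(c,X)-pt)[0],(proj(w4,X)-p4)[0]]
r=least_squares(f,[.47,-.3,.1]);X=r.x;print(X,r.fun)
a=PUMP[2];F=np.array([X[0],X[1]]);d=F-PUMP[:2];print("pump frame",d[0]*np.cos(a)+d[1]*np.sin(a),-d[0]*np.sin(a)+d[1]*np.cos(a))
s=plan([.478,-.304,.18],np.pi/2+a,10); plan([.478,-.304,.094],np.pi/2+a,10,start=s)
E
```

```text
177 227 88 108 201.83076923076922 97.86593406593407
[ 0.4809 -0.3057  0.1082] [-0.3501 -0.8117 -1.1651  0.1064 -0.5373  0.654 ]
pump frame 0.00016272619239800397 -0.04277562442321892
10 rows {'x': 0.058, 'y': -0.058, 'z': 0.013, 'wx': 0.001, 'wy': 0.001, 'wz': -0.01} mm/row 12.5 deg 0.47
10 rows {'x': 0.0, 'y': -0.0, 'z': 0.057, 'wx': 0.0, 'wy': 0.0, 'wz': 0.0} mm/row 8.6 deg 0.0
```

Emit:
send_rows --rows '[{"x": 0.058, "y": -0.057, "z": 0.013, "wx": 0, "wy": 0, "wz": -0.01, "hand": 0.4}, {"x": 0.058, "y": -0.057, "z": 0.013, "wx": 0, "wy": 0, "wz": -0.01, "hand": 0.4}, {"x": 0.058, "y": -0.057, "z": 0.013, "wx": 0, "wy": 0, "wz": -0.01, "hand": 0.4}, {"x": 0.058, "y": -0.057, "z": 0.013, "wx": 0, "wy": 0, "wz": -0.01, "hand": 0.4}, {"x": 0.058, "y": -0.057, "z": 0.013, "wx": 0, "wy": 0, "wz": -0.01, "hand": 0.4}, {"x": 0.058, "y": -0.057, "z": 0.013, "wx": 0, "wy": 0, "wz": -0.01, "hand": 0.4}, {"x": 0.058, "y": -0.057, "z": 0.013, "wx": 0, "wy": 0, "wz": -0.01, "hand": 0.4}, {"x": 0.058, "y": -0.057, "z": 0.013, "wx": 0, "wy": 0, "wz": -0.01, "hand": 0.4}, {"x": 0.058, "y": -0.057, "z": 0.013, "wx": 0, "wy": 0, "wz": -0.01, "hand": 0.4}, {"x": 0.058, "y": -0.057, "z": 0.013, "wx": 0, "wy": 0, "wz": -0.01, "hand": 0.4}]'

```text
time: 8.68
tool_pos: [0.4771, -0.3015, 0.1737]
tool_rot: [-0.001, 0.689, 0.724, -0.0]
contact_force: [0.1, -0.2, -1.0]
gripper_width: 0.699
grasp_force: 0.0
```

Emit:
send_rows --rows '[{"x": 0, "y": 0, "z": 0.056, "wx": 0, "wy": 0, "wz": 0, "hand": 0.4}, {"x": 0, "y": 0, "z": 0.056, "wx": 0, "wy": 0, "wz": 0, "hand": 0.4}, {"x": 0, "y": 0, "z": 0.056, "wx": 0, "wy": 0, "wz": 0, "hand": 0.4}, {"x": 0, "y": 0, "z": 0.056, "wx": 0, "wy": 0, "wz": 0, "hand": 0.4}, {"x": 0, "y": 0, "z": 0.056, "wx": 0, "wy": 0, "wz": 0, "hand": 0.4}, {"x": 0, "y": 0, "z": 0.056, "wx": 0, "wy": 0, "wz": 0, "hand": 0.4}, {"x": 0, "y": 0, "z": 0.056, "wx": 0, "wy": 0, "wz": 0, "hand": 0.4}, {"x": 0, "y": 0, "z": 0.056, "wx": 0, "wy": 0, "wz": 0, "hand": 0.4}, {"x": 0, "y": 0, "z": 0.056, "wx": 0, "wy": 0, "wz": 0, "hand": 0.4}, {"x": 0, "y": 0, "z": 0.056, "wx": 0, "wy": 0, "wz": 0, "hand": 0.4}]'

```text
time: 9.52
tool_pos: [0.4781, -0.3024, 0.0902]
tool_rot: [-0.0, 0.689, 0.724, -0.0]
contact_force: [0.1, -0.7, -0.2]
gripper_width: 0.699
grasp_force: 0.0
```

Emit:
send_rows --rows '[{"x": 0, "y": 0, "z": 0, "wx": 0, "wy": 0, "wz": 0, "hand": -1}, {"x": 0, "y": 0, "z": 0, "wx": 0, "wy": 0, "wz": 0, "hand": -1}, {"x": 0, "y": 0, "z": 0, "wx": 0, "wy": 0, "wz": 0, "hand": -1}, {"x": 0, "y": 0, "z": 0, "wx": 0, "wy": 0, "wz": 0, "hand": -1}, {"x": 0, "y": 0, "z": 0, "wx": 0, "wy": 0, "wz": 0, "hand": -1}, {"x": 0, "y": 0, "z": 0, "wx": 0, "wy": 0, "wz": 0, "hand": -1}, {"x": 0, "y": 0, "z": 0, "wx": 0, "wy": 0, "wz": 0, "hand": -1}, {"x": 0, "y": 0, "z": 0, "wx": 0, "wy": 0, "wz": 0, "hand": -1}, {"x": 0, "y": 0, "z": 0, "wx": 0, "wy": 0, "wz": 0, "hand": -1}, {"x": 0, "y": 0, "z": 0, "wx": 0, "wy": 0, "wz": 0, "hand": -1}]'

```text
time: 10.35
tool_pos: [0.4793, -0.3022, 0.0911]
tool_rot: [0.001, 0.689, 0.724, 0.001]
contact_force: [6.1, -0.9, -5.7]
gripper_width: 0.36
grasp_force: 61.1
```

Emit:
send_rows --rows '[{"x": -0.045, "y": 0.001, "z": 0, "wx": 0, "wy": 0, "wz": 0, "hand": -1}, {"x": -0.045, "y": 0.001, "z": 0, "wx": 0, "wy": 0, "wz": 0, "hand": -1}, {"x": -0.045, "y": 0.001, "z": 0, "wx": 0, "wy": 0, "wz": 0, "hand": -1}, {"x": -0.045, "y": 0.001, "z": 0, "wx": 0, "wy": 0, "wz": 0, "hand": -1}, {"x": -0.045, "y": 0.001, "z": 0, "wx": 0, "wy": 0, "wz": 0, "hand": -1}, {"x": -0.045, "y": 0.001, "z": 0, "wx": 0, "wy": 0, "wz": 0, "hand": -1}, {"x": -0.045, "y": 0.001, "z": 0, "wx": 0, "wy": 0, "wz": 0, "hand": -1}, {"x": -0.045, "y": 0.001, "z": 0, "wx": 0, "wy": 0, "wz": 0, "hand": -1}, {"x": -0.045, "y": 0.001, "z": 0, "wx": 0, "wy": 0, "wz": 0, "hand": -1}, {"x": -0.03, "y": 0, "z": 0, "wx": 0, "wy": 0, "wz": 0, "hand": -1}]'

```text
time: 11.18
tool_pos: [0.4825, -0.3684, 0.0911]
tool_rot: [0.0, 0.69, 0.724, -0.0]
contact_force: [2.5, 1.9, -2.3]
gripper_width: 0.355
grasp_force: 61.5
```

Emit:
send_rows --rows '[{"x": 0, "y": 0, "z": 0, "wx": 0, "wy": 0, "wz": 0, "hand": 0.4}, {"x": 0, "y": 0, "z": 0, "wx": 0, "wy": 0, "wz": 0, "hand": 0.4}, {"x": 0, "y": 0, "z": 0, "wx": 0, "wy": 0, "wz": 0, "hand": 0.4}, {"x": 0, "y": 0, "z": 0, "wx": 0, "wy": 0, "wz": 0, "hand": 0.4}, {"x": 0, "y": 0, "z": 0, "wx": 0, "wy": 0, "wz": 0, "hand": 0.4}, {"x": 0, "y": 0, "z": -0.1, "wx": 0, "wy": 0, "wz": 0, "hand": 0.4}, {"x": 0, "y": 0, "z": -0.15, "wx": 0, "wy": 0, "wz": 0, "hand": 0.4}, {"x": 0, "y": 0, "z": -0.15, "wx": 0, "wy": 0, "wz": 0, "hand": 0.4}, {"x": 0, "y": 0, "z": -0.15, "wx": 0, "wy": 0, "wz": 0, "hand": 0.4}, {"x": 0, "y": 0, "z": -0.1, "wx": 0, "wy": 0, "wz": 0, "hand": 0.4}]'

```text
time: 12.02
tool_pos: [0.4833, -0.368, 0.1915]
tool_rot: [0.002, 0.689, 0.724, -0.0]
contact_force: [0.1, -0.2, 0.8]
gripper_width: 0.704
grasp_force: 0.0
```

```bash
python3 - <<'E'
from h import *
np.set_printoptions(precision=4,suppress=True)
c=calibration("wrist");i=grab_frame("wrist");np.save("w5.npy",c,allow_pickle=True);cv2.imwrite("pics/w5.png",i)
print(manip.state()["tool_pos"]); print(proj(c,place(PUMP,[[-.036,0,.08],[.024,0,.08],[-.036,.098,.072],[.024,.098,.072]])))
s=0
for x in(.024,-.036):
    k=rp([x,.042,0],PUMP); s=plan([k[0],k[1],.15],np.pi/2+PUMP[2],10)
    plan([k[0],k[1],.058],np.pi/2+PUMP[2],10,start=s)
E
```

```text
[ 0.4844 -0.3691  0.1948]
[[271.4686  69.5292]
 [345.8497  69.3773]
 [267.341  -71.2453]
 [347.9996 -71.3422]]
10 rows {'x': 0.099, 'y': 0.016, 'z': 0.03, 'wx': 0.001, 'wy': 0.001, 'wz': -0.0} mm/row 15.7 deg 0.05
10 rows {'x': 0.0, 'y': -0.0, 'z': 0.061, 'wx': 0.0, 'wy': 0.0, 'wz': 0.0} mm/row 9.2 deg 0.0
10 rows {'x': 0.099, 'y': -0.024, 'z': 0.029, 'wx': 0.001, 'wy': 0.001, 'wz': -0.0} mm/row 15.9 deg 0.05
10 rows {'x': 0.0, 'y': -0.0, 'z': 0.061, 'wx': 0.0, 'wy': 0.0, 'wz': 0.0} mm/row 9.2 deg 0.0
```

View pics/w5.png

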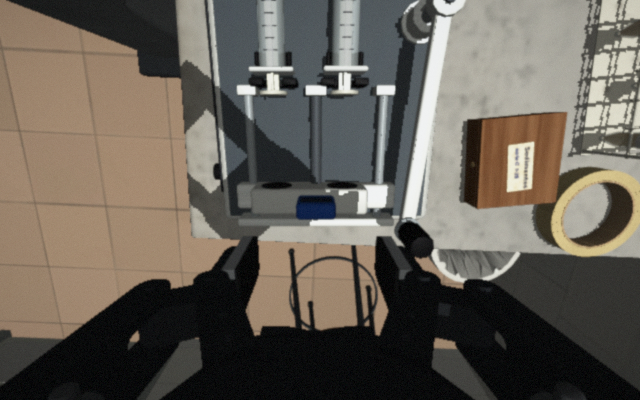

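Spent flanges appear at (270.5,68.5) and (346,68.5), within 1 px of prediction. The pusher is fully back, so I pick the lane_1 syringe.

Emit:
send_rows --rows '[{"x": 0.099, "y": 0.016, "z": 0.03, "wx": 0, "wy": 0, "wz": 0, "hand": 0}, {"x": 0.099, "y": 0.016, "z": 0.03, "wx": 0, "wy": 0, "wz": 0, "hand": 0}, {"x": 0.099, "y": 0.016, "z": 0.03, "wx": 0, "wy": 0, "wz": 0, "hand": 0}, {"x": 0.099, "y": 0.016, "z": 0.03, "wx": 0, "wy": 0, "wz": 0, "hand": 0}, {"x": 0.099, "y": 0.016, "z": 0.03, "wx": 0, "wy": 0, "wz": 0, "hand": 0}, {"x": 0.099, "y": 0.016, "z": 0.03, "wx": 0, "wy": 0, "wz": 0, "hand": 0}, {"x": 0.099, "y": 0.016, "z": 0.03, "wx": 0, "wy": 0, "wz": 0, "hand": 0}, {"x": 0.099, "y": 0.016, "z": 0.03, "wx": 0, "wy": 0, "wz": 0, "hand": 0}, {"x": 0.099, "y": 0.016, "z": 0.03, "wx": 0, "wy": 0, "wz": 0, "hand": 0}, {"x": 0.099, "y": 0.016, "z": 0.03, "wx": 0, "wy": 0, "wz": 0, "hand": 0}]'

```text
time: 12.9
tool_pos: [0.4994, -0.2164, 0.1432]
tool_rot: [0.0, 0.689, 0.724, 0.0]
contact_force: [-0.0, 0.1, 0.3]
gripper_width: 0.503
grasp_force: 0.0
```

```bash
python3 - <<'E'
from h import *
print(manip.state()["tool_pos"])
k=rp([.024,.042,0],PUMP); plan([k[0],k[1],.058],np.pi/2+PUMP[2],10)
E
```

```text
[ 0.49944748 -0.21636192  0.14316132]
10 rows {'x': -0.002, 'y': 0.0, 'z': 0.057, 'wx': 0.0, 'wy': 0.0, 'wz': -0.0} mm/row 8.5 deg 0.01
```

Emit:
send_rows --rows '[{"x": -0.002, "y": 0, "z": 0.065, "wx": 0, "wy": 0, "wz": 0, "hand": 0}, {"x": -0.002, "y": 0, "z": 0.065, "wx": 0, "wy": 0, "wz": 0, "hand": 0}, {"x": -0.002, "y": 0, "z": 0.065, "wx": 0, "wy": 0, "wz": 0, "hand": 0}, {"x": -0.002, "y": 0, "z": 0.065, "wx": 0, "wy": 0, "wz": 0, "hand": 0}, {"x": -0.002, "y": 0, "z": 0.065, "wx": 0, "wy": 0, "wz": 0, "hand": 0}, {"x": -0.002, "y": 0, "z": 0.065, "wx": 0, "wy": 0, "wz": 0, "hand": 0}, {"x": -0.002, "y": 0, "z": 0.065, "wx": 0, "wy": 0, "wz": 0, "hand": 0}, {"x": -0.002, "y": 0, "z": 0.065, "wx": 0, "wy": 0, "wz": 0, "hand": 0}, {"x": -0.001, "y": 0, "z": 0.04, "wx": 0, "wy": 0, "wz": 0, "hand": 0}, {"x": 0, "y": 0, "z": 0, "wx": 0, "wy": 0, "wz": 0, "hand": 0}]'

```text
time: 13.73
tool_pos: [0.4983, -0.2199, 0.0574]
tool_rot: [-0.002, 0.69, 0.724, -0.0]
contact_force: [-0.5, 0.8, -0.0]
gripper_width: 0.499
grasp_force: 0.0
```

Emit:
send_rows --rows '[{"x": 0, "y": 0, "z": 0, "wx": 0, "wy": 0, "wz": 0, "hand": -1}, {"x": 0, "y": 0, "z": 0, "wx": 0, "wy": 0, "wz": 0, "hand": -1}, {"x": 0, "y": 0, "z": 0, "wx": 0, "wy": 0, "wz": 0, "hand": -1}, {"x": 0, "y": 0, "z": 0, "wx": 0, "wy": 0, "wz": 0, "hand": -1}, {"x": 0, "y": 0, "z": 0, "wx": 0, "wy": 0, "wz": 0, "hand": -1}, {"x": 0, "y": 0, "z": 0, "wx": 0, "wy": 0, "wz": 0, "hand": -1}, {"x": 0, "y": 0, "z": 0, "wx": 0, "wy": 0, "wz": 0, "hand": -1}, {"x": 0, "y": 0, "z": 0, "wx": 0, "wy": 0, "wz": 0, "hand": -1}, {"x": 0, "y": 0, "z": 0, "wx": 0, "wy": 0, "wz": 0, "hand": -1}, {"x": 0, "y": 0, "z": 0, "wx": 0, "wy": 0, "wz": 0, "hand": -1}]'

```text
time: 14.57
tool_pos: [0.4997, -0.2208, 0.0603]
tool_rot: [0.0, 0.689, 0.724, -0.0]
contact_force: [-2.7, 0.2, 5.2]
gripper_width: 0.233
grasp_force: 59.0
```

Emit:
send_rows --rows '[{"x": 0, "y": 0, "z": -0.03, "wx": 0, "wy": 0, "wz": 0, "hand": -1}, {"x": 0, "y": 0, "z": -0.05, "wx": 0, "wy": 0, "wz": 0, "hand": -1}, {"x": 0, "y": 0, "z": -0.1, "wx": 0, "wy": 0, "wz": 0, "hand": -1}, {"x": 0, "y": 0, "z": -0.1, "wx": 0, "wy": 0, "wz": 0, "hand": -1}, {"x": 0, "y": 0, "z": -0.15, "wx": 0, "wy": 0, "wz": 0, "hand": -1}, {"x": 0, "y": 0, "z": -0.2, "wx": 0, "wy": 0, "wz": 0, "hand": -1}, {"x": 0, "y": 0, "z": -0.2, "wx": 0, "wy": 0, "wz": 0, "hand": -1}, {"x": 0, "y": 0, "z": -0.2, "wx": 0, "wy": 0, "wz": 0, "hand": -1}, {"x": 0, "y": 0, "z": -0.2, "wx": 0, "wy": 0, "wz": 0, "hand": -1}, {"x": 0, "y": 0, "z": -0.1, "wx": 0, "wy": 0, "wz": 0, "hand": -1}]'

```text
time: 15.4
tool_pos: [0.5009, -0.2211, 0.2643]
tool_rot: [0.003, 0.689, 0.724, 0.001]
contact_force: [0.7, -0.1, -0.2]
gripper_width: 0.236
grasp_force: 58.8
```

```bash
python3 - <<'E'
from h import *
plan([.43,.09,.30],np.pi/2,20)
E
```

```text
20 rows {'x': 0.104, 'y': -0.021, 'z': -0.012, 'wx': 0.0, 'wy': 0.0, 'wz': 0.003} mm/row 16.1 deg 0.14
```

Emit:
send_rows --rows '[{"x": 0.104, "y": -0.021, "z": -0.012, "wx": 0, "wy": 0, "wz": 0.003, "hand": -1}, {"x": 0.104, "y": -0.021, "z": -0.012, "wx": 0, "wy": 0, "wz": 0.003, "hand": -1}, {"x": 0.104, "y": -0.021, "z": -0.012, "wx": 0, "wy": 0, "wz": 0.003, "hand": -1}, {"x": 0.104, "y": -0.021, "z": -0.012, "wx": 0, "wy": 0, "wz": 0.003, "hand": -1}, {"x": 0.104, "y": -0.021, "z": -0.012, "wx": 0, "wy": 0, "wz": 0.003, "hand": -1}, {"x": 0.104, "y": -0.021, "z": -0.012, "wx": 0, "wy": 0, "wz": 0.003, "hand": -1}, {"x": 0.104, "y": -0.021, "z": -0.012, "wx": 0, "wy": 0, "wz": 0.003, "hand": -1}, {"x": 0.104, "y": -0.021, "z": -0.012, "wx": 0, "wy": 0, "wz": 0.003, "hand": -1}, {"x": 0.104, "y": -0.021, "z": -0.012, "wx": 0, "wy": 0, "wz": 0.003, "hand": -1}, {"x": 0.104, "y": -0.021, "z": -0.012, "wx": 0, "wy": 0, "wz": 0.003, "hand": -1}]'

```text
time: 16.23
tool_pos: [0.4602, -0.0635, 0.2747]
tool_rot: [-0.002, 0.698, 0.716, -0.001]
contact_force: [0.2, -0.1, -0.1]
gripper_width: 0.235
grasp_force: 58.8
```

Emit:
send_rows --rows '[{"x": 0.104, "y": -0.021, "z": -0.012, "wx": 0, "wy": 0, "wz": 0.003, "hand": -1}, {"x": 0.104, "y": -0.021, "z": -0.012, "wx": 0, "wy": 0, "wz": 0.003, "hand": -1}, {"x": 0.104, "y": -0.021, "z": -0.012, "wx": 0, "wy": 0, "wz": 0.003, "hand": -1}, {"x": 0.104, "y": -0.021, "z": -0.012, "wx": 0, "wy": 0, "wz": 0.003, "hand": -1}, {"x": 0.104, "y": -0.021, "z": -0.012, "wx": 0, "wy": 0, "wz": 0.003, "hand": -1}, {"x": 0.104, "y": -0.021, "z": -0.012, "wx": 0, "wy": 0, "wz": 0.003, "hand": -1}, {"x": 0.104, "y": -0.021, "z": -0.012, "wx": 0, "wy": 0, "wz": 0.003, "hand": -1}, {"x": 0.104, "y": -0.021, "z": -0.012, "wx": 0, "wy": 0, "wz": 0.003, "hand": -1}, {"x": 0.06, "y": -0.021, "z": 0, "wx": 0, "wy": 0, "wz": 0, "hand": -1}, {"x": 0, "y": 0, "z": 0, "wx": 0, "wy": 0, "wz": 0, "hand": -1}]'

```text
time: 17.07
tool_pos: [0.4297, 0.0694, 0.2898]
tool_rot: [-0.001, 0.704, 0.711, -0.001]
contact_force: [-0.0, -0.6, -0.4]
gripper_width: 0.233
grasp_force: 58.8
```

```bash
python3 - <<'E'
from h import *
np.set_printoptions(precision=4,suppress=True)
s=manip.state();print(s["tool_pos"],s["gripper_width"])
c=calibration("wrist");i=grab_frame("wrist");np.save("w6.npy",c,allow_pickle=True);cv2.imwrite("pics/w6raw.png",i)
q=proj(c,[[.4735,.2642,.054],[.4705,.3186,.054],[.4152,.2609,.038],[.4122,.3162,.038]]);print(q)
x,y=q.mean(0).astype(int);x0,y0=max(0,x-70),max(0,y-70)
print(x0,y0); r=cv2.resize(i[y0:y0+140,x0:x0+140],None,fx=4,fy=4,interpolation=cv2.INTER_CUBIC);cv2.imwrite("pics/c6.png",r)
E
```

```text
[0.4297 0.0694 0.2898] 0.23327492926288648
[[356.6928   3.1362]
 [356.2619 -53.8181]
 [306.0216  10.89  ]
 [303.4467 -43.8901]]
260 0
```

View pics/c6.png

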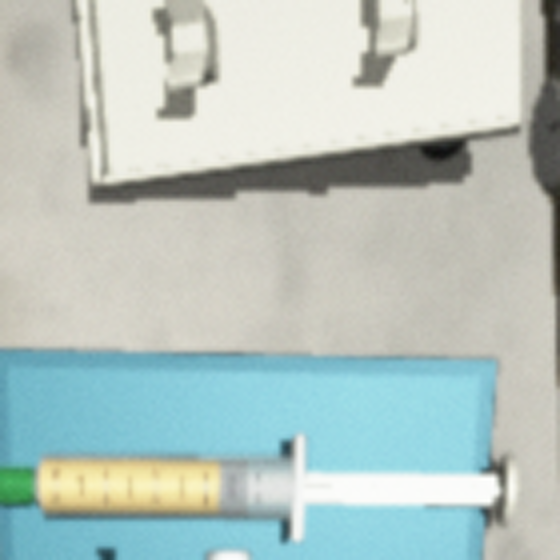

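The rack is only half in view, cut off at the top edge. Its near lane's Vs sit at crop (185,50) and (390,25). I'll move further left and look once more.

Emit:
send_rows --rows '[{"x": 0.06, "y": 0, "z": 0, "wx": 0, "wy": 0, "wz": 0, "hand": -1}, {"x": 0.06, "y": 0, "z": 0, "wx": 0, "wy": 0, "wz": 0, "hand": -1}, {"x": 0.06, "y": 0, "z": 0, "wx": 0, "wy": 0, "wz": 0, "hand": -1}, {"x": 0.06, "y": 0, "z": 0, "wx": 0, "wy": 0, "wz": 0, "hand": -1}, {"x": 0.06, "y": 0, "z": 0, "wx": 0, "wy": 0, "wz": 0, "hand": -1}, {"x": 0.06, "y": 0, "z": 0, "wx": 0, "wy": 0, "wz": 0, "hand": -1}, {"x": 0.06, "y": 0, "z": 0, "wx": 0, "wy": 0, "wz": 0, "hand": -1}, {"x": 0.06, "y": 0, "z": 0, "wx": 0, "wy": 0, "wz": 0, "hand": -1}, {"x": 0.02, "y": 0, "z": 0, "wx": 0, "wy": 0, "wz": 0, "hand": -1}, {"x": 0, "y": 0, "z": 0, "wx": 0, "wy": 0, "wz": 0, "hand": -1}]'

```text
time: 17.95
tool_pos: [0.4307, 0.1433, 0.2914]
tool_rot: [-0.0, 0.704, 0.71, -0.0]
contact_force: [-0.1, 0.4, 0.0]
gripper_width: 0.233
grasp_force: 58.8
```

```bash
python3 - <<'E'
from h import *
np.set_printoptions(precision=4,suppress=True)
s=manip.state();print(s["tool_pos"],s["gripper_width"])
c=calibration("wrist");i=grab_frame("wrist");np.save("w7.npy",c,allow_pickle=True);cv2.imwrite("pics/w7raw.png",i)
q=proj(c,[[.4735,.2642,.054],[.4705,.3186,.054],[.4152,.2609,.038],[.4122,.3162,.038]]);print(q)
x,y=q.mean(0).astype(int);x0,y0=max(0,x-80),max(0,y-70)
print(x0,y0); r=cv2.resize(i[y0:y0+145,x0:x0+160],None,fx=4,fy=4,interpolation=cv2.INTER_CUBIC);cv2.imwrite("pics/c7.png",r)
E
```

```text
[0.4307 0.1433 0.2914] 0.23297397174161136
[[352.2376  73.0104]
 [351.5604  22.5005]
 [304.5987  77.3192]
 [302.0277  28.4572]]
247 0
```

View pics/c7.png

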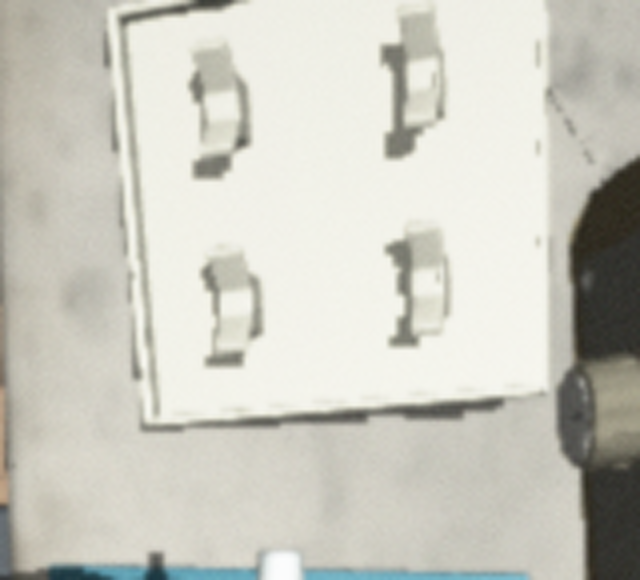

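Rack Vs at crop: near lane (235,298) and (427,279), far lane (221,95) and (423,66).

```bash
python3 - <<'E'
from h import *
np.set_printoptions(precision=4,suppress=True)
c=np.load("w7.npy",allow_pickle=True).item()
C=-c["R"].T@c["t"];print("cam",C)
b=lambda x,y,z:back(c,np.array([247+x/4,y/4]),z)
for n,u,d in(("near",(427,279),(235,298)),("far",(423,66),(221,95))):
    U=b(*u,.053);D=b(*d,.037);v=(D-U)[:2];a=np.arctan2(v[1],v[0]);L=np.hypot(*v);t=v/L
    mid=(U+D)[:2]/2; rest=mid-t*40.75e-3*np.cos(.262)
    print(n,U,D,"len",L,"(59.4)","ang",a,"rest",rest)
for q,z in(((108,8),.03),((150,425),.03),((548,392),.06),((545,0),.06)):print(b(*q,z))
E
```

```text
cam [0.4307 0.2102 0.4344]
near [0.4753 0.268  0.053 ] [0.4166 0.2644 0.037 ] len 0.058781605223811075 (59.4) ang -3.079398518391027 rest [0.4852 0.2686]
far [0.4717 0.3251 0.053 ] [0.4124 0.3216 0.037 ] len 0.059391659596098434 (59.4) ang -3.082603052446267 rest [0.4814 0.3257]
[0.3779 0.3468 0.03  ]
[0.3882 0.226  0.03  ]
[0.5126 0.2355 0.06  ]
[0.5046 0.3397 0.06  ]
```

```bash
python3 - <<'E'
from h import *
np.set_printoptions(precision=4,suppress=True)
c=np.load("w6.npy",allow_pickle=True).item();b=lambda x,y,z:back(c,np.array([260+x/4,y/4]),z)
print("flangeL",b(298,487,.017),"mat TL/TR corner",b(497,360,.003),"capL",b(10,487,.015))
print("rack near corner down/up",b(95,187,.03),b(520,128,.06), "V", b(187,50,.037),b(392,28,.053))
t=calibration("top");o=np.array([195,215]);bt=lambda x,y,z:back(t,o+np.array([x,y])/5,z)
print("top mat corner",bt(392,43,.003), "rack near down/up",bt(290,292,.03),bt(272,52,.06))
w=np.load("w2.npy",allow_pickle=True).item();print("w2 flanges",back(w,(36,123),.017),back(w,(105,127.5),.017),"mat right edge top",back(w,(138,76),.003))
print("top mat right corner",bt(735,50,.003), "fl R",bt(656,183,.017))
s=cv2.imread("pics/scene0.png");cs=calibration("scene")
print(proj(cs,[[.4852,.2686,.066],[.4166,.2644,.037],[.4124,.3216,.037],[.4753,.268,.053],[.4717,.3251,.053]]))
E
```

```text
flangeL [0.4538 0.133  0.017 ] mat TL/TR corner [0.5225 0.1762 0.003 ] capL [0.3541 0.132  0.015 ]
rack near corner down/up [0.387  0.2235 0.03  ] [0.5123 0.2335 0.06  ] V [0.416  0.2595 0.037 ] [0.4753 0.2607 0.053 ]
top mat corner [0.5223 0.176  0.003 ] rack near down/up [0.3884 0.2235 0.03  ] [0.5124 0.2324 0.06  ]
w2 flanges [0.451  0.1282 0.017 ] [0.448  0.0316 0.017 ] mat right edge top [ 0.5195 -0.0158  0.003 ]
top mat right corner [ 0.5202 -0.0138  0.003 ] fl R [0.4469 0.0303 0.017 ]
[[322.0673 253.0945]
 [348.307  270.4083]
 [338.8525 284.8179]
 [325.8202 258.568 ]
 [315.1781 272.0024]]
```

```bash
cat >> h.py <<'E'
RH=3.2046
def rackpose(mid,g,d,up=0):  # TCP to put syringe on rack; g: TCP-flange distance, d: axis above TCP
    t=np.array([np.cos(RH),np.sin(RH),0]);s,c=np.sin(.262),np.cos(.262);X=t*c-[0,0,s];Z=-t*s-[0,0,c]
    return np.r_[mid,.0555]+X*(g-.04075)+Z*(d-up)
NEAR=[.446,.2617];FAR=[.4444,.3175]
E
python3 - <<'E'
from h import *
print(manip.state()["tool_pos"])
s=plan(rackpose(NEAR,.041,.0117,.07),RH,20,.262)
print(s[0]); print(rackpose(NEAR,.041,.0117,0))
E
```

```text
[0.43075704 0.14282826 0.29140341]
20 rows {'x': 0.039, 'y': 0.026, 'z': 0.057, 'wx': -0.014, 'wy': -0.013, 'wz': -0.103} mm/row 11.0 deg 4.7
[0.43068853 0.26073399 0.11174569]
[0.44878345 0.26187561 0.04413452]
```

Emit:
send_rows --rows '[{"x": 0.039, "y": 0.026, "z": 0.057, "wx": -0.014, "wy": -0.013, "wz": -0.103, "hand": -1}, {"x": 0.039, "y": 0.026, "z": 0.057, "wx": -0.014, "wy": -0.013, "wz": -0.103, "hand": -1}, {"x": 0.039, "y": 0.026, "z": 0.057, "wx": -0.014, "wy": -0.013, "wz": -0.103, "hand": -1}, {"x": 0.039, "y": 0.026, "z": 0.057, "wx": -0.014, "wy": -0.013, "wz": -0.103, "hand": -1}, {"x": 0.039, "y": 0.026, "z": 0.057, "wx": -0.014, "wy": -0.013, "wz": -0.103, "hand": -1}, {"x": 0.039, "y": 0.026, "z": 0.057, "wx": -0.014, "wy": -0.013, "wz": -0.103, "hand": -1}, {"x": 0.039, "y": 0.026, "z": 0.057, "wx": -0.014, "wy": -0.013, "wz": -0.103, "hand": -1}, {"x": 0.039, "y": 0.026, "z": 0.057, "wx": -0.014, "wy": -0.013, "wz": -0.103, "hand": -1}, {"x": 0.039, "y": 0.026, "z": 0.057, "wx": -0.014, "wy": -0.013, "wz": -0.103, "hand": -1}, {"x": 0.039, "y": 0.026, "z": 0.057, "wx": -0.014, "wy": -0.013, "wz": -0.103, "hand": -1}]'

```text
time: 18.83
tool_pos: [0.4508, 0.2065, 0.204]
tool_rot: [0.073, 0.365, 0.928, 0.003]
contact_force: [-0.0, -0.2, -0.7]
gripper_width: 0.238
grasp_force: 58.6
```

Emit:
send_rows --rows '[{"x": 0.039, "y": 0.026, "z": 0.057, "wx": -0.014, "wy": -0.013, "wz": -0.103, "hand": -1}, {"x": 0.039, "y": 0.026, "z": 0.057, "wx": -0.014, "wy": -0.013, "wz": -0.103, "hand": -1}, {"x": 0.039, "y": 0.026, "z": 0.057, "wx": -0.014, "wy": -0.013, "wz": -0.103, "hand": -1}, {"x": 0.039, "y": 0.026, "z": 0.057, "wx": -0.014, "wy": -0.013, "wz": -0.103, "hand": -1}, {"x": 0.039, "y": 0.026, "z": 0.057, "wx": -0.014, "wy": -0.013, "wz": -0.103, "hand": -1}, {"x": 0.039, "y": 0.026, "z": 0.057, "wx": -0.014, "wy": -0.013, "wz": -0.103, "hand": -1}, {"x": 0.039, "y": 0.026, "z": 0.057, "wx": -0.014, "wy": -0.013, "wz": -0.103, "hand": -1}, {"x": 0.039, "y": 0.026, "z": 0.057, "wx": -0.014, "wy": -0.013, "wz": -0.103, "hand": -1}, {"x": 0.039, "y": 0.026, "z": 0.057, "wx": -0.014, "wy": -0.013, "wz": -0.103, "hand": -1}, {"x": 0.039, "y": 0.026, "z": 0.057, "wx": -0.014, "wy": -0.013, "wz": -0.103, "hand": -1}]'

```text
time: 19.67
tool_pos: [0.4303, 0.2607, 0.1105]
tool_rot: [0.134, -0.034, 0.99, 0.005]
contact_force: [0.2, 0.6, -0.1]
gripper_width: 0.232
grasp_force: 58.6
```

Emit:
send_rows --rows '[{"x": 0, "y": 0, "z": 0, "wx": 0, "wy": 0, "wz": 0, "hand": -1}, {"x": 0, "y": 0, "z": 0, "wx": 0, "wy": 0, "wz": 0, "hand": -1}, {"x": 0, "y": 0, "z": 0, "wx": 0, "wy": 0, "wz": 0, "hand": -1}, {"x": 0, "y": 0, "z": 0, "wx": 0, "wy": 0, "wz": 0, "hand": -1}, {"x": 0, "y": 0, "z": 0, "wx": 0, "wy": 0, "wz": 0, "hand": -1}, {"x": 0, "y": 0, "z": 0, "wx": 0, "wy": 0, "wz": 0, "hand": -1}, {"x": 0, "y": 0, "z": 0, "wx": 0, "wy": 0, "wz": 0, "hand": -1}, {"x": 0, "y": 0, "z": 0, "wx": 0, "wy": 0, "wz": 0, "hand": -1}, {"x": 0, "y": 0, "z": 0, "wx": 0, "wy": 0, "wz": 0, "hand": -1}, {"x": 0, "y": 0, "z": 0, "wx": 0, "wy": 0, "wz": 0, "hand": -1}]'

```text
time: 20.5
tool_pos: [0.4303, 0.2608, 0.1108]
tool_rot: [0.134, -0.032, 0.991, 0.005]
contact_force: [0.9, 0.4, -0.7]
gripper_width: 0.234
grasp_force: 58.6
```

```bash
python3 - <<'E'
from h import *
np.set_printoptions(precision=4,suppress=True)
s=manip.state();print(s["tool_pos"],s["gripper_width"],s["joint_pos"])
plan(rackpose(NEAR,.041,.0117,.001),RH,10,.262)
c=calibration("wrist");i=grab_frame("wrist");np.save("w8.npy",c,allow_pickle=True);cv2.imwrite("pics/w8.png",i)
p,R=pose();M=R.as_matrix()
for y in(.098-.041,.088-.041): print("tip px",proj(c,p+M@[y,0,-.0117]))
A=lambda m,s,h: np.r_[m,.0555]+np.array([np.cos(RH)*.966,np.sin(RH)*.966,-.2588])*(s-.04075)+h*np.array([-.2588,-.016,.966])
print("near/far V down",proj(c,np.array([A(NEAR,71.5e-3,-.01),A(FAR,71.5e-3,-.01)])))
E
```

```text
[0.4303 0.2608 0.1108] 0.23438859973305465 [ 0.4519 -0.2983  2.1575 -0.1142  1.0353 -1.1375]
10 rows {'x': -0.0, 'y': -0.0, 'z': 0.045, 'wx': 0.0, 'wy': 0.001, 'wz': 0.0} mm/row 6.8 deg 0.04
tip px [[315.4758 139.3137]]
tip px [[315.4892 161.8956]]
near/far V down [[315.5922 169.4734]
 [391.8808 171.9676]]
```

Emit:
send_rows --rows '[{"x": 0, "y": 0, "z": 0.046, "wx": 0, "wy": 0.001, "wz": 0, "hand": -1}, {"x": 0, "y": 0, "z": 0.046, "wx": 0, "wy": 0.001, "wz": 0, "hand": -1}, {"x": 0, "y": 0, "z": 0.046, "wx": 0, "wy": 0.001, "wz": 0, "hand": -1}, {"x": 0, "y": 0, "z": 0.046, "wx": 0, "wy": 0.001, "wz": 0, "hand": -1}, {"x": 0, "y": 0, "z": 0.046, "wx": 0, "wy": 0.001, "wz": 0, "hand": -1}, {"x": 0, "y": 0, "z": 0.046, "wx": 0, "wy": 0.001, "wz": 0, "hand": -1}, {"x": 0, "y": 0, "z": 0.046, "wx": 0, "wy": 0.001, "wz": 0, "hand": -1}, {"x": 0, "y": 0, "z": 0.046, "wx": 0, "wy": 0.001, "wz": 0, "hand": -1}, {"x": 0, "y": 0, "z": 0.046, "wx": 0, "wy": 0.001, "wz": 0, "hand": -1}, {"x": 0, "y": 0, "z": 0.02, "wx": 0, "wy": 0, "wz": 0, "hand": -1}]'

```text
time: 21.38
tool_pos: [0.4471, 0.2625, 0.0473]
tool_rot: [0.129, -0.032, 0.991, 0.006]
contact_force: [-7.4, 4.4, 9.5]
gripper_width: 0.231
grasp_force: 60.0
```

Emit:
send_rows --rows '[{"x": 0, "y": 0, "z": 0, "wx": 0, "wy": 0, "wz": 0, "hand": -1}, {"x": 0, "y": 0, "z": 0, "wx": 0, "wy": 0, "wz": 0, "hand": -1}, {"x": 0, "y": 0, "z": 0, "wx": 0, "wy": 0, "wz": 0, "hand": -1}, {"x": 0, "y": 0, "z": 0, "wx": 0, "wy": 0, "wz": 0, "hand": -1}, {"x": 0, "y": 0, "z": 0, "wx": 0, "wy": 0, "wz": 0, "hand": -1}, {"x": 0, "y": 0, "z": 0.003, "wx": 0, "wy": 0, "wz": 0, "hand": -1}, {"x": 0, "y": 0, "z": 0.003, "wx": 0, "wy": 0, "wz": 0, "hand": -1}, {"x": 0, "y": 0, "z": 0.003, "wx": 0, "wy": 0, "wz": 0, "hand": -1}, {"x": 0, "y": 0, "z": 0, "wx": 0, "wy": 0, "wz": 0, "hand": -1}, {"x": 0, "y": 0, "z": 0, "wx": 0, "wy": 0, "wz": 0, "hand": -1}]'

```text
time: 22.22
tool_pos: [0.4478, 0.2627, 0.0475]
tool_rot: [0.13, -0.032, 0.991, 0.006]
contact_force: [-3.5, 4.1, 5.9]
gripper_width: 0.231
grasp_force: 59.5
```

Emit:
send_rows --rows '[{"x": 0, "y": 0.006, "z": 0, "wx": 0, "wy": 0, "wz": 0, "hand": -1}, {"x": 0, "y": 0.006, "z": 0, "wx": 0, "wy": 0, "wz": 0, "hand": -1}, {"x": 0, "y": 0.006, "z": 0, "wx": 0, "wy": 0, "wz": 0, "hand": -1}, {"x": 0, "y": 0, "z": 0.005, "wx": 0, "wy": 0, "wz": 0, "hand": -1}, {"x": 0, "y": 0, "z": 0, "wx": 0, "wy": 0, "wz": 0, "hand": -1}, {"x": 0, "y": 0, "z": 0, "wx": 0, "wy": 0, "wz": 0, "hand": -1}, {"x": 0, "y": 0, "z": 0, "wx": 0, "wy": 0, "wz": 0, "hand": -1}, {"x": 0, "y": 0, "z": 0, "wx": 0, "wy": 0, "wz": 0, "hand": -1}, {"x": 0, "y": 0, "z": 0, "wx": 0, "wy": 0, "wz": 0, "hand": -1}, {"x": 0, "y": 0, "z": 0, "wx": 0, "wy": 0, "wz": 0, "hand": -1}]'

```text
time: 23.05
tool_pos: [0.4476, 0.2647, 0.0459]
tool_rot: [0.13, -0.032, 0.991, 0.005]
contact_force: [0.2, 0.9, -0.5]
gripper_width: 0.236
grasp_force: 58.9
```

Emit:
send_rows --rows '[{"x": 0, "y": 0, "z": 0.004, "wx": 0, "wy": 0, "wz": 0, "hand": -1}, {"x": 0, "y": 0, "z": 0.004, "wx": 0, "wy": 0, "wz": 0, "hand": -1}, {"x": 0, "y": 0, "z": 0, "wx": 0, "wy": 0, "wz": 0, "hand": 0}, {"x": 0, "y": 0, "z": 0, "wx": 0, "wy": 0, "wz": 0, "hand": 0}, {"x": 0, "y": 0, "z": 0, "wx": 0, "wy": 0, "wz": 0, "hand": 0}, {"x": 0, "y": 0, "z": 0, "wx": 0, "wy": 0, "wz": 0, "hand": 0}, {"x": 0, "y": 0, "z": -0.05, "wx": 0, "wy": 0, "wz": 0, "hand": 0}, {"x": 0, "y": 0, "z": -0.1, "wx": 0, "wy": 0, "wz": 0, "hand": 0}, {"x": 0, "y": 0, "z": -0.15, "wx": 0, "wy": 0, "wz": 0, "hand": 0}, {"x": 0, "y": 0, "z": -0.15, "wx": 0, "wy": 0, "wz": 0, "hand": 0}]'

```text
time: 23.88
tool_pos: [0.4297, 0.2632, 0.1104]
tool_rot: [0.129, -0.032, 0.991, 0.005]
contact_force: [0.2, -0.1, 0.0]
gripper_width: 0.496
grasp_force: 0.0
```

Emit:
send_rows --rows '[{"x": 0, "y": 0, "z": -0.15, "wx": 0, "wy": 0, "wz": 0, "hand": 0}, {"x": 0, "y": 0, "z": -0.15, "wx": 0, "wy": 0, "wz": 0, "hand": 0}, {"x": 0, "y": 0, "z": -0.15, "wx": 0, "wy": 0, "wz": 0, "hand": 0}, {"x": 0, "y": 0, "z": -0.15, "wx": 0, "wy": 0, "wz": 0, "hand": 0}, {"x": 0, "y": 0, "z": 0, "wx": 0, "wy": 0, "wz": 0, "hand": 0}, {"x": 0, "y": 0, "z": 0, "wx": 0, "wy": 0, "wz": 0, "hand": 0}, {"x": 0, "y": 0, "z": 0, "wx": 0, "wy": 0, "wz": 0, "hand": 0}, {"x": 0, "y": 0, "z": 0, "wx": 0, "wy": 0, "wz": 0, "hand": 0}, {"x": 0, "y": 0, "z": 0, "wx": 0, "wy": 0, "wz": 0, "hand": 0}, {"x": 0, "y": 0, "z": 0, "wx": 0, "wy": 0, "wz": 0, "hand": 0}]'

```text
time: 24.72
tool_pos: [0.4069, 0.2615, 0.1954]
tool_rot: [0.129, -0.032, 0.991, 0.005]
contact_force: [0.1, 0.2, -0.3]
gripper_width: 0.5
grasp_force: 0.0
```

```bash
python3 - <<'E'
from h import *
np.set_printoptions(precision=4,suppress=True)
c=calibration("wrist");i=grab_frame("wrist");np.save("w9.npy",c,allow_pickle=True);cv2.imwrite("pics/w9raw.png",i)
t=grab_frame("top");cv2.imwrite("pics/t9raw.png",t)
print(manip.state()["tool_pos"])
A=lambda m,s,h: np.r_[m,.0555]+np.array([np.cos(RH)*.966,np.sin(RH)*.966,-.2588])*(s-.04075)+h*np.array([-.2588,-.016,.966])
N=[.446,.2645]
print("pred flange/tip",proj(c,np.array([A(N,0,.01),A(N,98e-3,0)])))
o=np.zeros((600,800,3),np.uint8)
o[:400,:640]=i; o[350:600,490:800]=cv2.resize(t[225:275,195:257],None,fx=5,fy=5,interpolation=cv2.INTER_CUBIC)
cv2.imwrite("pics/c9.png",o)
E
```

```text
[0.4071 0.2617 0.1961]
pred flange/tip [[316.3877 229.5057]
 [316.5575 130.3561]]
```

View pics/c9.png

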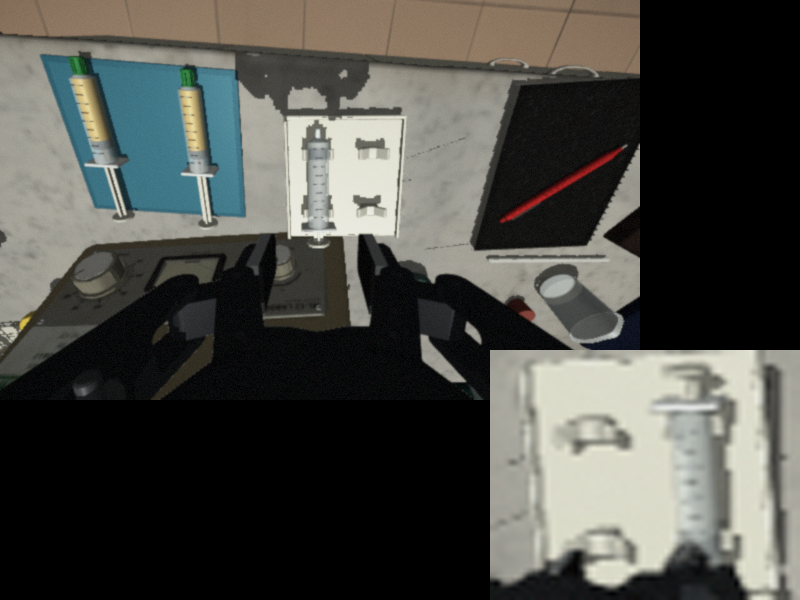

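The first spent syringe lies properly in the near rack lane, with its flange at (317,230) just above the upper V. The filled syringes are still on the mat. Next is the second spent syringe.

```bash
sed -i 's/^NEAR=.*/NEAR=[.446,.2645];FAR=[.4425,.3204]/' h.py; python3 - <<'E'
from h import *
np.set_printoptions(precision=4,suppress=True)
c=np.load("w9.npy",allow_pickle=True).item()
print("far V",back(c,(372,149),.037),back(c,(370.5,208),.053),"near V row",back(c,(317,149),.05))
k=rp([-.036,.042,0],PUMP); s=plan([k[0],k[1],.17],np.pi/2+PUMP[2],20); plan([k[0],k[1],.06],np.pi/2+PUMP[2],10,start=s)
E
```

```text
far V [0.4074 0.3182 0.037 ] [0.4674 0.3236 0.053 ] near V row [0.4062 0.2624 0.05  ]
20 rows {'x': -0.122, 'y': -0.132, 'z': 0.021, 'wx': 0.013, 'wy': 0.013, 'wz': 0.1} mm/row 27.1 deg 4.58
10 rows {'x': 0.0, 'y': -0.0, 'z': 0.073, 'wx': 0.0, 'wy': 0.0, 'wz': 0.0} mm/row 11.0 deg 0.0
```

```bash
cat >> h.py <<'E'
def line(pos,psi,n=20,tilt=0,start=None):  # straight line, even turn; prints each row's x,y,z
    p,R=start or pose(); T=rot(psi,tilt); w=(R.inv()*T).as_rotvec()/n; d=(np.array(pos)-p)/n/.15
    print("w",(w/(np.pi/4)).round(3),"mm/row",np.linalg.norm(d)*150,"deg",np.degrees(np.linalg.norm(w)))
    for k in range(n): print(((R*Ro.from_rotvec(w*k)).inv().apply(d)).round(3).tolist())
    return np.array(pos),T
E
python3 - <<'E'
from h import *
k=rp([-.036,.042,0],PUMP); s=line([k[0],k[1],.17],np.pi/2+PUMP[2],20)
E
```

```text
w [0.013 0.013 0.1  ] mm/row 24.321042838668937 deg 4.5838130221741284
[0.002, -0.162, 0.008]
[-0.011, -0.161, 0.01]
[-0.024, -0.16, 0.011]
[-0.037, -0.157, 0.013]
[-0.049, -0.154, 0.014]
[-0.061, -0.149, 0.015]
[-0.073, -0.144, 0.016]
[-0.084, -0.138, 0.016]
[-0.095, -0.13, 0.017]
[-0.105, -0.122, 0.017]
[-0.114, -0.114, 0.017]
[-0.123, -0.104, 0.017]
[-0.131, -0.094, 0.017]
[-0.138, -0.083, 0.017]
[-0.144, -0.072, 0.016]
[-0.15, -0.06, 0.015]
[-0.154, -0.048, 0.014]
[-0.158, -0.036, 0.013]
[-0.16, -0.023, 0.012]
[-0.161, -0.01, 0.01]
```

Emit:
send_rows --rows '[{"x": 0.002, "y": -0.162, "z": 0.008, "wx": 0.013, "wy": 0.013, "wz": 0.1, "hand": 0}, {"x": -0.011, "y": -0.161, "z": 0.01, "wx": 0.013, "wy": 0.013, "wz": 0.1, "hand": 0}, {"x": -0.024, "y": -0.16, "z": 0.011, "wx": 0.013, "wy": 0.013, "wz": 0.1, "hand": 0}, {"x": -0.037, "y": -0.157, "z": 0.013, "wx": 0.013, "wy": 0.013, "wz": 0.1, "hand": 0}, {"x": -0.049, "y": -0.154, "z": 0.014, "wx": 0.013, "wy": 0.013, "wz": 0.1, "hand": 0}, {"x": -0.061, "y": -0.149, "z": 0.015, "wx": 0.013, "wy": 0.013, "wz": 0.1, "hand": 0}, {"x": -0.073, "y": -0.144, "z": 0.016, "wx": 0.013, "wy": 0.013, "wz": 0.1, "hand": 0}, {"x": -0.084, "y": -0.138, "z": 0.016, "wx": 0.013, "wy": 0.013, "wz": 0.1, "hand": 0}, {"x": -0.095, "y": -0.13, "z": 0.017, "wx": 0.013, "wy": 0.013, "wz": 0.1, "hand": 0}, {"x": -0.105, "y": -0.122, "z": 0.017, "wx": 0.013, "wy": 0.013, "wz": 0.1, "hand": 0}]'

```text
time: 25.65
tool_pos: [0.4242, 0.0186, 0.1836]
tool_rot: [0.07, 0.357, 0.931, 0.004]
contact_force: [0.4, -0.4, 0.4]
gripper_width: 0.503
grasp_force: 0.0
```

Emit:
send_rows --rows '[{"x": -0.114, "y": -0.114, "z": 0.017, "wx": 0.013, "wy": 0.013, "wz": 0.1, "hand": 0}, {"x": -0.123, "y": -0.104, "z": 0.017, "wx": 0.013, "wy": 0.013, "wz": 0.1, "hand": 0}, {"x": -0.131, "y": -0.094, "z": 0.017, "wx": 0.013, "wy": 0.013, "wz": 0.1, "hand": 0}, {"x": -0.138, "y": -0.083, "z": 0.017, "wx": 0.013, "wy": 0.013, "wz": 0.1, "hand": 0}, {"x": -0.144, "y": -0.072, "z": 0.016, "wx": 0.013, "wy": 0.013, "wz": 0.1, "hand": 0}, {"x": -0.15, "y": -0.06, "z": 0.015, "wx": 0.013, "wy": 0.013, "wz": 0.1, "hand": 0}, {"x": -0.154, "y": -0.048, "z": 0.014, "wx": 0.013, "wy": 0.013, "wz": 0.1, "hand": 0}, {"x": -0.158, "y": -0.036, "z": 0.013, "wx": 0.013, "wy": 0.013, "wz": 0.1, "hand": 0}, {"x": -0.16, "y": -0.023, "z": 0.012, "wx": 0.013, "wy": 0.013, "wz": 0.1, "hand": 0}, {"x": -0.161, "y": -0.01, "z": 0.01, "wx": 0.013, "wy": 0.013, "wz": 0.1, "hand": 0}]'

```text
time: 26.48
tool_pos: [0.4413, -0.2236, 0.1697]
tool_rot: [-0.001, 0.689, 0.725, 0.002]
contact_force: [0.1, 0.4, 0.1]
gripper_width: 0.5
grasp_force: 0.0
```

Emit:
send_rows --rows '[{"x": 0, "y": 0, "z": 0, "wx": 0, "wy": 0, "wz": 0, "hand": 0}, {"x": 0, "y": 0, "z": 0, "wx": 0, "wy": 0, "wz": 0, "hand": 0}, {"x": 0, "y": 0, "z": 0, "wx": 0, "wy": 0, "wz": 0, "hand": 0}, {"x": 0, "y": 0, "z": 0, "wx": 0, "wy": 0, "wz": 0, "hand": 0}, {"x": 0, "y": 0, "z": 0, "wx": 0, "wy": 0, "wz": 0, "hand": 0}, {"x": 0, "y": 0, "z": 0, "wx": 0, "wy": 0, "wz": 0, "hand": 0}, {"x": 0, "y": 0, "z": 0, "wx": 0, "wy": 0, "wz": 0, "hand": 0}, {"x": 0, "y": 0, "z": 0, "wx": 0, "wy": 0, "wz": 0, "hand": 0}, {"x": 0, "y": 0, "z": 0, "wx": 0, "wy": 0, "wz": 0, "hand": 0}, {"x": 0, "y": 0, "z": 0, "wx": 0, "wy": 0, "wz": 0, "hand": 0}]'

```text
time: 27.32
tool_pos: [0.4414, -0.2222, 0.1702]
tool_rot: [-0.001, 0.687, 0.727, 0.002]
contact_force: [-0.2, -0.7, -0.4]
gripper_width: 0.498
grasp_force: 0.0
```

```bash
python3 - <<'E'
from h import *
k=rp([-.036,.042,0],PUMP); print(manip.state()["tool_pos"],k);plan([k[0],k[1],.06],np.pi/2+PUMP[2],10)
E
```

```text
[ 0.44143888 -0.22216125  0.17023607] [ 0.44036565 -0.22292793  0.        ]
10 rows {'x': -0.001, 'y': -0.001, 'z': 0.073, 'wx': 0.0, 'wy': -0.0, 'wz': 0.0} mm/row 11.0 deg 0.03
```

Emit:
send_rows --rows '[{"x": 0, "y": -0.001, "z": 0.08, "wx": 0, "wy": 0, "wz": 0, "hand": 0}, {"x": 0, "y": -0.001, "z": 0.08, "wx": 0, "wy": 0, "wz": 0, "hand": 0}, {"x": 0, "y": -0.001, "z": 0.08, "wx": 0, "wy": 0, "wz": 0, "hand": 0}, {"x": 0, "y": -0.001, "z": 0.08, "wx": 0, "wy": 0, "wz": 0, "hand": 0}, {"x": 0, "y": -0.001, "z": 0.08, "wx": 0, "wy": 0, "wz": 0, "hand": 0}, {"x": 0, "y": -0.001, "z": 0.08, "wx": 0, "wy": 0, "wz": 0, "hand": 0}, {"x": 0, "y": -0.001, "z": 0.08, "wx": 0, "wy": 0, "wz": 0, "hand": 0}, {"x": 0, "y": 0, "z": 0.08, "wx": 0, "wy": 0, "wz": 0, "hand": 0}, {"x": 0, "y": 0, "z": 0.08, "wx": 0, "wy": 0, "wz": 0, "hand": 0}, {"x": 0, "y": 0, "z": 0, "wx": 0, "wy": 0, "wz": 0, "hand": 0}]'

```text
time: 28.15
tool_pos: [0.4387, -0.2207, 0.0589]
tool_rot: [-0.003, 0.687, 0.726, 0.001]
contact_force: [-0.5, 0.3, -1.3]
gripper_width: 0.502
grasp_force: 0.0
```

Emit:
send_rows --rows '[{"x": 0, "y": 0, "z": 0, "wx": 0, "wy": 0, "wz": 0, "hand": -1}, {"x": 0, "y": 0, "z": 0, "wx": 0, "wy": 0, "wz": 0, "hand": -1}, {"x": 0, "y": 0, "z": 0, "wx": 0, "wy": 0, "wz": 0, "hand": -1}, {"x": 0, "y": 0, "z": 0, "wx": 0, "wy": 0, "wz": 0, "hand": -1}, {"x": 0, "y": 0, "z": 0, "wx": 0, "wy": 0, "wz": 0, "hand": -1}, {"x": 0, "y": 0, "z": 0, "wx": 0, "wy": 0, "wz": 0, "hand": -1}, {"x": 0, "y": 0, "z": 0, "wx": 0, "wy": 0, "wz": 0, "hand": -1}, {"x": 0, "y": 0, "z": 0, "wx": 0, "wy": 0, "wz": 0, "hand": -1}, {"x": 0, "y": 0, "z": 0, "wx": 0, "wy": 0, "wz": 0, "hand": -1}, {"x": 0, "y": 0, "z": 0, "wx": 0, "wy": 0, "wz": 0, "hand": -1}]'

```text
time: 28.98
tool_pos: [0.4398, -0.2222, 0.0628]
tool_rot: [-0.001, 0.687, 0.727, 0.001]
contact_force: [-5.2, 0.3, 1.7]
gripper_width: 0.235
grasp_force: 58.6
```

Emit:
send_rows --rows '[{"x": 0, "y": 0, "z": -0.03, "wx": 0, "wy": 0, "wz": 0, "hand": -1}, {"x": 0, "y": 0, "z": -0.05, "wx": 0, "wy": 0, "wz": 0, "hand": -1}, {"x": 0, "y": 0, "z": -0.1, "wx": 0, "wy": 0, "wz": 0, "hand": -1}, {"x": 0, "y": 0, "z": -0.1, "wx": 0, "wy": 0, "wz": 0, "hand": -1}, {"x": 0, "y": 0, "z": -0.1, "wx": 0, "wy": 0, "wz": 0, "hand": -1}, {"x": 0, "y": 0, "z": -0.1, "wx": 0, "wy": 0, "wz": 0, "hand": -1}, {"x": 0, "y": 0, "z": -0.1, "wx": 0, "wy": 0, "wz": 0, "hand": -1}, {"x": 0, "y": 0, "z": -0.1, "wx": 0, "wy": 0, "wz": 0, "hand": -1}, {"x": 0, "y": 0, "z": 0, "wx": 0, "wy": 0, "wz": 0, "hand": -1}, {"x": 0, "y": 0, "z": 0, "wx": 0, "wy": 0, "wz": 0, "hand": -1}]'

```text
time: 29.82
tool_pos: [0.4415, -0.2229, 0.1662]
tool_rot: [0.001, 0.687, 0.726, 0.002]
contact_force: [0.3, 0.2, 0.4]
gripper_width: 0.232
grasp_force: 58.7
```

```bash
python3 - <<'E'
from h import *
print(manip.state()["tool_pos"])
line(rackpose(FAR,.041,.0117,.07),RH,20,.262)
E
```

```text
[ 0.44148102 -0.22293795  0.16615809]
w [-0.013 -0.013 -0.1  ] mm/row 27.264092846261008 deg 4.568362790839951
[0.181, 0.005, 0.018]
[0.18, 0.019, 0.017]
[0.178, 0.033, 0.015]
[0.175, 0.047, 0.014]
[0.171, 0.06, 0.012]
[0.166, 0.073, 0.011]
[0.16, 0.086, 0.011]
[0.153, 0.098, 0.01]
[0.145, 0.11, 0.01]
[0.136, 0.121, 0.009]
[0.126, 0.131, 0.009]
[0.115, 0.14, 0.009]
[0.104, 0.149, 0.01]
[0.092, 0.156, 0.01]
[0.08, 0.163, 0.011]
[0.067, 0.169, 0.012]
[0.054, 0.173, 0.013]
[0.04, 0.177, 0.014]
[0.026, 0.179, 0.016]
[0.012, 0.181, 0.017]
```

```bash
python3 - <<'E'
from h import *
line(rackpose(FAR,.0428,.0092,.09),RH,20,.262)
print(rackpose(FAR,.0428,.0092,0))
E
```

```text
w [-0.013 -0.013 -0.1  ] mm/row 27.16737898245044 deg 4.568362790839951
[0.181, 0.003, 0.011]
[0.18, 0.017, 0.009]
[0.178, 0.031, 0.008]
[0.175, 0.045, 0.007]
[0.171, 0.058, 0.005]
[0.166, 0.071, 0.004]
[0.16, 0.084, 0.003]
[0.153, 0.096, 0.003]
[0.145, 0.108, 0.002]
[0.136, 0.119, 0.002]
[0.127, 0.129, 0.002]
[0.116, 0.139, 0.002]
[0.105, 0.148, 0.002]
[0.093, 0.155, 0.003]
[0.081, 0.162, 0.004]
[0.068, 0.168, 0.005]
[0.054, 0.173, 0.006]
[0.041, 0.176, 0.007]
[0.027, 0.179, 0.008]
[0.013, 0.18, 0.01]
[0.44290208 0.32042537 0.04608298]
```

Emit:
send_rows --rows '[{"x": 0.181, "y": 0.003, "z": 0.011, "wx": -0.013, "wy": -0.013, "wz": -0.1, "hand": -1}, {"x": 0.18, "y": 0.017, "z": 0.009, "wx": -0.013, "wy": -0.013, "wz": -0.1, "hand": -1}, {"x": 0.178, "y": 0.031, "z": 0.008, "wx": -0.013, "wy": -0.013, "wz": -0.1, "hand": -1}, {"x": 0.175, "y": 0.045, "z": 0.007, "wx": -0.013, "wy": -0.013, "wz": -0.1, "hand": -1}, {"x": 0.171, "y": 0.058, "z": 0.005, "wx": -0.013, "wy": -0.013, "wz": -0.1, "hand": -1}, {"x": 0.166, "y": 0.071, "z": 0.004, "wx": -0.013, "wy": -0.013, "wz": -0.1, "hand": -1}, {"x": 0.16, "y": 0.084, "z": 0.003, "wx": -0.013, "wy": -0.013, "wz": -0.1, "hand": -1}, {"x": 0.153, "y": 0.096, "z": 0.003, "wx": -0.013, "wy": -0.013, "wz": -0.1, "hand": -1}, {"x": 0.145, "y": 0.108, "z": 0.002, "wx": -0.013, "wy": -0.013, "wz": -0.1, "hand": -1}, {"x": 0.136, "y": 0.119, "z": 0.002, "wx": -0.013, "wy": -0.013, "wz": -0.1, "hand": -1}]'

```text
time: 30.65
tool_pos: [0.4287, 0.0496, 0.1472]
tool_rot: [0.07, 0.354, 0.933, 0.004]
contact_force: [0.0, 0.2, -0.2]
gripper_width: 0.23
grasp_force: 58.6
```

Emit:
send_rows --rows '[{"x": 0.127, "y": 0.129, "z": 0.002, "wx": -0.013, "wy": -0.013, "wz": -0.1, "hand": -1}, {"x": 0.116, "y": 0.139, "z": 0.002, "wx": -0.013, "wy": -0.013, "wz": -0.1, "hand": -1}, {"x": 0.105, "y": 0.148, "z": 0.002, "wx": -0.013, "wy": -0.013, "wz": -0.1, "hand": -1}, {"x": 0.093, "y": 0.155, "z": 0.003, "wx": -0.013, "wy": -0.013, "wz": -0.1, "hand": -1}, {"x": 0.081, "y": 0.162, "z": 0.004, "wx": -0.013, "wy": -0.013, "wz": -0.1, "hand": -1}, {"x": 0.068, "y": 0.168, "z": 0.005, "wx": -0.013, "wy": -0.013, "wz": -0.1, "hand": -1}, {"x": 0.054, "y": 0.173, "z": 0.006, "wx": -0.013, "wy": -0.013, "wz": -0.1, "hand": -1}, {"x": 0.041, "y": 0.176, "z": 0.007, "wx": -0.013, "wy": -0.013, "wz": -0.1, "hand": -1}, {"x": 0.027, "y": 0.179, "z": 0.008, "wx": -0.013, "wy": -0.013, "wz": -0.1, "hand": -1}, {"x": 0.013, "y": 0.18, "z": 0.01, "wx": -0.013, "wy": -0.013, "wz": -0.1, "hand": -1}]'

```text
time: 31.48
tool_pos: [0.4172, 0.3204, 0.1307]
tool_rot: [0.13, -0.034, 0.991, 0.005]
contact_force: [-0.2, 0.3, -0.1]
gripper_width: 0.23
grasp_force: 58.6
```

Emit:
send_rows --rows '[{"x": 0, "y": 0, "z": 0, "wx": 0, "wy": 0, "wz": 0, "hand": -1}, {"x": 0, "y": 0, "z": 0, "wx": 0, "wy": 0, "wz": 0, "hand": -1}, {"x": 0, "y": 0, "z": 0, "wx": 0, "wy": 0, "wz": 0, "hand": -1}, {"x": 0, "y": 0, "z": 0, "wx": 0, "wy": 0, "wz": 0, "hand": -1}, {"x": 0, "y": 0, "z": 0, "wx": 0, "wy": 0, "wz": 0, "hand": -1}, {"x": 0, "y": 0, "z": 0, "wx": 0, "wy": 0, "wz": 0, "hand": -1}, {"x": 0, "y": 0, "z": 0, "wx": 0, "wy": 0, "wz": 0, "hand": -1}, {"x": 0, "y": 0, "z": 0, "wx": 0, "wy": 0, "wz": 0, "hand": -1}, {"x": 0, "y": 0, "z": 0, "wx": 0, "wy": 0, "wz": 0, "hand": -1}, {"x": 0, "y": 0, "z": 0, "wx": 0, "wy": 0, "wz": 0, "hand": -1}]'

```text
time: 32.32
tool_pos: [0.4183, 0.3191, 0.1322]
tool_rot: [0.13, -0.032, 0.991, 0.005]
contact_force: [-1.3, -0.9, -0.2]
gripper_width: 0.233
grasp_force: 58.8
```

```bash
python3 - <<'E'
from h import *
s=manip.state();print(s["tool_pos"],s["gripper_width"],s["grasp_force"])
plan(rackpose(FAR,.0428,.0092,.003),RH,10,.262)
# held tip check: bright white tip vs prediction
c=calibration("wrist");i=grab_frame("wrist");p,R=pose();M=R.as_matrix()
print("tip",proj(c,[p+M@[.098-.0428,0,-.0092]]),"body end",proj(c,[p+M@[.088-.0428,0,-.0092]])); cv2.imwrite("pics/w10.png",i)
x,y=proj(c,[p+M@[.098-.0428,0,-.0092]])[0].astype(int)
g=cv2.cvtColor(i,cv2.COLOR_BGR2GRAY);print(g[y-20:y+40:3,x-24:x+25:4])
E
```

```text
[0.41825157 0.31905746 0.13217956] 0.23334966943224314 58.79292905330658
10 rows {'x': -0.001, 'y': -0.0, 'z': 0.058, 'wx': 0.0, 'wy': -0.0, 'wz': 0.0} mm/row 8.7 deg 0.02
tip [[315.5347965  142.99078188]] body end [[315.54774016 165.01402903]]
[[101 100 104 101 103 102 108 104 108 105  99 105 106]
 [103 106 102 101 106 109 104 104 107 105 105 107 105]
 [106 109 102 102 106 105 108 106 104 103 102 105 106]
 [106 103 106 104  99 103 103 106 106 108 103 138 155]
 [106 105 104 100 103 103 107 107 103 103 105 112 226]
 [104 103 106 102 107 106 107 105 105 106 103 105 227]
 [104 109 105 106 105 103 104 103 104 106 106 107 229]
 [104 104 103 103 103  99 108 110  99 106 109 106 228]
 [109 103 102 106 102  96 112 112 102 105 108 143 229]
 [106 105 107 105 106  91 114 111  94 105 104 211 229]
 [152 102 108 101 103  89 116 109  94 108 105 212 228]
 [178 118 106 104  90  85 117 115  81  92 111 213 230]
 [229 151  92  84  85  88 113 111  81  86 118 153 231]
 [229 178 101  90  81  92  97 104  98  81  90  95 231]
 [230 230  95  84  95 100 101 103 100  92  82 122 230]
 [230 170  83  93  97 100 103 104 103  94  88  85 182]
 [230 165 123 111 111 110 110 107 123 123 125 174 184]
 [230 165 144 164 179 186 193 195 231 231 224 211 186]
 [230 167 142 167 179 191 197 196 233 230 225 212 184]
 [230 164 142 157 156 158 161 165 174 193 213 211 187]]
```

Emit:
send_rows --rows '[{"x": 0, "y": 0.001, "z": 0.064, "wx": 0, "wy": 0, "wz": 0, "hand": -1}, {"x": 0, "y": 0.001, "z": 0.064, "wx": 0, "wy": 0, "wz": 0, "hand": -1}, {"x": 0, "y": 0.001, "z": 0.064, "wx": 0, "wy": 0, "wz": 0, "hand": -1}, {"x": 0, "y": 0.001, "z": 0.064, "wx": 0, "wy": 0, "wz": 0, "hand": -1}, {"x": 0, "y": 0.001, "z": 0.064, "wx": 0, "wy": 0, "wz": 0, "hand": -1}, {"x": 0, "y": 0.001, "z": 0.064, "wx": 0, "wy": 0, "wz": 0, "hand": -1}, {"x": 0, "y": 0, "z": 0.064, "wx": 0, "wy": 0, "wz": 0, "hand": -1}, {"x": 0, "y": 0, "z": 0.064, "wx": 0, "wy": 0, "wz": 0, "hand": -1}, {"x": 0, "y": 0, "z": 0.05, "wx": 0, "wy": 0, "wz": 0, "hand": -1}, {"x": 0, "y": 0, "z": 0, "wx": 0, "wy": 0, "wz": 0, "hand": -1}]'

```text
time: 33.2
tool_pos: [0.439, 0.3209, 0.0483]
tool_rot: [0.129, -0.032, 0.991, 0.004]
contact_force: [0.4, 0.6, -0.4]
gripper_width: 0.233
grasp_force: 58.8
```

Emit:
send_rows --rows '[{"x": 0, "y": 0, "z": 0.004, "wx": 0, "wy": 0, "wz": 0, "hand": -1}, {"x": 0, "y": 0, "z": 0.004, "wx": 0, "wy": 0, "wz": 0, "hand": -1}, {"x": 0, "y": 0, "z": 0.004, "wx": 0, "wy": 0, "wz": 0, "hand": -1}, {"x": 0, "y": 0, "z": 0, "wx": 0, "wy": 0, "wz": 0, "hand": -1}, {"x": 0, "y": 0, "z": 0, "wx": 0, "wy": 0, "wz": 0, "hand": -1}, {"x": 0, "y": 0, "z": 0, "wx": 0, "wy": 0, "wz": 0, "hand": -1}, {"x": 0, "y": 0, "z": 0, "wx": 0, "wy": 0, "wz": 0, "hand": -1}, {"x": 0, "y": 0, "z": 0, "wx": 0, "wy": 0, "wz": 0, "hand": -1}, {"x": 0, "y": 0, "z": 0, "wx": 0, "wy": 0, "wz": 0, "hand": -1}, {"x": 0, "y": 0, "z": 0, "wx": 0, "wy": 0, "wz": 0, "hand": -1}]'

```text
time: 34.03
tool_pos: [0.4403, 0.3217, 0.049]
tool_rot: [0.13, -0.032, 0.991, 0.005]
contact_force: [-0.5, 0.1, -0.4]
gripper_width: 0.237
grasp_force: 58.8
```

Emit:
send_rows --rows '[{"x": -0.005, "y": 0, "z": 0, "wx": 0, "wy": 0, "wz": 0, "hand": -1}, {"x": -0.005, "y": 0, "z": 0, "wx": 0, "wy": 0, "wz": 0, "hand": -1}, {"x": 0, "y": 0, "z": 0.004, "wx": 0, "wy": 0, "wz": 0, "hand": -1}, {"x": 0, "y": 0, "z": 0.004, "wx": 0, "wy": 0, "wz": 0, "hand": -1}, {"x": 0, "y": 0, "z": 0.004, "wx": 0, "wy": 0, "wz": 0, "hand": -1}, {"x": 0, "y": 0, "z": 0.004, "wx": 0, "wy": 0, "wz": 0, "hand": -1}, {"x": 0, "y": 0, "z": 0.002, "wx": 0, "wy": 0, "wz": 0, "hand": -1}, {"x": 0, "y": 0, "z": 0, "wx": 0, "wy": 0, "wz": 0, "hand": -1}, {"x": 0, "y": 0, "z": 0, "wx": 0, "wy": 0, "wz": 0, "hand": -1}, {"x": 0, "y": 0, "z": 0, "wx": 0, "wy": 0, "wz": 0, "hand": -1}]'

```text
time: 34.87
tool_pos: [0.4425, 0.3217, 0.0472]
tool_rot: [0.13, -0.032, 0.991, 0.005]
contact_force: [-2.8, -2.7, 5.4]
gripper_width: 0.234
grasp_force: 59.4
```

Emit:
send_rows --rows '[{"x": 0, "y": 0, "z": 0, "wx": 0, "wy": 0, "wz": 0, "hand": -0.3}, {"x": 0, "y": 0, "z": 0, "wx": 0, "wy": 0, "wz": 0, "hand": -0.3}, {"x": 0, "y": 0, "z": 0, "wx": 0, "wy": 0, "wz": 0, "hand": 0}, {"x": 0, "y": 0, "z": 0, "wx": 0, "wy": 0, "wz": 0, "hand": 0}, {"x": 0, "y": 0, "z": 0, "wx": 0, "wy": 0, "wz": 0, "hand": 0}, {"x": 0, "y": 0, "z": -0.05, "wx": 0, "wy": 0, "wz": 0, "hand": 0}, {"x": 0, "y": 0, "z": -0.1, "wx": 0, "wy": 0, "wz": 0, "hand": 0}, {"x": 0, "y": 0, "z": -0.15, "wx": 0, "wy": 0, "wz": 0, "hand": 0}, {"x": 0, "y": 0, "z": -0.15, "wx": 0, "wy": 0, "wz": 0, "hand": 0}, {"x": 0, "y": 0, "z": -0.15, "wx": 0, "wy": 0, "wz": 0, "hand": 0}]'

```text
time: 35.7
tool_pos: [0.4188, 0.32, 0.1349]
tool_rot: [0.13, -0.032, 0.991, 0.005]
contact_force: [0.5, 1.1, -0.2]
gripper_width: 0.498
grasp_force: 0.0
```

Emit:
send_rows --rows '[{"x": 0, "y": 0, "z": -0.15, "wx": 0, "wy": 0, "wz": 0, "hand": 0}, {"x": 0, "y": 0, "z": -0.15, "wx": 0, "wy": 0, "wz": 0, "hand": 0}, {"x": 0, "y": 0, "z": -0.15, "wx": 0, "wy": 0, "wz": 0, "hand": 0}, {"x": 0, "y": 0, "z": 0, "wx": 0, "wy": 0, "wz": 0, "hand": 0}, {"x": 0, "y": 0, "z": 0, "wx": 0, "wy": 0, "wz": 0, "hand": 0}, {"x": 0, "y": 0, "z": 0, "wx": 0, "wy": 0, "wz": 0, "hand": 0}, {"x": 0, "y": 0, "z": 0, "wx": 0, "wy": 0, "wz": 0, "hand": 0}, {"x": 0, "y": 0, "z": 0, "wx": 0, "wy": 0, "wz": 0, "hand": 0}, {"x": 0, "y": 0, "z": 0, "wx": 0, "wy": 0, "wz": 0, "hand": 0}, {"x": 0, "y": 0, "z": 0, "wx": 0, "wy": 0, "wz": 0, "hand": 0}]'

```text
time: 36.53
tool_pos: [0.4016, 0.3186, 0.1978]
tool_rot: [0.129, -0.032, 0.991, 0.005]
contact_force: [1.1, -0.6, -0.0]
gripper_width: 0.497
grasp_force: 0.0
```

```bash
cat >> h.py <<'E'
def fresh(c,i):   # cap & liquid blobs -> cap centre, liquid centre on the mat plane z=.015
    h=cv2.cvtColor(i,cv2.COLOR_BGR2HSV); out=[]
    for n,lo,hi,amin in(("cap",(50,110,30),(80,255,255),25),("liq",(15,50,80),(30,190,255),120)):
        k,_,st,ce=cv2.connectedComponentsWithStats(cv2.morphologyEx(cv2.inRange(h,lo,hi),cv2.MORPH_CLOSE,np.ones((5,5))))
        for j in range(1,k):
            X=back(c,ce[j],.015)
            if st[j,4]>amin and .3<X[0]<.55 and -.08<X[1]<.21: out.append((n,X[:2].round(4),st[j].tolist()))
    return out
E
python3 - <<'E'
from h import *
np.set_printoptions(precision=4,suppress=True)
t=calibration("top");w9=np.load("w9.npy",allow_pickle=True).item()
print("t0",*fresh(t,cv2.imread("pics/top0.png")),sep="\n");print("w9",*fresh(w9,cv2.imread("pics/w9raw.png")),sep="\n")
c=calibration("wrist");i=grab_frame("wrist");cv2.imwrite("pics/w11.png",i);np.save("w11.npy",c,allow_pickle=True);print(manip.state()["tool_pos"]);print("now",*fresh(c,i),sep="\n")
A=lambda m,s,h: np.r_[m,.0555]+np.array([np.cos(RH)*.966,np.sin(RH)*.966,-.2588])*(s-.04075)+h*np.array([-.2588,-.016,.966])
print("flange/tip near, far pred",proj(c,np.array([A(m,s,0) for m in(NEAR,FAR) for s in(0,.098)])))
E
```

```text
t0
('liq', array([0.3975, 0.1332]), [285, 259, 7, 23, 148])
('liq', array([0.3923, 0.0318]), [323, 261, 7, 24, 142])
w9
('cap', array([0.3505, 0.0326]), [69, 57, 20, 18, 279])
('cap', array([0.3543, 0.1336]), [180, 68, 15, 18, 238])
('liq', array([0.3912, 0.0308]), [72, 78, 37, 63, 1199])
('liq', array([0.3956, 0.1332]), [180, 90, 26, 61, 1078])
[0.4018 0.3187 0.1981]
now
('cap', array([0.3506, 0.0325]), [9, 58, 23, 18, 310])
('cap', array([0.3544, 0.1336]), [121, 70, 18, 18, 251])
('liq', array([0.3912, 0.0304]), [14, 80, 43, 62, 1260])
('liq', array([0.3957, 0.133 ]), [123, 91, 32, 61, 1114])
flange/tip near, far pred [[262.353  225.8467]
 [257.6664 131.0741]
 [315.1602 225.9415]
 [315.2224 131.2085]]
```

```bash
python3 - <<'E'
from h import *
plan([.4094,.1333,.10],3.127,10)
E
```

```text
10 rows {'x': 0.008, 'y': -0.124, 'z': 0.065, 'wx': 0.002, 'wy': 0.033, 'wz': 0.01} mm/row 21.0 deg 1.56
```

Emit:
send_rows --rows '[{"x": 0.008, "y": -0.124, "z": 0.065, "wx": 0.002, "wy": 0.033, "wz": 0.01, "hand": 0}, {"x": 0.008, "y": -0.124, "z": 0.065, "wx": 0.002, "wy": 0.033, "wz": 0.01, "hand": 0}, {"x": 0.008, "y": -0.124, "z": 0.065, "wx": 0.002, "wy": 0.033, "wz": 0.01, "hand": 0}, {"x": 0.008, "y": -0.124, "z": 0.065, "wx": 0.002, "wy": 0.033, "wz": 0.01, "hand": 0}, {"x": 0.008, "y": -0.124, "z": 0.065, "wx": 0.002, "wy": 0.033, "wz": 0.01, "hand": 0}, {"x": 0.008, "y": -0.124, "z": 0.065, "wx": 0.002, "wy": 0.033, "wz": 0.01, "hand": 0}, {"x": 0.008, "y": -0.124, "z": 0.065, "wx": 0.002, "wy": 0.033, "wz": 0.01, "hand": 0}, {"x": 0.008, "y": -0.124, "z": 0.065, "wx": 0.002, "wy": 0.033, "wz": 0.01, "hand": 0}, {"x": 0.008, "y": -0.124, "z": 0.065, "wx": 0.002, "wy": 0.033, "wz": 0.01, "hand": 0}, {"x": 0.008, "y": -0.124, "z": 0.065, "wx": 0.002, "wy": 0.033, "wz": 0.01, "hand": 0}]'

```text
time: 37.42
tool_pos: [0.4094, 0.1324, 0.1002]
tool_rot: [0.0, 0.008, 1.0, -0.002]
contact_force: [1.5, -0.5, 0.4]
gripper_width: 0.498
grasp_force: 0.0
```

Emit:
send_rows --rows '[{"x": 0, "y": 0, "z": 0, "wx": 0, "wy": 0, "wz": 0, "hand": 0}, {"x": 0, "y": 0, "z": 0, "wx": 0, "wy": 0, "wz": 0, "hand": 0}, {"x": 0, "y": 0, "z": 0, "wx": 0, "wy": 0, "wz": 0, "hand": 0}, {"x": 0, "y": 0, "z": 0, "wx": 0, "wy": 0, "wz": 0, "hand": 0}, {"x": 0, "y": 0, "z": 0, "wx": 0, "wy": 0, "wz": 0, "hand": 0}, {"x": 0, "y": 0, "z": 0, "wx": 0, "wy": 0, "wz": 0, "hand": 0}, {"x": 0, "y": 0, "z": 0, "wx": 0, "wy": 0, "wz": 0, "hand": 0}, {"x": 0, "y": 0, "z": 0, "wx": 0, "wy": 0, "wz": 0, "hand": 0}, {"x": 0, "y": 0, "z": 0, "wx": 0, "wy": 0, "wz": 0, "hand": 0}, {"x": 0, "y": 0, "z": 0, "wx": 0, "wy": 0, "wz": 0, "hand": 0}]'

```text
time: 38.25
tool_pos: [0.4094, 0.1334, 0.1007]
tool_rot: [0.001, 0.007, 1.0, -0.002]
contact_force: [-0.1, -0.4, 0.4]
gripper_width: 0.497
grasp_force: 0.0
```

```bash
python3 - <<'E'
from h import *
c=calibration("wrist");i=grab_frame("wrist");cv2.imwrite("pics/w12.png",i);print(manip.state()["tool_pos"]);print(*fresh(c,i),sep="\n")
plan([.4094,.1333,.007],3.127,20)
E
```

```text
[0.4094004  0.13340611 0.10066602]
('cap', array([0.3505, 0.0326]), [174, 120, 20, 21, 351])
('cap', array([0.3544, 0.1334]), [307, 123, 17, 21, 322])
('liq', array([0.3912, 0.0317]), [174, 145, 31, 77, 1761])
('liq', array([0.3959, 0.1333]), [305, 148, 23, 78, 1650])
20 rows {'x': 0.0, 'y': 0.0, 'z': 0.031, 'wx': -0.0, 'wy': 0.0, 'wz': 0.0} mm/row 4.7 deg 0.01
```

Emit:
send_rows --rows '[{"x": 0, "y": 0, "z": 0.07, "wx": 0, "wy": 0, "wz": 0, "hand": 0}, {"x": 0, "y": 0, "z": 0.07, "wx": 0, "wy": 0, "wz": 0, "hand": 0}, {"x": 0, "y": 0, "z": 0.07, "wx": 0, "wy": 0, "wz": 0, "hand": 0}, {"x": 0, "y": 0, "z": 0.07, "wx": 0, "wy": 0, "wz": 0, "hand": 0}, {"x": 0, "y": 0, "z": 0.07, "wx": 0, "wy": 0, "wz": 0, "hand": 0}, {"x": 0, "y": 0, "z": 0.07, "wx": 0, "wy": 0, "wz": 0, "hand": 0}, {"x": 0, "y": 0, "z": 0.07, "wx": 0, "wy": 0, "wz": 0, "hand": 0}, {"x": 0, "y": 0, "z": 0.07, "wx": 0, "wy": 0, "wz": 0, "hand": 0}, {"x": 0, "y": 0, "z": 0.04, "wx": 0, "wy": 0, "wz": 0, "hand": 0}, {"x": 0, "y": 0, "z": 0.01, "wx": 0, "wy": 0, "wz": 0, "hand": 0}]'

```text
time: 39.13
tool_pos: [0.4085, 0.1329, 0.0075]
tool_rot: [-0.0, 0.007, 1.0, -0.002]
contact_force: [-0.2, -0.1, -1.4]
gripper_width: 0.5
grasp_force: 0.0
```

Emit:
send_rows --rows '[{"x": 0, "y": 0, "z": 0, "wx": 0, "wy": 0, "wz": 0, "hand": -0.3}, {"x": 0, "y": 0, "z": 0, "wx": 0, "wy": 0, "wz": 0, "hand": -0.3}, {"x": 0, "y": 0, "z": 0, "wx": 0, "wy": 0, "wz": 0, "hand": -0.3}, {"x": 0, "y": 0, "z": 0, "wx": 0, "wy": 0, "wz": 0, "hand": -1}, {"x": 0, "y": 0, "z": 0, "wx": 0, "wy": 0, "wz": 0, "hand": -1}, {"x": 0, "y": 0, "z": 0, "wx": 0, "wy": 0, "wz": 0, "hand": -1}, {"x": 0, "y": 0, "z": 0, "wx": 0, "wy": 0, "wz": 0, "hand": -1}, {"x": 0, "y": 0, "z": 0, "wx": 0, "wy": 0, "wz": 0, "hand": -1}, {"x": 0, "y": 0, "z": 0, "wx": 0, "wy": 0, "wz": 0, "hand": -1}, {"x": 0, "y": 0, "z": 0, "wx": 0, "wy": 0, "wz": 0, "hand": -1}]'

```text
time: 39.97
tool_pos: [0.4104, 0.1333, 0.0102]
tool_rot: [0.002, 0.007, 1.0, -0.001]
contact_force: [-0.9, 0.4, 6.1]
gripper_width: 0.23
grasp_force: 58.9
```

Emit:
send_rows --rows '[{"x": 0, "y": 0, "z": -0.03, "wx": 0, "wy": 0, "wz": 0, "hand": -1}, {"x": 0.01, "y": 0, "z": -0.05, "wx": 0, "wy": 0, "wz": 0, "hand": -1}, {"x": 0.04, "y": 0, "z": -0.1, "wx": 0, "wy": 0, "wz": 0, "hand": -1}, {"x": 0.04, "y": 0, "z": -0.1, "wx": 0, "wy": 0, "wz": 0, "hand": -1}, {"x": 0.04, "y": 0, "z": -0.15, "wx": 0, "wy": 0, "wz": 0, "hand": -1}, {"x": 0.04, "y": 0, "z": -0.15, "wx": 0, "wy": 0, "wz": 0, "hand": -1}, {"x": 0.04, "y": 0, "z": -0.15, "wx": 0, "wy": 0, "wz": 0, "hand": -1}, {"x": 0.02, "y": 0, "z": -0.15, "wx": 0, "wy": 0, "wz": 0, "hand": -1}, {"x": 0, "y": 0, "z": -0.15, "wx": 0, "wy": 0, "wz": 0, "hand": -1}, {"x": 0, "y": 0, "z": -0.1, "wx": 0, "wy": 0, "wz": 0, "hand": -1}]'

```text
time: 40.8
tool_pos: [0.375, 0.1342, 0.1813]
tool_rot: [0.003, 0.007, 1.0, -0.001]
contact_force: [0.1, 0.1, 0.6]
gripper_width: 0.228
grasp_force: 58.8
```

Emit:
send_rows --rows '[{"x": 0, "y": 0, "z": 0, "wx": 0, "wy": 0, "wz": 0, "hand": -1}, {"x": 0, "y": 0, "z": 0, "wx": 0, "wy": 0, "wz": 0, "hand": -1}, {"x": 0, "y": 0, "z": 0, "wx": 0, "wy": 0, "wz": 0, "hand": -1}, {"x": 0, "y": 0, "z": 0, "wx": 0, "wy": 0, "wz": 0, "hand": -1}, {"x": 0, "y": 0, "z": 0, "wx": 0, "wy": 0, "wz": 0, "hand": -1}, {"x": 0, "y": 0, "z": 0, "wx": 0, "wy": 0, "wz": 0, "hand": -1}, {"x": 0, "y": 0, "z": 0, "wx": 0, "wy": 0, "wz": 0, "hand": -1}, {"x": 0, "y": 0, "z": 0, "wx": 0, "wy": 0, "wz": 0, "hand": -1}, {"x": 0, "y": 0, "z": 0, "wx": 0, "wy": 0, "wz": 0, "hand": -1}, {"x": 0, "y": 0, "z": 0, "wx": 0, "wy": 0, "wz": 0, "hand": -1}]'

```text
time: 41.63
tool_pos: [0.3748, 0.1341, 0.1785]
tool_rot: [0.001, 0.007, 1.0, -0.002]
contact_force: [0.7, -0.4, -0.6]
gripper_width: 0.228
grasp_force: 58.7
```

```bash
cat >> h.py <<'E'
def held(c,i,g=.041,d=.006):  # observed cap/liquid blob pixels near the tool axis vs predicted
    h=cv2.cvtColor(i,cv2.COLOR_BGR2HSV);p,R=pose();M=R.as_matrix()
    for n,lo,hi,y in(("cap",(50,110,30),(80,255,255),.097),("liq",(15,50,80),(30,190,255),.0565)):
        k,_,st,ce=cv2.connectedComponentsWithStats(cv2.morphologyEx(cv2.inRange(h,lo,hi),cv2.MORPH_CLOSE,np.ones((5,5))))
        q=proj(c,[p+M@[y-g,0,-dd] for dd in(d,d+.01)])
        for j in range(1,k):
            if st[j,4]>100 and abs(ce[j]-q[0]).max()<60: print(n,"seen",ce[j].round(1),st[j].tolist(),"pred",q.round(1).tolist())
E
python3 - <<'E'
from h import *
c=calibration("wrist");i=grab_frame("wrist");cv2.imwrite("pics/w13.png",i);s=manip.state();print(s["tool_pos"],s["gripper_width"],s["contact_force"]);held(c,i)
k=rp([.024,.041,0],PUMP);line([k[0],k[1],.16],np.pi/2+PUMP[2],20)
E
```

```text
[0.37479592 0.13412693 0.17859955] 0.22682946637007473 [ 0.35410524  0.17398408 -0.02185149]
cap seen [315.5 142.2] [303, 126, 27, 34, 843] pred [[315.5, 141.0], [315.4, 142.7]]
liq seen [316.3 225. ] [298, 166, 36, 122, 4098] pred [[315.6, 223.6], [315.5, 231.0]]
w [-0.     0.     0.096] mm/row 18.847093496816676 deg 4.308979704754527
[-0.044, -0.118, 0.007]
[-0.052, -0.114, 0.007]
[-0.061, -0.11, 0.007]
[-0.069, -0.105, 0.007]
[-0.076, -0.099, 0.007]
[-0.084, -0.093, 0.007]
[-0.091, -0.087, 0.007]
[-0.097, -0.08, 0.007]
[-0.103, -0.072, 0.006]
[-0.108, -0.064, 0.006]
[-0.112, -0.056, 0.006]
[-0.116, -0.048, 0.006]
[-0.119, -0.039, 0.006]
[-0.122, -0.03, 0.006]
[-0.124, -0.02, 0.006]
[-0.125, -0.011, 0.006]
[-0.125, -0.002, 0.006]
[-0.125, 0.008, 0.006]
[-0.124, 0.017, 0.006]
[-0.123, 0.026, 0.006]
```

Emit:
send_rows --rows '[{"x": -0.044, "y": -0.118, "z": 0.007, "wx": 0, "wy": 0, "wz": 0.096, "hand": -1}, {"x": -0.052, "y": -0.114, "z": 0.007, "wx": 0, "wy": 0, "wz": 0.096, "hand": -1}, {"x": -0.061, "y": -0.11, "z": 0.007, "wx": 0, "wy": 0, "wz": 0.096, "hand": -1}, {"x": -0.069, "y": -0.105, "z": 0.007, "wx": 0, "wy": 0, "wz": 0.096, "hand": -1}, {"x": -0.076, "y": -0.099, "z": 0.007, "wx": 0, "wy": 0, "wz": 0.096, "hand": -1}, {"x": -0.084, "y": -0.093, "z": 0.007, "wx": 0, "wy": 0, "wz": 0.096, "hand": -1}, {"x": -0.091, "y": -0.087, "z": 0.007, "wx": 0, "wy": 0, "wz": 0.096, "hand": -1}, {"x": -0.097, "y": -0.08, "z": 0.007, "wx": 0, "wy": 0, "wz": 0.096, "hand": -1}, {"x": -0.103, "y": -0.072, "z": 0.006, "wx": 0, "wy": 0, "wz": 0.096, "hand": -1}, {"x": -0.108, "y": -0.064, "z": 0.006, "wx": 0, "wy": 0, "wz": 0.096, "hand": -1}]'

```text
time: 42.52
tool_pos: [0.438, -0.0444, 0.1691]
tool_rot: [0.002, 0.377, 0.926, -0.001]
contact_force: [0.6, 0.1, 0.2]
gripper_width: 0.226
grasp_force: 58.7
```

Emit:
send_rows --rows '[{"x": -0.112, "y": -0.056, "z": 0.006, "wx": 0, "wy": 0, "wz": 0.096, "hand": -1}, {"x": -0.116, "y": -0.048, "z": 0.006, "wx": 0, "wy": 0, "wz": 0.096, "hand": -1}, {"x": -0.119, "y": -0.039, "z": 0.006, "wx": 0, "wy": 0, "wz": 0.096, "hand": -1}, {"x": -0.122, "y": -0.03, "z": 0.006, "wx": 0, "wy": 0, "wz": 0.096, "hand": -1}, {"x": -0.124, "y": -0.02, "z": 0.006, "wx": 0, "wy": 0, "wz": 0.096, "hand": -1}, {"x": -0.125, "y": -0.011, "z": 0.006, "wx": 0, "wy": 0, "wz": 0.096, "hand": -1}, {"x": -0.125, "y": -0.002, "z": 0.006, "wx": 0, "wy": 0, "wz": 0.096, "hand": -1}, {"x": -0.125, "y": 0.008, "z": 0.006, "wx": 0, "wy": 0, "wz": 0.096, "hand": -1}, {"x": -0.124, "y": 0.017, "z": 0.006, "wx": 0, "wy": 0, "wz": 0.096, "hand": -1}, {"x": -0.123, "y": 0.026, "z": 0.006, "wx": 0, "wy": 0, "wz": 0.096, "hand": -1}]'

```text
time: 43.35
tool_pos: [0.5001, -0.222, 0.1606]
tool_rot: [0.002, 0.691, 0.723, -0.001]
contact_force: [-0.2, 0.1, -0.3]
gripper_width: 0.229
grasp_force: 58.7
```

Emit:
send_rows --rows '[{"x": 0, "y": 0, "z": 0, "wx": 0, "wy": 0, "wz": 0, "hand": -1}, {"x": 0, "y": 0, "z": 0, "wx": 0, "wy": 0, "wz": 0, "hand": -1}, {"x": 0, "y": 0, "z": 0, "wx": 0, "wy": 0, "wz": 0, "hand": -1}, {"x": 0, "y": 0, "z": 0, "wx": 0, "wy": 0, "wz": 0, "hand": -1}, {"x": 0, "y": 0, "z": 0, "wx": 0, "wy": 0, "wz": 0, "hand": -1}, {"x": 0, "y": 0, "z": 0, "wx": 0, "wy": 0, "wz": 0, "hand": -1}, {"x": 0, "y": 0, "z": 0, "wx": 0, "wy": 0, "wz": 0, "hand": -1}, {"x": 0, "y": 0, "z": 0, "wx": 0, "wy": 0, "wz": 0, "hand": -1}, {"x": 0, "y": 0, "z": 0, "wx": 0, "wy": 0, "wz": 0, "hand": -1}, {"x": 0, "y": 0, "z": 0, "wx": 0, "wy": 0, "wz": 0, "hand": -1}]'

```text
time: 44.18
tool_pos: [0.4998, -0.221, 0.1608]
tool_rot: [0.002, 0.69, 0.724, -0.001]
contact_force: [-0.3, 0.3, -0.4]
gripper_width: 0.226
grasp_force: 58.7
```

```bash
python3 - <<'E'
from h import *
c=calibration("wrist");i=grab_frame("wrist");cv2.imwrite("pics/w14.png",i);s=manip.state();print(s["tool_pos"],s["gripper_width"],s["grasp_force"]);held(c,i)
k=rp([.024,.041,0],PUMP);print(k);plan([k[0],k[1],.07],np.pi/2+PUMP[2],10)
E
```

```text
[ 0.49975352 -0.22100632  0.16075004] 0.2279012620302037 58.708505630493164
cap seen [315.6 141.8] [302, 125, 29, 35, 911] pred [[315.3, 143.3], [315.2, 145.2]]
liq seen [316.3 225. ] [298, 166, 37, 122, 4162] pred [[315.4, 225.5], [315.3, 233.1]]
[ 0.50033652 -0.22080798  0.        ]
10 rows {'x': 0.0, 'y': 0.0, 'z': 0.061, 'wx': 0.0, 'wy': 0.0, 'wz': -0.0} mm/row 9.1 deg 0.03
```

Emit:
send_rows --rows '[{"x": 0, "y": 0, "z": 0.06, "wx": 0, "wy": 0, "wz": 0, "hand": -1}, {"x": 0, "y": 0, "z": 0.06, "wx": 0, "wy": 0, "wz": 0, "hand": -1}, {"x": 0, "y": 0, "z": 0.06, "wx": 0, "wy": 0, "wz": 0, "hand": -1}, {"x": 0, "y": 0, "z": 0.06, "wx": 0, "wy": 0, "wz": 0, "hand": -1}, {"x": 0, "y": 0, "z": 0.06, "wx": 0, "wy": 0, "wz": 0, "hand": -1}, {"x": 0, "y": 0, "z": 0.06, "wx": 0, "wy": 0, "wz": 0, "hand": -1}, {"x": 0, "y": 0, "z": 0.06, "wx": 0, "wy": 0, "wz": 0, "hand": -1}, {"x": 0, "y": 0, "z": 0.06, "wx": 0, "wy": 0, "wz": 0, "hand": -1}, {"x": 0, "y": 0, "z": 0.06, "wx": 0, "wy": 0, "wz": 0, "hand": -1}, {"x": 0, "y": 0, "z": 0, "wx": 0, "wy": 0, "wz": 0, "hand": -1}]'

```text
time: 45.07
tool_pos: [0.4985, -0.2205, 0.0771]
tool_rot: [-0.0, 0.69, 0.724, -0.001]
contact_force: [-0.9, 0.8, -1.0]
gripper_width: 0.226
grasp_force: 58.7
```

Emit:
send_rows --rows '[{"x": 0, "y": 0, "z": 0.008, "wx": 0, "wy": 0, "wz": 0, "hand": -1}, {"x": 0, "y": 0, "z": 0.008, "wx": 0, "wy": 0, "wz": 0, "hand": -1}, {"x": 0, "y": 0, "z": 0.008, "wx": 0, "wy": 0, "wz": 0, "hand": -1}, {"x": 0, "y": 0, "z": 0.008, "wx": 0, "wy": 0, "wz": 0, "hand": -1}, {"x": 0, "y": 0, "z": 0.008, "wx": 0, "wy": 0, "wz": 0, "hand": -1}, {"x": 0, "y": 0, "z": 0.004, "wx": 0, "wy": 0, "wz": 0, "hand": -1}, {"x": 0, "y": 0, "z": 0, "wx": 0, "wy": 0, "wz": 0, "hand": -1}, {"x": 0, "y": 0, "z": 0, "wx": 0, "wy": 0, "wz": 0, "hand": -1}, {"x": 0, "y": 0, "z": 0, "wx": 0, "wy": 0, "wz": 0, "hand": -1}, {"x": 0, "y": 0, "z": 0, "wx": 0, "wy": 0, "wz": 0, "hand": -1}]'

```text
time: 45.9
tool_pos: [0.5, -0.2213, 0.0732]
tool_rot: [0.002, 0.69, 0.724, -0.001]
contact_force: [0.1, -0.6, -0.4]
gripper_width: 0.225
grasp_force: 58.7
```

Emit:
send_rows --rows '[{"x": 0, "y": 0, "z": 0.006, "wx": 0, "wy": 0, "wz": 0, "hand": -1}, {"x": 0, "y": 0, "z": 0.006, "wx": 0, "wy": 0, "wz": 0, "hand": -1}, {"x": 0, "y": 0, "z": 0.006, "wx": 0, "wy": 0, "wz": 0, "hand": -1}, {"x": 0, "y": 0, "z": 0.006, "wx": 0, "wy": 0, "wz": 0, "hand": -1}, {"x": 0, "y": 0, "z": 0.006, "wx": 0, "wy": 0, "wz": 0, "hand": -1}, {"x": 0, "y": 0, "z": 0.006, "wx": 0, "wy": 0, "wz": 0, "hand": -1}, {"x": 0, "y": 0, "z": 0.006, "wx": 0, "wy": 0, "wz": 0, "hand": -1}, {"x": 0, "y": 0, "z": 0, "wx": 0, "wy": 0, "wz": 0, "hand": -1}, {"x": 0, "y": 0, "z": 0, "wx": 0, "wy": 0, "wz": 0, "hand": -1}, {"x": 0, "y": 0, "z": 0, "wx": 0, "wy": 0, "wz": 0, "hand": -1}]'

```text
time: 46.73
tool_pos: [0.4999, -0.2213, 0.068]
tool_rot: [0.001, 0.69, 0.724, -0.001]
contact_force: [-3.8, 2.6, 6.8]
gripper_width: 0.231
grasp_force: 59.6
```

Emit:
send_rows --rows '[{"x": 0.003, "y": -0.003, "z": 0, "wx": 0, "wy": 0, "wz": 0, "hand": -1}, {"x": 0.003, "y": -0.003, "z": 0, "wx": 0, "wy": 0, "wz": 0, "hand": -1}, {"x": 0, "y": -0.003, "z": 0, "wx": 0, "wy": 0, "wz": 0, "hand": -1}, {"x": 0, "y": 0, "z": 0, "wx": 0, "wy": 0, "wz": 0, "hand": -1}, {"x": 0, "y": 0, "z": 0, "wx": 0, "wy": 0, "wz": 0, "hand": -1}, {"x": 0, "y": 0, "z": 0.004, "wx": 0, "wy": 0, "wz": 0, "hand": -1}, {"x": 0, "y": 0, "z": 0.004, "wx": 0, "wy": 0, "wz": 0, "hand": -1}, {"x": 0, "y": 0, "z": 0, "wx": 0, "wy": 0, "wz": 0, "hand": -1}, {"x": 0, "y": 0, "z": 0, "wx": 0, "wy": 0, "wz": 0, "hand": -1}, {"x": 0, "y": 0, "z": 0, "wx": 0, "wy": 0, "wz": 0, "hand": -1}]'

```text
time: 47.57
tool_pos: [0.4997, -0.2213, 0.0678]
tool_rot: [0.003, 0.69, 0.724, -0.0]
contact_force: [-1.3, -1.4, 11.5]
gripper_width: 0.23
grasp_force: 59.8
```

Emit:
send_rows --rows '[{"x": 0, "y": 0, "z": -0.004, "wx": 0, "wy": 0, "wz": 0, "hand": -1}, {"x": 0, "y": 0, "z": 0, "wx": 0, "wy": 0, "wz": 0, "hand": -0.3}, {"x": 0, "y": 0, "z": 0, "wx": 0, "wy": 0, "wz": 0, "hand": -0.3}, {"x": 0, "y": 0, "z": 0, "wx": 0, "wy": 0, "wz": 0, "hand": 0}, {"x": 0, "y": 0, "z": 0, "wx": 0, "wy": 0, "wz": 0, "hand": 0}, {"x": 0, "y": 0, "z": 0, "wx": 0, "wy": 0, "wz": 0, "hand": 0}, {"x": 0, "y": 0, "z": -0.05, "wx": 0, "wy": 0, "wz": 0, "hand": 0}, {"x": 0, "y": 0, "z": -0.1, "wx": 0, "wy": 0, "wz": 0, "hand": 0}, {"x": 0, "y": 0, "z": -0.15, "wx": 0, "wy": 0, "wz": 0, "hand": 0}, {"x": 0, "y": 0, "z": -0.15, "wx": 0, "wy": 0, "wz": 0, "hand": 0}]'

```text
time: 48.4
tool_pos: [0.4978, -0.2198, 0.1341]
tool_rot: [0.001, 0.69, 0.724, -0.001]
contact_force: [0.5, -0.2, 0.7]
gripper_width: 0.498
grasp_force: 0.0
```

Emit:
send_rows --rows '[{"x": 0, "y": 0, "z": -0.15, "wx": 0, "wy": 0, "wz": 0, "hand": 0}, {"x": 0, "y": 0, "z": -0.15, "wx": 0, "wy": 0, "wz": 0, "hand": 0}, {"x": 0, "y": 0, "z": -0.15, "wx": 0, "wy": 0, "wz": 0, "hand": 0}, {"x": 0, "y": 0, "z": -0.1, "wx": 0, "wy": 0, "wz": 0, "hand": 0}, {"x": 0, "y": 0, "z": 0, "wx": 0, "wy": 0, "wz": 0, "hand": 0}, {"x": 0, "y": 0, "z": 0, "wx": 0, "wy": 0, "wz": 0, "hand": 0}, {"x": 0, "y": 0, "z": 0, "wx": 0, "wy": 0, "wz": 0, "hand": 0}, {"x": 0, "y": 0, "z": 0, "wx": 0, "wy": 0, "wz": 0, "hand": 0}, {"x": 0, "y": 0, "z": 0, "wx": 0, "wy": 0, "wz": 0, "hand": 0}, {"x": 0, "y": 0, "z": 0, "wx": 0, "wy": 0, "wz": 0, "hand": 0}]'

```text
time: 49.23
tool_pos: [0.4978, -0.2197, 0.2148]
tool_rot: [0.001, 0.69, 0.724, -0.001]
contact_force: [-0.1, 0.6, 0.7]
gripper_width: 0.502
grasp_force: 0.0
```

```bash
cat >> h.py <<'E'
def blobs(i,c,preds):
    h=cv2.cvtColor(i,cv2.COLOR_BGR2HSV)
    for n,lo,hi in(("cap",(50,110,30),(80,255,255)),("liq",(15,50,80),(30,190,255))):
        k,_,st,ce=cv2.connectedComponentsWithStats(cv2.morphologyEx(cv2.inRange(h,lo,hi),cv2.MORPH_CLOSE,np.ones((5,5))))
        for j in range(1,k):
            if st[j,4]>(60 if n=="cap" else 200): print(n,ce[j].round(1),st[j].tolist())
    print("pred",proj(c,preds).round(1).tolist())
E
python3 - <<'E'
from h import *
c=calibration("wrist");i=grab_frame("wrist");cv2.imwrite("pics/w15.png",i);s=manip.state();print(s["tool_pos"])
blobs(i,c,place(PUMP,[[.024,.097,.072],[.024,.0565,.072]]))
top=grab_frame("top");cv2.imwrite("pics/t15.png",top);print(*fresh(calibration("top"),top),sep="\n")
line([.44,-.05,.20],3.13,10)
E
```

```text
[ 0.49786651 -0.21977967  0.21513358]
cap [318.  131.6] [312, 124, 13, 16, 201]
liq [522.9  64.8] [486, 29, 73, 71, 3948]
liq [ 85.  215.3] [0, 89, 192, 270, 40985]
liq [318.4 174. ] [309, 144, 19, 62, 1117]
liq [548.7 300.6] [504, 280, 74, 60, 1228]
liq [619.4 297.1] [601, 287, 31, 20, 353]
liq [204.1 349.3] [189, 334, 25, 26, 344]
liq [432.2 354.8] [420, 335, 31, 34, 538]
pred [[318.4, 131.8], [318.5, 173.6]]
('liq', array([0.3923, 0.0318]), [323, 261, 7, 24, 142])
w [-0.     0.    -0.192] mm/row 18.01534925390508 deg 8.65765057680682
[0.115, -0.033, 0.01]
[0.119, -0.015, 0.01]
[0.12, 0.003, 0.01]
[0.118, 0.021, 0.01]
[0.113, 0.038, 0.01]
[0.106, 0.055, 0.01]
[0.097, 0.07, 0.01]
[0.085, 0.084, 0.01]
[0.072, 0.096, 0.01]
[0.057, 0.105, 0.01]
```

```bash
python3 - <<'E'
from h import *
line([.4065,.0315,.11],3.12,20)
E
```

```text
w [-0.     0.    -0.096] mm/row 14.376407939731257 deg 4.3001774473852095
[0.085, -0.026, 0.035]
[0.087, -0.02, 0.035]
[0.088, -0.013, 0.035]
[0.089, -0.007, 0.035]
[0.089, -0.0, 0.035]
[0.089, 0.007, 0.035]
[0.088, 0.013, 0.035]
[0.087, 0.02, 0.035]
[0.085, 0.026, 0.035]
[0.083, 0.033, 0.035]
[0.08, 0.039, 0.035]
[0.077, 0.045, 0.035]
[0.074, 0.05, 0.035]
[0.07, 0.056, 0.035]
[0.065, 0.061, 0.035]
[0.061, 0.065, 0.035]
[0.055, 0.07, 0.035]
[0.05, 0.074, 0.035]
[0.044, 0.077, 0.035]
[0.038, 0.08, 0.035]
```

Emit:
send_rows --rows '[{"x": 0.085, "y": -0.026, "z": 0.035, "wx": 0, "wy": 0, "wz": -0.096, "hand": 0}, {"x": 0.087, "y": -0.02, "z": 0.035, "wx": 0, "wy": 0, "wz": -0.096, "hand": 0}, {"x": 0.088, "y": -0.013, "z": 0.035, "wx": 0, "wy": 0, "wz": -0.096, "hand": 0}, {"x": 0.089, "y": -0.007, "z": 0.035, "wx": 0, "wy": 0, "wz": -0.096, "hand": 0}, {"x": 0.089, "y": 0, "z": 0.035, "wx": 0, "wy": 0, "wz": -0.096, "hand": 0}, {"x": 0.089, "y": 0.007, "z": 0.035, "wx": 0, "wy": 0, "wz": -0.096, "hand": 0}, {"x": 0.088, "y": 0.013, "z": 0.035, "wx": 0, "wy": 0, "wz": -0.096, "hand": 0}, {"x": 0.087, "y": 0.02, "z": 0.035, "wx": 0, "wy": 0, "wz": -0.096, "hand": 0}, {"x": 0.085, "y": 0.026, "z": 0.035, "wx": 0, "wy": 0, "wz": -0.096, "hand": 0}, {"x": 0.083, "y": 0.033, "z": 0.035, "wx": 0, "wy": 0, "wz": -0.096, "hand": 0}]'

```text
time: 50.17
tool_pos: [0.4522, -0.094, 0.1628]
tool_rot: [0.001, 0.373, 0.928, -0.001]
contact_force: [-0.6, 0.4, -0.3]
gripper_width: 0.505
grasp_force: 0.0
```

Emit:
send_rows --rows '[{"x": 0.08, "y": 0.039, "z": 0.035, "wx": 0, "wy": 0, "wz": -0.096, "hand": 0}, {"x": 0.077, "y": 0.045, "z": 0.035, "wx": 0, "wy": 0, "wz": -0.096, "hand": 0}, {"x": 0.074, "y": 0.05, "z": 0.035, "wx": 0, "wy": 0, "wz": -0.096, "hand": 0}, {"x": 0.07, "y": 0.056, "z": 0.035, "wx": 0, "wy": 0, "wz": -0.096, "hand": 0}, {"x": 0.065, "y": 0.061, "z": 0.035, "wx": 0, "wy": 0, "wz": -0.096, "hand": 0}, {"x": 0.061, "y": 0.065, "z": 0.035, "wx": 0, "wy": 0, "wz": -0.096, "hand": 0}, {"x": 0.055, "y": 0.07, "z": 0.035, "wx": 0, "wy": 0, "wz": -0.096, "hand": 0}, {"x": 0.05, "y": 0.074, "z": 0.035, "wx": 0, "wy": 0, "wz": -0.096, "hand": 0}, {"x": 0.044, "y": 0.077, "z": 0.035, "wx": 0, "wy": 0, "wz": -0.096, "hand": 0}, {"x": 0.038, "y": 0.08, "z": 0.035, "wx": 0, "wy": 0, "wz": -0.096, "hand": 0}]'

```text
time: 51.0
tool_pos: [0.4062, 0.0312, 0.11]
tool_rot: [0.001, 0.006, 1.0, -0.002]
contact_force: [-0.4, -1.0, -1.4]
gripper_width: 0.5
grasp_force: 0.0
```

Emit:
send_rows --rows '[{"x": 0, "y": 0, "z": 0, "wx": 0, "wy": 0, "wz": 0, "hand": 0}, {"x": 0, "y": 0, "z": 0, "wx": 0, "wy": 0, "wz": 0, "hand": 0}, {"x": 0, "y": 0, "z": 0, "wx": 0, "wy": 0, "wz": 0, "hand": 0}, {"x": 0, "y": 0, "z": 0, "wx": 0, "wy": 0, "wz": 0, "hand": 0}, {"x": 0, "y": 0, "z": 0, "wx": 0, "wy": 0, "wz": 0, "hand": 0}, {"x": 0, "y": 0, "z": 0, "wx": 0, "wy": 0, "wz": 0, "hand": 0}, {"x": 0, "y": 0, "z": 0, "wx": 0, "wy": 0, "wz": 0, "hand": 0}, {"x": 0, "y": 0, "z": 0, "wx": 0, "wy": 0, "wz": 0, "hand": 0}, {"x": 0, "y": 0, "z": 0, "wx": 0, "wy": 0, "wz": 0, "hand": 0}, {"x": 0, "y": 0, "z": 0, "wx": 0, "wy": 0, "wz": 0, "hand": 0}]'

```text
time: 51.83
tool_pos: [0.4065, 0.0306, 0.1103]
tool_rot: [0.001, 0.007, 1.0, -0.002]
contact_force: [0.7, -0.4, -0.6]
gripper_width: 0.5
grasp_force: 0.0
```

```bash
python3 - <<'E'
from h import *
c=calibration("wrist");i=grab_frame("wrist");cv2.imwrite("pics/w16.png",i);print(manip.state()["tool_pos"]);F=fresh(c,i);print(*F,sep="\n")
C=[f[1] for f in F if f[0]=="cap"][0];L=[f[1] for f in F if f[0]=="liq"][0];v=C-L;a=np.arctan2(v[1],v[0])%(2*np.pi);g=C-v/np.hypot(*v)*.056
print(a,g);plan([*g,.007],a,10)
E
```

```text
[0.40646162 0.0305978  0.11027651]
('cap', array([0.3505, 0.0323]), [310, 122, 16, 20, 302])
('liq', array([0.3915, 0.0321]), [307, 145, 22, 75, 1555])
3.136714643500395 [0.40649933 0.03202683]
10 rows {'x': 0.0, 'y': 0.001, 'z': 0.069, 'wx': -0.0, 'wy': 0.0, 'wz': -0.001} mm/row 10.3 deg 0.06
```

Emit:
send_rows --rows '[{"x": 0, "y": 0.001, "z": 0.08, "wx": 0, "wy": 0, "wz": -0.001, "hand": 0}, {"x": 0, "y": 0.001, "z": 0.08, "wx": 0, "wy": 0, "wz": -0.001, "hand": 0}, {"x": 0, "y": 0.001, "z": 0.08, "wx": 0, "wy": 0, "wz": -0.001, "hand": 0}, {"x": 0, "y": 0.001, "z": 0.08, "wx": 0, "wy": 0, "wz": -0.001, "hand": 0}, {"x": 0, "y": 0.001, "z": 0.08, "wx": 0, "wy": 0, "wz": -0.001, "hand": 0}, {"x": 0, "y": 0.001, "z": 0.08, "wx": 0, "wy": 0, "wz": -0.001, "hand": 0}, {"x": 0, "y": 0, "z": 0.08, "wx": 0, "wy": 0, "wz": 0, "hand": 0}, {"x": 0, "y": 0, "z": 0.08, "wx": 0, "wy": 0, "wz": 0, "hand": 0}, {"x": 0, "y": 0, "z": 0.035, "wx": 0, "wy": 0, "wz": 0, "hand": 0}, {"x": 0, "y": 0, "z": 0.005, "wx": 0, "wy": 0, "wz": 0, "hand": 0}]'

```text
time: 52.72
tool_pos: [0.4055, 0.0313, 0.007]
tool_rot: [-0.001, 0.005, 1.0, -0.001]
contact_force: [-0.8, 0.8, 1.3]
gripper_width: 0.5
grasp_force: 0.0
```

Emit:
send_rows --rows '[{"x": 0, "y": 0, "z": 0, "wx": 0, "wy": 0, "wz": 0, "hand": -0.3}, {"x": 0, "y": 0, "z": 0, "wx": 0, "wy": 0, "wz": 0, "hand": -0.3}, {"x": 0, "y": 0, "z": 0, "wx": 0, "wy": 0, "wz": 0, "hand": -0.3}, {"x": 0, "y": 0, "z": 0, "wx": 0, "wy": 0, "wz": 0, "hand": -1}, {"x": 0, "y": 0, "z": 0, "wx": 0, "wy": 0, "wz": 0, "hand": -1}, {"x": 0, "y": 0, "z": 0, "wx": 0, "wy": 0, "wz": 0, "hand": -1}, {"x": 0, "y": 0, "z": 0, "wx": 0, "wy": 0, "wz": 0, "hand": -1}, {"x": 0, "y": 0, "z": 0, "wx": 0, "wy": 0, "wz": 0, "hand": -1}, {"x": 0, "y": 0, "z": 0, "wx": 0, "wy": 0, "wz": 0, "hand": -1}, {"x": 0, "y": 0, "z": 0, "wx": 0, "wy": 0, "wz": 0, "hand": -1}]'

```text
time: 53.55
tool_pos: [0.4075, 0.0312, 0.0093]
tool_rot: [0.002, 0.005, 1.0, -0.002]
contact_force: [-1.6, -0.2, 6.3]
gripper_width: 0.225
grasp_force: 58.8
```

Emit:
send_rows --rows '[{"x": 0, "y": 0, "z": -0.03, "wx": 0, "wy": 0, "wz": 0, "hand": -1}, {"x": 0.01, "y": 0, "z": -0.05, "wx": 0, "wy": 0, "wz": 0, "hand": -1}, {"x": 0.04, "y": 0, "z": -0.05, "wx": 0, "wy": 0, "wz": 0, "hand": -1}, {"x": 0.06, "y": 0, "z": -0.1, "wx": 0, "wy": 0, "wz": 0, "hand": -1}, {"x": 0.06, "y": 0, "z": -0.15, "wx": 0, "wy": 0, "wz": 0, "hand": -1}, {"x": 0.04, "y": 0, "z": -0.15, "wx": 0, "wy": 0, "wz": 0, "hand": -1}, {"x": 0.04, "y": 0, "z": -0.15, "wx": 0, "wy": 0, "wz": 0, "hand": -1}, {"x": 0.02, "y": 0, "z": -0.15, "wx": 0, "wy": 0, "wz": 0, "hand": -1}, {"x": 0, "y": 0, "z": -0.15, "wx": 0, "wy": 0, "wz": 0, "hand": -1}, {"x": 0, "y": 0, "z": -0.15, "wx": 0, "wy": 0, "wz": 0, "hand": -1}]'

```text
time: 54.38
tool_pos: [0.3652, 0.0322, 0.179]
tool_rot: [0.001, 0.005, 1.0, -0.002]
contact_force: [0.4, 0.2, -0.7]
gripper_width: 0.23
grasp_force: 58.8
```

Emit:
send_rows --rows '[{"x": 0, "y": 0, "z": 0, "wx": 0, "wy": 0, "wz": 0, "hand": -1}, {"x": 0, "y": 0, "z": 0, "wx": 0, "wy": 0, "wz": 0, "hand": -1}, {"x": 0, "y": 0, "z": 0, "wx": 0, "wy": 0, "wz": 0, "hand": -1}, {"x": 0, "y": 0, "z": 0, "wx": 0, "wy": 0, "wz": 0, "hand": -1}, {"x": 0, "y": 0, "z": 0, "wx": 0, "wy": 0, "wz": 0, "hand": -1}, {"x": 0, "y": 0, "z": 0, "wx": 0, "wy": 0, "wz": 0, "hand": -1}, {"x": 0, "y": 0, "z": 0, "wx": 0, "wy": 0, "wz": 0, "hand": -1}, {"x": 0, "y": 0, "z": 0, "wx": 0, "wy": 0, "wz": 0, "hand": -1}, {"x": 0, "y": 0, "z": 0, "wx": 0, "wy": 0, "wz": 0, "hand": -1}, {"x": 0, "y": 0, "z": 0, "wx": 0, "wy": 0, "wz": 0, "hand": -1}]'

```text
time: 55.22
tool_pos: [0.3658, 0.0321, 0.1776]
tool_rot: [0.001, 0.005, 1.0, -0.002]
contact_force: [0.6, -0.2, -0.5]
gripper_width: 0.231
grasp_force: 58.8
```

```bash
python3 - <<'E'
from h import *
c=calibration("wrist");i=grab_frame("wrist");cv2.imwrite("pics/w17.png",i);s=manip.state();print(s["tool_pos"],s["gripper_width"],s["contact_force"]);held(c,i)
k=rp([-.036,.041,0],PUMP);line([k[0],k[1],.16],np.pi/2+PUMP[2],20)
E
```

```text
[0.36585946 0.03213877 0.17767528] 0.2264813577207988 [ 0.68713475 -0.19392536 -0.10084038]
cap seen [316.2 139.5] [303, 123, 27, 34, 847] pred [[315.5, 141.0], [315.4, 142.7]]
liq seen [316.5 222.7] [298, 163, 37, 123, 4181] pred [[315.5, 223.6], [315.4, 231.1]]
w [-0.     0.     0.096] mm/row 13.364205755909696 deg 4.322462580234196
[-0.026, -0.085, 0.006]
[-0.032, -0.083, 0.006]
[-0.038, -0.08, 0.006]
[-0.044, -0.077, 0.006]
[-0.05, -0.074, 0.006]
[-0.055, -0.07, 0.006]
[-0.06, -0.065, 0.006]
[-0.065, -0.061, 0.006]
[-0.069, -0.055, 0.006]
[-0.073, -0.05, 0.006]
[-0.077, -0.044, 0.006]
[-0.08, -0.038, 0.006]
[-0.083, -0.032, 0.006]
[-0.085, -0.026, 0.006]
[-0.087, -0.02, 0.006]
[-0.088, -0.013, 0.006]
[-0.089, -0.006, 0.006]
[-0.089, 0.0, 0.006]
[-0.089, 0.007, 0.006]
[-0.088, 0.014, 0.006]
```

Emit:
send_rows --rows '[{"x": -0.026, "y": -0.085, "z": 0.006, "wx": 0, "wy": 0, "wz": 0.096, "hand": -1}, {"x": -0.032, "y": -0.083, "z": 0.006, "wx": 0, "wy": 0, "wz": 0.096, "hand": -1}, {"x": -0.038, "y": -0.08, "z": 0.006, "wx": 0, "wy": 0, "wz": 0.096, "hand": -1}, {"x": -0.044, "y": -0.077, "z": 0.006, "wx": 0, "wy": 0, "wz": 0.096, "hand": -1}, {"x": -0.05, "y": -0.074, "z": 0.006, "wx": 0, "wy": 0, "wz": 0.096, "hand": -1}, {"x": -0.055, "y": -0.07, "z": 0.006, "wx": 0, "wy": 0, "wz": 0.096, "hand": -1}, {"x": -0.06, "y": -0.065, "z": 0.006, "wx": 0, "wy": 0, "wz": 0.096, "hand": -1}, {"x": -0.065, "y": -0.061, "z": 0.006, "wx": 0, "wy": 0, "wz": 0.096, "hand": -1}, {"x": -0.069, "y": -0.055, "z": 0.006, "wx": 0, "wy": 0, "wz": 0.096, "hand": -1}, {"x": -0.073, "y": -0.05, "z": 0.006, "wx": 0, "wy": 0, "wz": 0.096, "hand": -1}]'

```text
time: 56.1
tool_pos: [0.4032, -0.0965, 0.1692]
tool_rot: [0.001, 0.375, 0.927, -0.001]
contact_force: [1.0, -0.0, -1.2]
gripper_width: 0.231
grasp_force: 58.8
```

Emit:
send_rows --rows '[{"x": -0.077, "y": -0.044, "z": 0.006, "wx": 0, "wy": 0, "wz": 0.096, "hand": -1}, {"x": -0.08, "y": -0.038, "z": 0.006, "wx": 0, "wy": 0, "wz": 0.096, "hand": -1}, {"x": -0.083, "y": -0.032, "z": 0.006, "wx": 0, "wy": 0, "wz": 0.096, "hand": -1}, {"x": -0.085, "y": -0.026, "z": 0.006, "wx": 0, "wy": 0, "wz": 0.096, "hand": -1}, {"x": -0.087, "y": -0.02, "z": 0.006, "wx": 0, "wy": 0, "wz": 0.096, "hand": -1}, {"x": -0.088, "y": -0.013, "z": 0.006, "wx": 0, "wy": 0, "wz": 0.096, "hand": -1}, {"x": -0.089, "y": -0.006, "z": 0.006, "wx": 0, "wy": 0, "wz": 0.096, "hand": -1}, {"x": -0.089, "y": 0, "z": 0.006, "wx": 0, "wy": 0, "wz": 0.096, "hand": -1}, {"x": -0.089, "y": 0.007, "z": 0.006, "wx": 0, "wy": 0, "wz": 0.096, "hand": -1}, {"x": -0.088, "y": 0.014, "z": 0.006, "wx": 0, "wy": 0, "wz": 0.096, "hand": -1}]'

```text
time: 56.93
tool_pos: [0.4407, -0.2246, 0.1606]
tool_rot: [0.002, 0.69, 0.724, -0.001]
contact_force: [0.9, -0.1, -0.3]
gripper_width: 0.228
grasp_force: 58.7
```

Emit:
send_rows --rows '[{"x": 0, "y": 0, "z": 0, "wx": 0, "wy": 0, "wz": 0, "hand": -1}, {"x": 0, "y": 0, "z": 0, "wx": 0, "wy": 0, "wz": 0, "hand": -1}, {"x": 0, "y": 0, "z": 0, "wx": 0, "wy": 0, "wz": 0, "hand": -1}, {"x": 0, "y": 0, "z": 0, "wx": 0, "wy": 0, "wz": 0, "hand": -1}, {"x": 0, "y": 0, "z": 0, "wx": 0, "wy": 0, "wz": 0, "hand": -1}, {"x": 0, "y": 0, "z": 0, "wx": 0, "wy": 0, "wz": 0, "hand": -1}, {"x": 0, "y": 0, "z": 0, "wx": 0, "wy": 0, "wz": 0, "hand": -1}, {"x": 0, "y": 0, "z": 0, "wx": 0, "wy": 0, "wz": 0, "hand": -1}, {"x": 0, "y": 0, "z": 0, "wx": 0, "wy": 0, "wz": 0, "hand": -1}, {"x": 0, "y": 0, "z": 0, "wx": 0, "wy": 0, "wz": 0, "hand": -1}]'

```text
time: 57.77
tool_pos: [0.4405, -0.2239, 0.1606]
tool_rot: [0.002, 0.688, 0.726, -0.001]
contact_force: [0.1, 0.4, -0.3]
gripper_width: 0.23
grasp_force: 58.7
```

```bash
python3 - <<'E'
from h import *
c=calibration("wrist");i=grab_frame("wrist");cv2.imwrite("pics/w18.png",i);s=manip.state();print(s["tool_pos"],s["gripper_width"],s["grasp_force"]);held(c,i)
k=rp([-.036,.0398,0],PUMP);print(k);plan([k[0],k[1],.075],np.pi/2+PUMP[2],10)
E
```

```text
[ 0.44047265 -0.22389173  0.16063771] 0.22998229767728753 58.7015962600708
cap seen [316.3 139.4] [303, 123, 28, 34, 893] pred [[315.3, 143.2], [315.2, 145.1]]
liq seen [316.5 222.9] [298, 164, 38, 122, 4236] pred [[315.4, 225.5], [315.3, 233.0]]
[ 0.44047999 -0.22512495  0.        ]
10 rows {'x': -0.001, 'y': -0.0, 'z': 0.057, 'wx': 0.0, 'wy': 0.0, 'wz': 0.0} mm/row 8.6 deg 0.02
```

Emit:
send_rows --rows '[{"x": -0.002, "y": 0, "z": 0.065, "wx": 0, "wy": 0, "wz": 0, "hand": -1}, {"x": -0.002, "y": 0, "z": 0.065, "wx": 0, "wy": 0, "wz": 0, "hand": -1}, {"x": -0.002, "y": 0, "z": 0.065, "wx": 0, "wy": 0, "wz": 0, "hand": -1}, {"x": -0.002, "y": 0, "z": 0.065, "wx": 0, "wy": 0, "wz": 0, "hand": -1}, {"x": -0.002, "y": 0, "z": 0.065, "wx": 0, "wy": 0, "wz": 0, "hand": -1}, {"x": -0.002, "y": 0, "z": 0.065, "wx": 0, "wy": 0, "wz": 0, "hand": -1}, {"x": -0.001, "y": 0, "z": 0.065, "wx": 0, "wy": 0, "wz": 0, "hand": -1}, {"x": 0, "y": 0, "z": 0.065, "wx": 0, "wy": 0, "wz": 0, "hand": -1}, {"x": 0, "y": 0, "z": 0.05, "wx": 0, "wy": 0, "wz": 0, "hand": -1}, {"x": 0, "y": 0, "z": 0, "wx": 0, "wy": 0, "wz": 0, "hand": -1}]'

```text
time: 58.65
tool_pos: [0.4396, -0.2253, 0.0729]
tool_rot: [-0.0, 0.688, 0.726, -0.001]
contact_force: [-1.6, 0.3, -0.7]
gripper_width: 0.231
grasp_force: 58.7
```

Emit:
send_rows --rows '[{"x": 0, "y": 0, "z": 0.006, "wx": 0, "wy": 0, "wz": 0, "hand": -1}, {"x": 0, "y": 0, "z": 0.006, "wx": 0, "wy": 0, "wz": 0, "hand": -1}, {"x": 0, "y": 0, "z": 0.006, "wx": 0, "wy": 0, "wz": 0, "hand": -1}, {"x": 0, "y": 0, "z": 0.006, "wx": 0, "wy": 0, "wz": 0, "hand": -1}, {"x": 0, "y": 0, "z": 0, "wx": 0, "wy": 0, "wz": 0, "hand": -1}, {"x": 0, "y": 0, "z": 0, "wx": 0, "wy": 0, "wz": 0, "hand": -1}, {"x": 0, "y": 0, "z": 0, "wx": 0, "wy": 0, "wz": 0, "hand": -1}, {"x": 0, "y": 0, "z": 0, "wx": 0, "wy": 0, "wz": 0, "hand": -1}, {"x": 0, "y": 0, "z": 0, "wx": 0, "wy": 0, "wz": 0, "hand": -1}, {"x": 0, "y": 0, "z": 0, "wx": 0, "wy": 0, "wz": 0, "hand": -1}]'

```text
time: 59.48
tool_pos: [0.4408, -0.2262, 0.0716]
tool_rot: [0.002, 0.688, 0.726, -0.001]
contact_force: [-0.7, -0.7, -1.0]
gripper_width: 0.234
grasp_force: 58.7
```

Free so far; lower the last 5 mm.

Emit:
send_rows --rows '[{"x": 0, "y": 0, "z": 0.006, "wx": 0, "wy": 0, "wz": 0, "hand": -1}, {"x": 0, "y": 0, "z": 0.006, "wx": 0, "wy": 0, "wz": 0, "hand": -1}, {"x": 0, "y": 0, "z": 0.006, "wx": 0, "wy": 0, "wz": 0, "hand": -1}, {"x": 0, "y": 0, "z": 0.006, "wx": 0, "wy": 0, "wz": 0, "hand": -1}, {"x": 0, "y": 0, "z": 0.006, "wx": 0, "wy": 0, "wz": 0, "hand": -1}, {"x": 0, "y": 0, "z": 0, "wx": 0, "wy": 0, "wz": 0, "hand": -1}, {"x": 0, "y": 0, "z": 0, "wx": 0, "wy": 0, "wz": 0, "hand": -1}, {"x": 0, "y": 0, "z": 0, "wx": 0, "wy": 0, "wz": 0, "hand": -1}, {"x": 0, "y": 0, "z": 0, "wx": 0, "wy": 0, "wz": 0, "hand": -1}, {"x": 0, "y": 0, "z": 0, "wx": 0, "wy": 0, "wz": 0, "hand": -1}]'

```text
time: 60.32
tool_pos: [0.4407, -0.2262, 0.0678]
tool_rot: [0.001, 0.688, 0.726, -0.001]
contact_force: [-2.5, 1.0, 5.2]
gripper_width: 0.229
grasp_force: 59.4
```

Emit:
send_rows --rows '[{"x": 0, "y": -0.003, "z": 0, "wx": 0, "wy": 0, "wz": 0, "hand": -1}, {"x": 0, "y": -0.003, "z": 0.004, "wx": 0, "wy": 0, "wz": 0, "hand": -1}, {"x": 0, "y": 0, "z": 0.004, "wx": 0, "wy": 0, "wz": 0, "hand": -1}, {"x": 0, "y": 0, "z": 0, "wx": 0, "wy": 0, "wz": 0, "hand": -1}, {"x": 0, "y": 0, "z": 0, "wx": 0, "wy": 0, "wz": 0, "hand": -1}, {"x": 0, "y": 0, "z": 0, "wx": 0, "wy": 0, "wz": 0, "hand": -1}, {"x": 0, "y": 0, "z": 0, "wx": 0, "wy": 0, "wz": 0, "hand": -1}, {"x": 0, "y": 0, "z": 0, "wx": 0, "wy": 0, "wz": 0, "hand": -1}, {"x": 0, "y": 0, "z": 0, "wx": 0, "wy": 0, "wz": 0, "hand": -1}, {"x": 0, "y": 0, "z": 0, "wx": 0, "wy": 0, "wz": 0, "hand": -1}]'

```text
time: 61.15
tool_pos: [0.4401, -0.2265, 0.0671]
tool_rot: [0.002, 0.688, 0.726, -0.001]
contact_force: [-3.9, 2.2, 7.9]
gripper_width: 0.231
grasp_force: 59.8
```

Emit:
send_rows --rows '[{"x": 0, "y": 0, "z": -0.004, "wx": 0, "wy": 0, "wz": 0, "hand": -1}, {"x": 0, "y": 0, "z": 0, "wx": 0, "wy": 0, "wz": 0, "hand": -0.3}, {"x": 0, "y": 0, "z": 0, "wx": 0, "wy": 0, "wz": 0, "hand": -0.3}, {"x": 0, "y": 0, "z": 0, "wx": 0, "wy": 0, "wz": 0, "hand": 0}, {"x": 0, "y": 0, "z": 0, "wx": 0, "wy": 0, "wz": 0, "hand": 0}, {"x": 0, "y": 0, "z": 0, "wx": 0, "wy": 0, "wz": 0, "hand": 0}, {"x": 0, "y": 0, "z": -0.05, "wx": 0, "wy": 0, "wz": 0, "hand": 0}, {"x": 0, "y": 0, "z": -0.1, "wx": 0, "wy": 0, "wz": 0, "hand": 0}, {"x": 0, "y": 0, "z": -0.15, "wx": 0, "wy": 0, "wz": 0, "hand": 0}, {"x": 0, "y": 0, "z": -0.15, "wx": 0, "wy": 0, "wz": 0, "hand": 0}]'

```text
time: 61.98
tool_pos: [0.4392, -0.2256, 0.1344]
tool_rot: [0.001, 0.688, 0.726, -0.001]
contact_force: [-0.1, -0.7, -0.7]
gripper_width: 0.502
grasp_force: 0.0
```

Emit:
send_rows --rows '[{"x": 0, "y": 0, "z": -0.15, "wx": 0, "wy": 0, "wz": 0, "hand": 0}, {"x": 0, "y": 0, "z": -0.15, "wx": 0, "wy": 0, "wz": 0, "hand": 0}, {"x": 0, "y": 0, "z": -0.15, "wx": 0, "wy": 0, "wz": 0, "hand": 0}, {"x": 0, "y": 0, "z": -0.1, "wx": 0, "wy": 0, "wz": 0, "hand": 0}, {"x": 0, "y": 0, "z": 0, "wx": 0, "wy": 0, "wz": 0, "hand": 0}, {"x": 0, "y": 0, "z": 0, "wx": 0, "wy": 0, "wz": 0, "hand": 0}, {"x": 0, "y": 0, "z": 0, "wx": 0, "wy": 0, "wz": 0, "hand": 0}, {"x": 0, "y": 0, "z": 0, "wx": 0, "wy": 0, "wz": 0, "hand": 0}, {"x": 0, "y": 0, "z": 0, "wx": 0, "wy": 0, "wz": 0, "hand": 0}, {"x": 0, "y": 0, "z": 0, "wx": 0, "wy": 0, "wz": 0, "hand": 0}]'

```text
time: 62.82
tool_pos: [0.4391, -0.2254, 0.2151]
tool_rot: [0.001, 0.688, 0.726, -0.001]
contact_force: [0.4, -0.5, -0.4]
gripper_width: 0.499
grasp_force: 0.0
```

```bash
python3 - <<'E'
from h import *
c=calibration("wrist");i=grab_frame("wrist");cv2.imwrite("pics/w19.png",i);s=manip.state();print(s["tool_pos"])
blobs(i,c,place(PUMP,[[x,y,.072] for x in(.024,-.036) for y in(.097,.0565)]))
k=np.array([.5649,-.3895]); p=rp([.09,.042,0],PUMP)
th=np.pi+PUMP[2]+1.5; kn=p[:2]+.17*np.array([np.cos(th),np.sin(th)]);print("knob pred",kn,"post",p)
line([*kn,.19],PUMP[2]+1.5,20)
E
```

```text
[ 0.43919787 -0.2254777   0.21540696]
cap [317. 130.] [311, 123, 13, 15, 192]
cap [380.  129.1] [373, 122, 14, 15, 193]
liq [213.5   6.1] [195, 0, 32, 15, 356]
liq [583.9  63.4] [534, 27, 89, 71, 4172]
liq [104.  211.4] [0, 89, 234, 268, 48159]
liq [377.8 171.4] [368, 141, 21, 63, 1135]
liq [317.1 171.9] [308, 142, 19, 63, 1105]
liq [581.5 310.3] [542, 274, 80, 73, 2011]
liq [205.1 348.2] [192, 334, 22, 25, 305]
pred [[380.3, 129.0], [377.9, 171.0], [317.5, 128.9], [317.4, 170.9]]
knob pred [ 0.56300014 -0.38634885] post [ 0.56619533 -0.21637888  0.        ]
w [0.    0.    0.005] mm/row 10.228885929597745 deg 0.20527883076598855
[-0.056, 0.038, 0.009]
[-0.056, 0.039, 0.009]
[-0.055, 0.039, 0.009]
[-0.055, 0.039, 0.009]
[-0.055, 0.039, 0.009]
[-0.055, 0.039, 0.009]
[-0.055, 0.04, 0.009]
[-0.055, 0.04, 0.009]
[-0.055, 0.04, 0.009]
[-0.054, 0.04, 0.009]
[-0.054, 0.04, 0.009]
[-0.054, 0.041, 0.009]
[-0.054, 0.041, 0.009]
[-0.054, 0.041, 0.009]
[-0.054, 0.041, 0.009]
[-0.054, 0.041, 0.009]
[-0.053, 0.042, 0.008]
[-0.053, 0.042, 0.008]
[-0.053, 0.042, 0.008]
[-0.053, 0.042, 0.008]
```

Both filled syringes are in: caps at (380,129) and (317,130), against predictions of (380.3,129.0) and (317.5,128.9). Now the bar.

Emit:
send_rows --rows '[{"x": -0.109, "y": 0.08, "z": 0.017, "wx": 0, "wy": 0, "wz": 0.01, "hand": 0}, {"x": -0.109, "y": 0.08, "z": 0.017, "wx": 0, "wy": 0, "wz": 0.01, "hand": 0}, {"x": -0.109, "y": 0.08, "z": 0.017, "wx": 0, "wy": 0, "wz": 0.01, "hand": 0}, {"x": -0.109, "y": 0.08, "z": 0.017, "wx": 0, "wy": 0, "wz": 0.01, "hand": 0}, {"x": -0.109, "y": 0.08, "z": 0.017, "wx": 0, "wy": 0, "wz": 0.01, "hand": 0}, {"x": -0.109, "y": 0.08, "z": 0.017, "wx": 0, "wy": 0, "wz": 0.01, "hand": 0}, {"x": -0.109, "y": 0.08, "z": 0.017, "wx": 0, "wy": 0, "wz": 0.01, "hand": 0}, {"x": -0.109, "y": 0.08, "z": 0.017, "wx": 0, "wy": 0, "wz": 0.01, "hand": 0}, {"x": -0.109, "y": 0.08, "z": 0.017, "wx": 0, "wy": 0, "wz": 0.01, "hand": 0}, {"x": -0.109, "y": 0.08, "z": 0.017, "wx": 0, "wy": 0, "wz": 0.01, "hand": 0}]'

```text
time: 63.7
tool_pos: [0.5629, -0.3878, 0.1907]
tool_rot: [0.001, 0.716, 0.698, -0.001]
contact_force: [-0.2, 0.5, -0.3]
gripper_width: 0.502
grasp_force: 0.0
```

Emit:
send_rows --rows '[{"x": 0, "y": 0, "z": 0, "wx": 0, "wy": 0, "wz": 0, "hand": 0}, {"x": 0, "y": 0, "z": 0, "wx": 0, "wy": 0, "wz": 0, "hand": 0}, {"x": 0, "y": 0, "z": 0, "wx": 0, "wy": 0, "wz": 0, "hand": 0}, {"x": 0, "y": 0, "z": 0, "wx": 0, "wy": 0, "wz": 0, "hand": 0}, {"x": 0, "y": 0, "z": 0, "wx": 0, "wy": 0, "wz": 0, "hand": 0}, {"x": 0, "y": 0, "z": 0, "wx": 0, "wy": 0, "wz": 0, "hand": 0}, {"x": 0, "y": 0, "z": 0, "wx": 0, "wy": 0, "wz": 0, "hand": 0}, {"x": 0, "y": 0, "z": 0, "wx": 0, "wy": 0, "wz": 0, "hand": 0}, {"x": 0, "y": 0, "z": 0, "wx": 0, "wy": 0, "wz": 0, "hand": 0}, {"x": 0, "y": 0, "z": 0, "wx": 0, "wy": 0, "wz": 0, "hand": 0}]'

```text
time: 64.53
tool_pos: [0.5624, -0.3871, 0.1918]
tool_rot: [0.002, 0.716, 0.698, -0.0]
contact_force: [-0.5, 0.4, 0.7]
gripper_width: 0.502
grasp_force: 0.0
```

```bash
python3 - <<'E'
from h import *
c=calibration("wrist");i=grab_frame("wrist");cv2.imwrite("pics/w20.png",i);s=manip.state();print(s["tool_pos"])
g=cv2.cvtColor(i,cv2.COLOR_BGR2GRAY);q=proj(c,[[.563,-.3863,.126],[.563,-.3863,.142]]);print(q)
x,y=q[0].astype(int);print(g[y-25:y+30:4,x-32:x+33:4])
plan([.563,-.3863,.116],PUMP[2]+1.5,10)
E
```

```text
[ 0.56244366 -0.38708479  0.19171401]
[[316.36707381 209.96337433]
 [316.40761697 216.93979579]]
[[109 107 109 103  97  97 107 110 111 192 105 109  99  97 109 114 220]
 [ 36  33  39  76  54  36 106 115 112  96  49  78  36  36  38  96 221]
 [ 48  52  55  73  64  66  75  74  76  72  41  39  41  55  63  74 178]
 [ 77  78  79  85  87  73  12  11   8  35  67  78  76  87 136 152 179]
 [117 114 115 119 107  21   6   0   9   2  32  73  73 111 183 180 173]
 [ 99  94  91  90  82   2   0   6   0   5  16 162 155 182 184 172 166]
 [ 74  67  76  78  66   2   3  10  10  10   9 173 176 181 181 183 182]
 [ 78  64  72  79  41   5  13   9  10  11   1 174 180 186 187 188 190]
 [ 78  75  76 118 102  11   5  14  10   2  14 164 184 190 189 185 187]
 [ 82  87 171 182 170   4  11  11  15  13  18 179 178 181 188 173 181]
 [179 183 181 182 185  85   7   8  10   9 156 174 174 178 185 178 184]
 [164 178 176 178 177 172 134  72  78 128 128 153 158 160  91 100 157]
 [149 148 149 149 150 134 146 148 148 148 146 148 148 145  69  87 144]
 [147 151 148 149 153 138 148 149 149 150 147 146 147 149  71  70 148]]
10 rows {'x': 0.001, 'y': 0.0, 'z': 0.05, 'wx': 0.0, 'wy': 0.0, 'wz': -0.001} mm/row 7.6 deg 0.04
```

Emit:
send_rows --rows '[{"x": 0, "y": 0, "z": 0.055, "wx": 0, "wy": 0, "wz": 0, "hand": 0}, {"x": 0, "y": 0, "z": 0.055, "wx": 0, "wy": 0, "wz": 0, "hand": 0}, {"x": 0, "y": 0, "z": 0.055, "wx": 0, "wy": 0, "wz": 0, "hand": 0}, {"x": 0, "y": 0, "z": 0.055, "wx": 0, "wy": 0, "wz": 0, "hand": 0}, {"x": 0, "y": 0, "z": 0.055, "wx": 0, "wy": 0, "wz": 0, "hand": 0}, {"x": 0, "y": 0, "z": 0.055, "wx": 0, "wy": 0, "wz": 0, "hand": 0}, {"x": 0, "y": 0, "z": 0.055, "wx": 0, "wy": 0, "wz": 0, "hand": 0}, {"x": 0, "y": 0, "z": 0.055, "wx": 0, "wy": 0, "wz": 0, "hand": 0}, {"x": 0, "y": 0, "z": 0.055, "wx": 0, "wy": 0, "wz": 0, "hand": 0}, {"x": 0, "y": 0, "z": 0, "wx": 0, "wy": 0, "wz": 0, "hand": 0}]'

```text
time: 65.42
tool_pos: [0.5616, -0.3865, 0.1147]
tool_rot: [-0.0, 0.716, 0.698, -0.001]
contact_force: [0.2, 0.8, 0.0]
gripper_width: 0.497
grasp_force: 0.0
```

Emit:
send_rows --rows '[{"x": 0, "y": 0, "z": 0, "wx": 0, "wy": 0, "wz": 0, "hand": -1}, {"x": 0, "y": 0, "z": 0, "wx": 0, "wy": 0, "wz": 0, "hand": -1}, {"x": 0, "y": 0, "z": 0, "wx": 0, "wy": 0, "wz": 0, "hand": -1}, {"x": 0, "y": 0, "z": 0, "wx": 0, "wy": 0, "wz": 0, "hand": -1}, {"x": 0, "y": 0, "z": 0, "wx": 0, "wy": 0, "wz": 0, "hand": -1}, {"x": 0, "y": 0, "z": 0, "wx": 0, "wy": 0, "wz": 0, "hand": -1}, {"x": 0, "y": 0, "z": 0, "wx": 0, "wy": 0, "wz": 0, "hand": -1}, {"x": 0, "y": 0, "z": 0, "wx": 0, "wy": 0, "wz": 0, "hand": -1}, {"x": 0, "y": 0, "z": 0, "wx": 0, "wy": 0, "wz": 0, "hand": -1}, {"x": 0, "y": 0, "z": 0, "wx": 0, "wy": 0, "wz": 0, "hand": -1}]'

```text
time: 66.25
tool_pos: [0.5627, -0.3877, 0.1177]
tool_rot: [0.002, 0.716, 0.698, -0.001]
contact_force: [-0.6, -1.0, 0.9]
gripper_width: 0.183
grasp_force: 58.6
```

Emit:
send_rows --rows '[{"x": 0.003, "y": -0.085, "z": -0.004, "wx": 0, "wy": 0, "wz": 0.095, "hand": -1}, {"x": 0.003, "y": -0.085, "z": -0.004, "wx": 0, "wy": 0, "wz": 0.095, "hand": -1}, {"x": 0.003, "y": -0.085, "z": -0.004, "wx": 0, "wy": 0, "wz": 0.095, "hand": -1}, {"x": 0.003, "y": -0.085, "z": -0.004, "wx": 0, "wy": 0, "wz": 0.095, "hand": -1}, {"x": 0.003, "y": -0.085, "z": -0.004, "wx": 0, "wy": 0, "wz": 0.095, "hand": -1}, {"x": 0.003, "y": -0.085, "z": 0, "wx": 0, "wy": 0, "wz": 0.095, "hand": -1}, {"x": 0.003, "y": -0.085, "z": 0, "wx": 0, "wy": 0, "wz": 0.095, "hand": -1}, {"x": 0.003, "y": -0.085, "z": 0, "wx": 0, "wy": 0, "wz": 0.095, "hand": -1}, {"x": 0.003, "y": -0.085, "z": 0, "wx": 0, "wy": 0, "wz": 0.095, "hand": -1}, {"x": 0.003, "y": -0.085, "z": 0, "wx": 0, "wy": 0, "wz": 0.095, "hand": -1}]'

```text
time: 67.08
tool_pos: [0.4468, -0.3391, 0.1197]
tool_rot: [0.002, 0.922, 0.387, 0.0]
contact_force: [0.6, -2.3, -2.5]
gripper_width: 0.18
grasp_force: 58.6
```

Emit:
send_rows --rows '[{"x": 0.003, "y": -0.085, "z": 0, "wx": 0, "wy": 0, "wz": 0.095, "hand": -1}, {"x": 0.003, "y": -0.085, "z": 0, "wx": 0, "wy": 0, "wz": 0.095, "hand": -1}, {"x": 0.003, "y": -0.085, "z": 0, "wx": 0, "wy": 0, "wz": 0.095, "hand": -1}, {"x": 0.003, "y": -0.085, "z": 0, "wx": 0, "wy": 0, "wz": 0.095, "hand": -1}, {"x": 0.003, "y": -0.085, "z": 0, "wx": 0, "wy": 0, "wz": 0.095, "hand": -1}, {"x": 0.003, "y": -0.085, "z": 0, "wx": 0, "wy": 0, "wz": 0.095, "hand": -1}, {"x": 0.003, "y": -0.085, "z": 0, "wx": 0, "wy": 0, "wz": 0.095, "hand": -1}, {"x": 0.003, "y": -0.085, "z": 0, "wx": 0, "wy": 0, "wz": 0.095, "hand": -1}, {"x": 0.003, "y": -0.085, "z": 0, "wx": 0, "wy": 0, "wz": 0.095, "hand": -1}, {"x": 0.003, "y": -0.085, "z": 0, "wx": 0, "wy": 0, "wz": 0.095, "hand": -1}]'

```text
time: 67.92
tool_pos: [0.3962, -0.2247, 0.1186]
tool_rot: [0.001, 1.0, 0.024, 0.002]
contact_force: [8.0, -1.4, -9.0]
gripper_width: 0.184
grasp_force: 58.6
```

Emit:
send_rows --rows '[{"x": 0, "y": 0, "z": 0, "wx": 0, "wy": 0, "wz": 0, "hand": -1}, {"x": 0, "y": 0, "z": 0, "wx": 0, "wy": 0, "wz": 0, "hand": -1}, {"x": 0, "y": 0, "z": 0, "wx": 0, "wy": 0, "wz": 0, "hand": -1}, {"x": 0, "y": 0, "z": 0, "wx": 0, "wy": 0, "wz": 0, "hand": -1}, {"x": 0, "y": 0, "z": 0, "wx": 0, "wy": 0, "wz": 0, "hand": -1}, {"x": 0, "y": 0, "z": 0, "wx": 0, "wy": 0, "wz": 0, "hand": -1}, {"x": 0, "y": 0, "z": 0, "wx": 0, "wy": 0, "wz": 0, "hand": -1}, {"x": 0, "y": 0, "z": 0, "wx": 0, "wy": 0, "wz": 0, "hand": -1}, {"x": 0, "y": 0, "z": 0, "wx": 0, "wy": 0, "wz": 0, "hand": -1}, {"x": 0, "y": 0, "z": 0, "wx": 0, "wy": 0, "wz": 0, "hand": -1}]'

```text
time: 68.75
tool_pos: [0.3962, -0.2251, 0.1183]
tool_rot: [0.001, 1.0, 0.026, 0.002]
contact_force: [5.7, -1.1, -7.8]
gripper_width: 0.186
grasp_force: 58.8
```

Emit:
send_rows --rows '[{"x": 0, "y": 0, "z": 0.012, "wx": 0, "wy": 0, "wz": 0, "hand": -1}, {"x": 0, "y": 0, "z": 0.012, "wx": 0, "wy": 0, "wz": 0, "hand": -1}, {"x": 0, "y": 0, "z": 0.012, "wx": 0, "wy": 0, "wz": 0, "hand": -1}, {"x": 0, "y": 0, "z": 0.012, "wx": 0, "wy": 0, "wz": 0, "hand": -1}, {"x": 0, "y": 0, "z": 0.012, "wx": 0, "wy": 0, "wz": 0, "hand": -1}, {"x": 0, "y": 0, "z": 0.012, "wx": 0, "wy": 0, "wz": 0, "hand": -1}, {"x": 0, "y": 0, "z": 0.012, "wx": 0, "wy": 0, "wz": 0, "hand": -1}, {"x": 0, "y": 0, "z": 0.008, "wx": 0, "wy": 0, "wz": 0, "hand": -1}, {"x": 0, "y": 0, "z": 0, "wx": 0, "wy": 0, "wz": 0, "hand": -1}, {"x": 0, "y": 0, "z": 0, "wx": 0, "wy": 0, "wz": 0, "hand": -1}]'

```text
time: 69.58
tool_pos: [0.3956, -0.2259, 0.1064]
tool_rot: [0.002, 1.0, 0.026, 0.0]
contact_force: [-2.3, 1.7, 3.2]
gripper_width: 0.183
grasp_force: 59.8
```

Emit:
send_rows --rows '[{"x": 0, "y": 0, "z": 0.004, "wx": 0, "wy": 0, "wz": 0, "hand": -1}, {"x": 0, "y": 0, "z": 0.004, "wx": 0, "wy": 0, "wz": 0, "hand": -1}, {"x": 0, "y": 0, "z": 0, "wx": 0, "wy": 0, "wz": 0, "hand": -1}, {"x": 0, "y": 0, "z": 0, "wx": 0, "wy": 0, "wz": 0, "hand": -1}, {"x": 0, "y": 0, "z": 0, "wx": 0, "wy": 0, "wz": 0, "hand": -1}, {"x": 0, "y": 0, "z": 0, "wx": 0, "wy": 0, "wz": 0, "hand": -1}, {"x": 0, "y": 0, "z": 0, "wx": 0, "wy": 0, "wz": 0, "hand": -1}, {"x": 0, "y": 0, "z": 0, "wx": 0, "wy": 0, "wz": 0, "hand": -1}, {"x": 0, "y": 0, "z": 0, "wx": 0, "wy": 0, "wz": 0, "hand": -1}, {"x": 0, "y": 0, "z": 0, "wx": 0, "wy": 0, "wz": 0, "hand": -1}]'

```text
time: 70.42
tool_pos: [0.3956, -0.226, 0.1061]
tool_rot: [0.002, 1.0, 0.026, 0.0]
contact_force: [-5.4, 2.8, 9.1]
gripper_width: 0.189
grasp_force: 60.6
```

Emit:
send_rows --rows '[{"x": 0, "y": 0, "z": -0.006, "wx": 0, "wy": 0, "wz": 0, "hand": -0.2}, {"x": 0, "y": 0, "z": 0, "wx": 0, "wy": 0, "wz": 0, "hand": -0.2}, {"x": 0, "y": 0, "z": 0, "wx": 0, "wy": 0, "wz": 0, "hand": 0}, {"x": 0, "y": 0, "z": 0, "wx": 0, "wy": 0, "wz": 0, "hand": 0}, {"x": 0, "y": 0, "z": 0, "wx": 0, "wy": 0, "wz": 0, "hand": 0}, {"x": 0, "y": 0, "z": -0.1, "wx": 0, "wy": 0, "wz": 0, "hand": 0}, {"x": 0, "y": 0, "z": -0.15, "wx": 0, "wy": 0, "wz": 0, "hand": 0}, {"x": 0, "y": 0, "z": -0.15, "wx": 0, "wy": 0, "wz": 0, "hand": 0}, {"x": 0, "y": 0, "z": -0.15, "wx": 0, "wy": 0, "wz": 0, "hand": 0}, {"x": 0, "y": 0, "z": 0, "wx": 0, "wy": 0, "wz": 0, "hand": 0}]'

```text
time: 71.25
tool_pos: [0.3979, -0.2273, 0.1933]
tool_rot: [0.005, 1.0, 0.026, 0.004]
contact_force: [-0.3, -1.1, 1.3]
gripper_width: 0.501
grasp_force: 0.0
```

```bash
python3 - <<'E'
from h import *
print(manip.state()["tool_pos"]);line([.4830,-.3690,.19],np.pi/2+PUMP[2],20)
E
```

```text
[ 0.3979259  -0.22732525  0.19328004]
w [ 0.001  0.    -0.1  ] mm/row 8.264395734673114 deg 4.4972678158244515
[0.026, 0.049, 0.002]
[0.022, 0.051, 0.002]
[0.018, 0.052, 0.002]
[0.014, 0.053, 0.002]
[0.01, 0.054, 0.002]
[0.005, 0.055, 0.002]
[0.001, 0.055, 0.002]
[-0.003, 0.055, 0.002]
[-0.008, 0.055, 0.001]
[-0.012, 0.054, 0.001]
[-0.016, 0.053, 0.001]
[-0.02, 0.051, 0.001]
[-0.024, 0.049, 0.001]
[-0.028, 0.047, 0.001]
[-0.032, 0.045, 0.001]
[-0.035, 0.042, 0.001]
[-0.038, 0.04, 0.001]
[-0.041, 0.036, 0.001]
[-0.044, 0.033, 0.001]
[-0.046, 0.03, 0.001]
```

Emit:
send_rows --rows '[{"x": 0.026, "y": 0.049, "z": 0, "wx": 0, "wy": 0, "wz": -0.1, "hand": 0.4}, {"x": 0.022, "y": 0.051, "z": 0, "wx": 0, "wy": 0, "wz": -0.1, "hand": 0.4}, {"x": 0.018, "y": 0.052, "z": 0, "wx": 0, "wy": 0, "wz": -0.1, "hand": 0.4}, {"x": 0.014, "y": 0.053, "z": 0, "wx": 0, "wy": 0, "wz": -0.1, "hand": 0.4}, {"x": 0.01, "y": 0.054, "z": 0, "wx": 0, "wy": 0, "wz": -0.1, "hand": 0.4}, {"x": 0.005, "y": 0.055, "z": 0, "wx": 0, "wy": 0, "wz": -0.1, "hand": 0.4}, {"x": 0.001, "y": 0.055, "z": 0, "wx": 0, "wy": 0, "wz": -0.1, "hand": 0.4}, {"x": -0.003, "y": 0.055, "z": 0, "wx": 0, "wy": 0, "wz": -0.1, "hand": 0.4}, {"x": -0.008, "y": 0.055, "z": 0, "wx": 0, "wy": 0, "wz": -0.1, "hand": 0.4}, {"x": -0.012, "y": 0.054, "z": 0, "wx": 0, "wy": 0, "wz": -0.1, "hand": 0.4}]'

```text
time: 72.08
tool_pos: [0.4384, -0.2966, 0.1871]
tool_rot: [0.001, 0.913, 0.409, -0.0]
contact_force: [-0.1, 0.2, 0.3]
gripper_width: 0.698
grasp_force: 0.0
```

Emit:
send_rows --rows '[{"x": -0.016, "y": 0.053, "z": 0, "wx": 0, "wy": 0, "wz": -0.1, "hand": 0.4}, {"x": -0.02, "y": 0.051, "z": 0, "wx": 0, "wy": 0, "wz": -0.1, "hand": 0.4}, {"x": -0.024, "y": 0.049, "z": 0, "wx": 0, "wy": 0, "wz": -0.1, "hand": 0.4}, {"x": -0.028, "y": 0.047, "z": 0, "wx": 0, "wy": 0, "wz": -0.1, "hand": 0.4}, {"x": -0.032, "y": 0.045, "z": 0, "wx": 0, "wy": 0, "wz": -0.1, "hand": 0.4}, {"x": -0.035, "y": 0.042, "z": 0, "wx": 0, "wy": 0, "wz": -0.1, "hand": 0.4}, {"x": -0.038, "y": 0.04, "z": 0, "wx": 0, "wy": 0, "wz": -0.1, "hand": 0.4}, {"x": -0.041, "y": 0.036, "z": 0, "wx": 0, "wy": 0, "wz": -0.1, "hand": 0.4}, {"x": -0.044, "y": 0.033, "z": 0, "wx": 0, "wy": 0, "wz": -0.1, "hand": 0.4}, {"x": -0.046, "y": 0.03, "z": 0, "wx": 0, "wy": 0, "wz": -0.1, "hand": 0.4}]'

```text
time: 72.92
tool_pos: [0.4808, -0.3671, 0.1872]
tool_rot: [0.001, 0.687, 0.727, -0.001]
contact_force: [-1.4, -0.7, 0.1]
gripper_width: 0.703
grasp_force: 0.0
```

Emit:
send_rows --rows '[{"x": 0, "y": 0, "z": 0, "wx": 0, "wy": 0, "wz": 0, "hand": 0.4}, {"x": 0, "y": 0, "z": 0, "wx": 0, "wy": 0, "wz": 0, "hand": 0.4}, {"x": 0, "y": 0, "z": 0, "wx": 0, "wy": 0, "wz": 0, "hand": 0.4}, {"x": 0, "y": 0, "z": 0, "wx": 0, "wy": 0, "wz": 0, "hand": 0.4}, {"x": 0, "y": 0, "z": 0, "wx": 0, "wy": 0, "wz": 0, "hand": 0.4}, {"x": 0, "y": 0, "z": 0, "wx": 0, "wy": 0, "wz": 0, "hand": 0.4}, {"x": 0, "y": 0, "z": 0, "wx": 0, "wy": 0, "wz": 0, "hand": 0.4}, {"x": 0, "y": 0, "z": 0, "wx": 0, "wy": 0, "wz": 0, "hand": 0.4}, {"x": 0, "y": 0, "z": 0, "wx": 0, "wy": 0, "wz": 0, "hand": 0.4}, {"x": 0, "y": 0, "z": 0, "wx": 0, "wy": 0, "wz": 0, "hand": 0.4}]'

```text
time: 73.75
tool_pos: [0.4809, -0.367, 0.1887]
tool_rot: [0.002, 0.688, 0.726, -0.001]
contact_force: [0.1, -0.9, -1.0]
gripper_width: 0.701
grasp_force: 0.0
```

```bash
python3 - <<'E'
from h import *
c=calibration("wrist");i=grab_frame("wrist");cv2.imwrite("pics/w21.png",i);print(manip.state()["tool_pos"])
h=cv2.cvtColor(i,cv2.COLOR_BGR2HSV);m=cv2.inRange(h,(105,120,30),(130,255,255));k,_,st,ce=cv2.connectedComponentsWithStats(m)
for j in range(1,k):
    if st[j,4]>80: print(st[j],ce[j],back(c,ce[j],.112))
plan([.4830,-.3690,.093],np.pi/2+PUMP[2],10)
E
```

```text
[ 0.48089346 -0.36703653  0.18864288]
[299 198  40  23 714] [318.267507   210.94957983] [ 0.48317233 -0.37046318  0.112     ]
10 rows {'x': -0.001, 'y': 0.001, 'z': 0.064, 'wx': 0.0, 'wy': 0.0, 'wz': 0.0} mm/row 9.6 deg 0.02
```

Emit:
send_rows --rows '[{"x": -0.002, "y": 0.002, "z": 0.07, "wx": 0, "wy": 0, "wz": 0, "hand": 0.4}, {"x": -0.002, "y": 0.002, "z": 0.07, "wx": 0, "wy": 0, "wz": 0, "hand": 0.4}, {"x": -0.002, "y": 0.002, "z": 0.07, "wx": 0, "wy": 0, "wz": 0, "hand": 0.4}, {"x": -0.002, "y": 0.002, "z": 0.07, "wx": 0, "wy": 0, "wz": 0, "hand": 0.4}, {"x": -0.002, "y": 0.002, "z": 0.07, "wx": 0, "wy": 0, "wz": 0, "hand": 0.4}, {"x": -0.002, "y": 0.002, "z": 0.07, "wx": 0, "wy": 0, "wz": 0, "hand": 0.4}, {"x": -0.002, "y": 0.002, "z": 0.07, "wx": 0, "wy": 0, "wz": 0, "hand": 0.4}, {"x": -0.002, "y": 0.002, "z": 0.07, "wx": 0, "wy": 0, "wz": 0, "hand": 0.4}, {"x": 0, "y": 0, "z": 0.07, "wx": 0, "wy": 0, "wz": 0, "hand": 0.4}, {"x": 0, "y": 0, "z": 0, "wx": 0, "wy": 0, "wz": 0, "hand": 0.4}]'

```text
time: 74.63
tool_pos: [0.4823, -0.3684, 0.0908]
tool_rot: [-0.001, 0.688, 0.726, -0.001]
contact_force: [-0.3, 1.4, -1.9]
gripper_width: 0.698
grasp_force: 0.0
```

Emit:
send_rows --rows '[{"x": 0, "y": 0, "z": 0, "wx": 0, "wy": 0, "wz": 0, "hand": -1}, {"x": 0, "y": 0, "z": 0, "wx": 0, "wy": 0, "wz": 0, "hand": -1}, {"x": 0, "y": 0, "z": 0, "wx": 0, "wy": 0, "wz": 0, "hand": -1}, {"x": 0, "y": 0, "z": 0, "wx": 0, "wy": 0, "wz": 0, "hand": -1}, {"x": 0, "y": 0, "z": 0, "wx": 0, "wy": 0, "wz": 0, "hand": -1}, {"x": 0, "y": 0, "z": 0, "wx": 0, "wy": 0, "wz": 0, "hand": -1}, {"x": 0, "y": 0, "z": 0, "wx": 0, "wy": 0, "wz": 0, "hand": -1}, {"x": 0, "y": 0, "z": 0, "wx": 0, "wy": 0, "wz": 0, "hand": -1}, {"x": 0, "y": 0, "z": 0, "wx": 0, "wy": 0, "wz": 0, "hand": -1}, {"x": 0, "y": 0, "z": 0, "wx": 0, "wy": 0, "wz": 0, "hand": -1}]'

```text
time: 75.47
tool_pos: [0.4828, -0.3702, 0.0952]
tool_rot: [0.001, 0.688, 0.726, -0.002]
contact_force: [-4.9, 0.7, 2.8]
gripper_width: 0.357
grasp_force: 62.4
```

Emit:
send_rows --rows '[{"x": 0.015, "y": 0, "z": 0, "wx": 0, "wy": 0, "wz": 0, "hand": -1}, {"x": 0.015, "y": 0, "z": 0, "wx": 0, "wy": 0, "wz": 0, "hand": -1}, {"x": 0.015, "y": 0, "z": 0, "wx": 0, "wy": 0, "wz": 0, "hand": -1}, {"x": 0.015, "y": 0, "z": 0, "wx": 0, "wy": 0, "wz": 0, "hand": -1}, {"x": 0.015, "y": 0, "z": 0, "wx": 0, "wy": 0, "wz": 0, "hand": -1}, {"x": 0.015, "y": 0, "z": 0, "wx": 0, "wy": 0, "wz": 0, "hand": -1}, {"x": 0.015, "y": 0, "z": 0, "wx": 0, "wy": 0, "wz": 0, "hand": -1}, {"x": 0, "y": 0, "z": 0, "wx": 0, "wy": 0, "wz": 0, "hand": -1}, {"x": 0, "y": 0, "z": 0, "wx": 0, "wy": 0, "wz": 0, "hand": -1}, {"x": 0, "y": 0, "z": 0, "wx": 0, "wy": 0, "wz": 0, "hand": -1}]'

```text
time: 76.3
tool_pos: [0.482, -0.3545, 0.0952]
tool_rot: [0.002, 0.688, 0.726, -0.002]
contact_force: [-5.1, -0.5, 2.4]
gripper_width: 0.356
grasp_force: 62.4
```

Emit:
send_rows --rows '[{"x": 0.006, "y": 0, "z": 0, "wx": 0, "wy": 0, "wz": 0, "hand": -1}, {"x": 0.006, "y": 0, "z": 0, "wx": 0, "wy": 0, "wz": 0, "hand": -1}, {"x": 0.006, "y": 0, "z": 0, "wx": 0, "wy": 0, "wz": 0, "hand": -1}, {"x": 0.006, "y": 0, "z": 0, "wx": 0, "wy": 0, "wz": 0, "hand": -1}, {"x": 0.006, "y": 0, "z": 0, "wx": 0, "wy": 0, "wz": 0, "hand": -1}, {"x": 0.006, "y": 0, "z": 0, "wx": 0, "wy": 0, "wz": 0, "hand": -1}, {"x": 0, "y": 0, "z": 0, "wx": 0, "wy": 0, "wz": 0, "hand": -1}, {"x": 0, "y": 0, "z": 0, "wx": 0, "wy": 0, "wz": 0, "hand": -1}, {"x": 0, "y": 0, "z": 0, "wx": 0, "wy": 0, "wz": 0, "hand": -1}, {"x": 0, "y": 0, "z": 0, "wx": 0, "wy": 0, "wz": 0, "hand": -1}]'

```text
time: 77.13
tool_pos: [0.4818, -0.3494, 0.0952]
tool_rot: [0.002, 0.688, 0.725, -0.002]
contact_force: [-4.7, -1.1, 2.1]
gripper_width: 0.357
grasp_force: 62.3
```

Emit:
send_rows --rows '[{"x": 0.004, "y": 0, "z": 0, "wx": 0, "wy": 0, "wz": 0, "hand": -1}, {"x": 0.004, "y": 0, "z": 0, "wx": 0, "wy": 0, "wz": 0, "hand": -1}, {"x": 0, "y": 0, "z": 0, "wx": 0, "wy": 0, "wz": 0, "hand": -1}, {"x": 0, "y": 0, "z": 0, "wx": 0, "wy": 0, "wz": 0, "hand": -1}, {"x": 0, "y": 0, "z": 0, "wx": 0, "wy": 0, "wz": 0, "hand": -1}, {"x": 0, "y": 0, "z": 0, "wx": 0, "wy": 0, "wz": 0, "hand": -1}, {"x": 0, "y": 0, "z": 0, "wx": 0, "wy": 0, "wz": 0, "hand": -1}, {"x": 0, "y": 0, "z": 0, "wx": 0, "wy": 0, "wz": 0, "hand": -1}, {"x": 0, "y": 0, "z": 0, "wx": 0, "wy": 0, "wz": 0, "hand": -1}, {"x": 0, "y": 0, "z": 0, "wx": 0, "wy": 0, "wz": 0, "hand": -1}]'

```text
time: 77.97
tool_pos: [0.4817, -0.3483, 0.0952]
tool_rot: [0.002, 0.688, 0.725, -0.002]
contact_force: [-4.3, -1.0, 1.6]
gripper_width: 0.358
grasp_force: 62.3
```

Emit:
send_rows --rows '[{"x": 0.004, "y": 0, "z": 0, "wx": 0, "wy": 0, "wz": 0, "hand": -1}, {"x": 0.004, "y": 0, "z": 0, "wx": 0, "wy": 0, "wz": 0, "hand": -1}, {"x": 0, "y": 0, "z": 0, "wx": 0, "wy": 0, "wz": 0, "hand": -1}, {"x": 0, "y": 0, "z": 0, "wx": 0, "wy": 0, "wz": 0, "hand": -1}, {"x": 0, "y": 0, "z": 0, "wx": 0, "wy": 0, "wz": 0, "hand": -1}, {"x": 0, "y": 0, "z": 0, "wx": 0, "wy": 0, "wz": 0, "hand": -1}, {"x": 0, "y": 0, "z": 0, "wx": 0, "wy": 0, "wz": 0, "hand": -1}, {"x": 0, "y": 0, "z": 0, "wx": 0, "wy": 0, "wz": 0, "hand": -1}, {"x": 0, "y": 0, "z": 0, "wx": 0, "wy": 0, "wz": 0, "hand": -1}, {"x": 0, "y": 0, "z": 0, "wx": 0, "wy": 0, "wz": 0, "hand": -1}]'

```text
time: 78.8
tool_pos: [0.4817, -0.3472, 0.0952]
tool_rot: [0.002, 0.688, 0.725, -0.002]
contact_force: [-5.5, -2.0, 1.4]
gripper_width: 0.363
grasp_force: 62.3
```

Emit:
send_rows --rows '[{"x": 0.004, "y": 0, "z": 0, "wx": 0, "wy": 0, "wz": 0, "hand": -1}, {"x": 0.004, "y": 0, "z": 0, "wx": 0, "wy": 0, "wz": 0, "hand": -1}, {"x": 0, "y": 0, "z": 0, "wx": 0, "wy": 0, "wz": 0, "hand": -1}, {"x": 0, "y": 0, "z": 0, "wx": 0, "wy": 0, "wz": 0, "hand": -1}, {"x": 0, "y": 0, "z": 0, "wx": 0, "wy": 0, "wz": 0, "hand": -1}, {"x": 0, "y": 0, "z": 0, "wx": 0, "wy": 0, "wz": 0, "hand": -1}, {"x": 0, "y": 0, "z": 0, "wx": 0, "wy": 0, "wz": 0, "hand": -1}, {"x": 0, "y": 0, "z": 0, "wx": 0, "wy": 0, "wz": 0, "hand": -1}, {"x": 0, "y": 0, "z": 0, "wx": 0, "wy": 0, "wz": 0, "hand": -1}, {"x": 0, "y": 0, "z": 0, "wx": 0, "wy": 0, "wz": 0, "hand": -1}]'

```text
time: 79.63
tool_pos: [0.4816, -0.3465, 0.0952]
tool_rot: [0.002, 0.688, 0.725, -0.002]
contact_force: [-3.6, -3.5, 1.1]
gripper_width: 0.357
grasp_force: 62.2
```

Emit:
send_rows --rows '[{"x": 0.004, "y": 0, "z": 0, "wx": 0, "wy": 0, "wz": 0, "hand": -1}, {"x": 0.003, "y": 0, "z": 0, "wx": 0, "wy": 0, "wz": 0, "hand": -1}, {"x": 0, "y": 0, "z": 0, "wx": 0, "wy": 0, "wz": 0, "hand": -1}, {"x": 0, "y": 0, "z": 0, "wx": 0, "wy": 0, "wz": 0, "hand": -1}, {"x": 0, "y": 0, "z": 0, "wx": 0, "wy": 0, "wz": 0, "hand": -1}, {"x": 0, "y": 0, "z": 0, "wx": 0, "wy": 0, "wz": 0, "hand": -1}, {"x": 0, "y": 0, "z": 0, "wx": 0, "wy": 0, "wz": 0, "hand": -1}, {"x": 0, "y": 0, "z": 0, "wx": 0, "wy": 0, "wz": 0, "hand": -1}, {"x": 0, "y": 0, "z": 0, "wx": 0, "wy": 0, "wz": 0, "hand": -1}, {"x": 0, "y": 0, "z": 0, "wx": 0, "wy": 0, "wz": 0, "hand": -1}]'

```text
time: 80.47
tool_pos: [0.4816, -0.3464, 0.0952]
tool_rot: [0.003, 0.688, 0.725, -0.003]
contact_force: [-3.6, -5.9, -1.4]
gripper_width: 0.356
grasp_force: 61.9
```

```bash
python3 - <<'E'
from h import *
c=calibration("wrist");i=grab_frame("wrist");cv2.imwrite("pics/w22.png",i);np.save("w22.npy",c,allow_pickle=True);t=grab_frame("top");cv2.imwrite("pics/t22.png",t)
P=place(PUMP,[[x,y,.072] for x in(-.036,.024) for y in(-.073,-.1,0)]);print(proj(c,P).round(0).tolist())
E
```

```text
[[258.0, 216.0], [260.0, 257.0], [250.0, 86.0], [358.0, 216.0], [356.0, 257.0], [363.0, 86.0]]
```

Emit:
send_rows --rows '[{"x": 0.004, "y": 0, "z": 0, "wx": 0, "wy": 0, "wz": 0, "hand": -1}, {"x": 0.004, "y": 0, "z": 0, "wx": 0, "wy": 0, "wz": 0, "hand": -1}, {"x": 0, "y": 0, "z": 0, "wx": 0, "wy": 0, "wz": 0, "hand": -1}, {"x": 0, "y": 0, "z": 0, "wx": 0, "wy": 0, "wz": 0, "hand": -1}, {"x": 0, "y": 0, "z": 0, "wx": 0, "wy": 0, "wz": 0, "hand": -1}, {"x": 0, "y": 0, "z": 0, "wx": 0, "wy": 0, "wz": 0, "hand": -1}, {"x": 0, "y": 0, "z": 0, "wx": 0, "wy": 0, "wz": 0, "hand": -1}, {"x": 0, "y": 0, "z": 0, "wx": 0, "wy": 0, "wz": 0, "hand": -1}, {"x": 0, "y": 0, "z": 0, "wx": 0, "wy": 0, "wz": 0, "hand": -1}, {"x": 0, "y": 0, "z": 0, "wx": 0, "wy": 0, "wz": 0, "hand": -1}]'

```text
time: 81.4
tool_pos: [0.4816, -0.346, 0.0952]
tool_rot: [0.004, 0.688, 0.725, -0.003]
contact_force: [-3.5, -9.2, -3.3]
gripper_width: 0.357
grasp_force: 61.8
```

Emit:
send_rows --rows '[{"x": 0.004, "y": 0, "z": 0, "wx": 0, "wy": 0, "wz": 0, "hand": -1}, {"x": 0.004, "y": 0, "z": 0, "wx": 0, "wy": 0, "wz": 0, "hand": -1}, {"x": 0, "y": 0, "z": 0, "wx": 0, "wy": 0, "wz": 0, "hand": -1}, {"x": 0, "y": 0, "z": 0, "wx": 0, "wy": 0, "wz": 0, "hand": -1}, {"x": 0, "y": 0, "z": 0, "wx": 0, "wy": 0, "wz": 0, "hand": -1}, {"x": 0, "y": 0, "z": 0, "wx": 0, "wy": 0, "wz": 0, "hand": -1}, {"x": 0, "y": 0, "z": 0, "wx": 0, "wy": 0, "wz": 0, "hand": -1}, {"x": 0, "y": 0, "z": 0, "wx": 0, "wy": 0, "wz": 0, "hand": -1}, {"x": 0, "y": 0, "z": 0, "wx": 0, "wy": 0, "wz": 0, "hand": -1}, {"x": 0, "y": 0, "z": 0, "wx": 0, "wy": 0, "wz": 0, "hand": -1}]'

```text
time: 82.23
tool_pos: [0.4815, -0.3454, 0.0952]
tool_rot: [0.005, 0.688, 0.725, -0.004]
contact_force: [-2.9, -10.6, -4.2]
gripper_width: 0.358
grasp_force: 61.6
```

Emit:
send_rows --rows '[{"x": 0.004, "y": 0, "z": 0, "wx": 0, "wy": 0, "wz": 0, "hand": -1}, {"x": 0.004, "y": 0, "z": 0, "wx": 0, "wy": 0, "wz": 0, "hand": -1}, {"x": 0, "y": 0, "z": 0, "wx": 0, "wy": 0, "wz": 0, "hand": -1}, {"x": 0, "y": 0, "z": 0, "wx": 0, "wy": 0, "wz": 0, "hand": -1}, {"x": 0, "y": 0, "z": 0, "wx": 0, "wy": 0, "wz": 0, "hand": -1}, {"x": 0, "y": 0, "z": 0, "wx": 0, "wy": 0, "wz": 0, "hand": -1}, {"x": 0, "y": 0, "z": 0, "wx": 0, "wy": 0, "wz": 0, "hand": -1}, {"x": 0, "y": 0, "z": 0, "wx": 0, "wy": 0, "wz": 0, "hand": -1}, {"x": 0, "y": 0, "z": 0, "wx": 0, "wy": 0, "wz": 0, "hand": -1}, {"x": 0, "y": 0, "z": 0, "wx": 0, "wy": 0, "wz": 0, "hand": -1}]'

```text
time: 83.07
tool_pos: [0.4815, -0.3443, 0.0952]
tool_rot: [0.005, 0.688, 0.725, -0.004]
contact_force: [-2.8, -11.4, -4.1]
gripper_width: 0.357
grasp_force: 61.6
```

```bash
python3 - <<'E'
from h import *
c=calibration("wrist");i=grab_frame("wrist");cv2.imwrite("pics/w23.png",i);t=grab_frame("top")
cv2.imwrite("pics/t23.png",t)
P=place(PUMP,[[-.036,-.073,.072],[.024,-.073,.072]]);q=proj(c,P);print(q)
w11=cv2.imread("pics/w11.png")
o=np.zeros((600,800,3),np.uint8)
o[:330,:480]=cv2.resize(i[155:265,230:390],None,fx=3,fy=3,interpolation=cv2.INTER_CUBIC)
o[:390,480:800]=cv2.resize(w11[105:255,220:340][:, :],(312,390),interpolation=cv2.INTER_CUBIC)[:, :320] if 0 else cv2.resize(w11[105:255,217:340],(320,390),interpolation=cv2.INTER_CUBIC)
o[330:600,:480]=cv2.resize(t[195:280,385:505],(381,270),interpolation=cv2.INTER_CUBIC)[:, :480] if 0 else cv2.copyMakeBorder(cv2.resize(t[195:280,385:505],(381,270),interpolation=cv2.INTER_CUBIC),0,0,0,99,cv2.BORDER_CONSTANT)
o[400:600,480:800]=cv2.resize(i,(320,200))
cv2.imwrite("pics/c23.png",o)
E
```

```text
[[257.77721437 219.05611012]
 [357.41509223 219.06489842]]
```

View pics/c23.png

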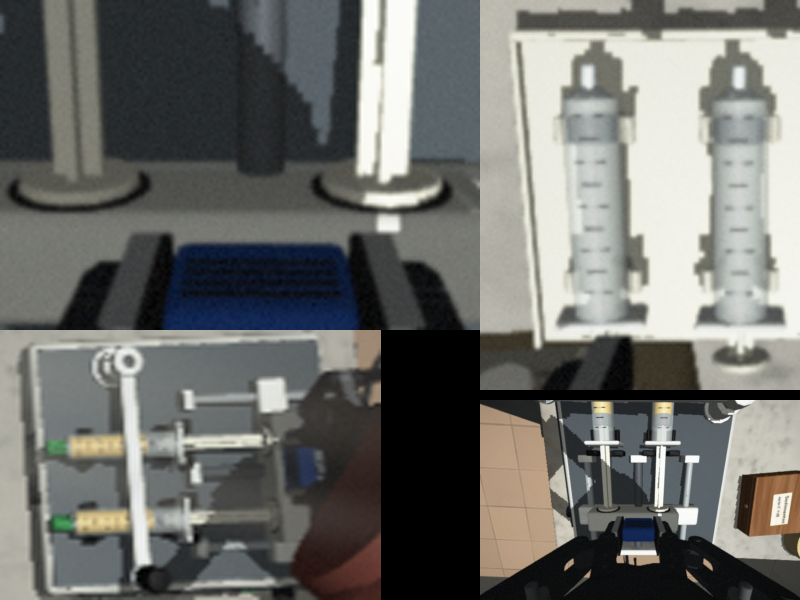

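The picture shows both thumb plates against the pusher face, the bar across both barrels, and both spent syringes seated in the rack. I ease off, release and retreat.

Emit:
send_rows --rows '[{"x": -0.005, "y": 0, "z": 0, "wx": 0, "wy": 0, "wz": 0, "hand": -1}, {"x": -0.005, "y": 0, "z": 0, "wx": 0, "wy": 0, "wz": 0, "hand": -1}, {"x": 0, "y": 0, "z": 0, "wx": 0, "wy": 0, "wz": 0, "hand": -1}, {"x": 0, "y": 0, "z": 0, "wx": 0, "wy": 0, "wz": 0, "hand": 0.1}, {"x": 0, "y": 0, "z": 0, "wx": 0, "wy": 0, "wz": 0, "hand": 0.4}, {"x": 0, "y": 0, "z": 0, "wx": 0, "wy": 0, "wz": 0, "hand": 0.4}, {"x": 0, "y": 0, "z": 0, "wx": 0, "wy": 0, "wz": 0, "hand": 0.4}, {"x": 0, "y": 0, "z": 0, "wx": 0, "wy": 0, "wz": 0, "hand": 0.4}, {"x": 0, "y": 0, "z": -0.05, "wx": 0, "wy": 0, "wz": 0, "hand": 0.4}, {"x": 0, "y": 0, "z": -0.1, "wx": 0, "wy": 0, "wz": 0, "hand": 0.4}]'

```text
time: 84.0
tool_pos: [0.481, -0.3404, 0.1149]
tool_rot: [-0.0, 0.688, 0.726, -0.001]
contact_force: [-0.4, -0.1, -0.4]
gripper_width: 0.698
grasp_force: 0.0
```

Emit:
send_rows --rows '[{"x": 0, "y": 0, "z": -0.15, "wx": 0, "wy": 0, "wz": 0, "hand": 0.4}, {"x": 0, "y": 0, "z": -0.15, "wx": 0, "wy": 0, "wz": 0, "hand": 0.4}, {"x": 0, "y": 0, "z": -0.15, "wx": 0, "wy": 0, "wz": 0, "hand": 0.4}, {"x": 0, "y": 0, "z": -0.15, "wx": 0, "wy": 0, "wz": 0, "hand": 0.4}, {"x": 0, "y": 0, "z": -0.15, "wx": 0, "wy": 0, "wz": 0, "hand": 0.4}, {"x": 0, "y": 0, "z": 0, "wx": 0, "wy": 0, "wz": 0, "hand": 0.4}, {"x": 0, "y": 0, "z": 0, "wx": 0, "wy": 0, "wz": 0, "hand": 0.4}, {"x": 0, "y": 0, "z": 0, "wx": 0, "wy": 0, "wz": 0, "hand": 0.4}, {"x": 0, "y": 0, "z": 0, "wx": 0, "wy": 0, "wz": 0, "hand": 0.4}, {"x": 0, "y": 0, "z": 0, "wx": 0, "wy": 0, "wz": 0, "hand": 0.4}]'

```text
time: 84.83
tool_pos: [0.4812, -0.3407, 0.2271]
tool_rot: [0.0, 0.688, 0.726, -0.001]
contact_force: [0.0, -0.5, -0.4]
gripper_width: 0.7
grasp_force: 0.0
```

```bash
python3 - <<'E'
from h import *
np.set_printoptions(precision=4,suppress=True)
t=calibration("top");i=grab_frame("top");cv2.imwrite("pics/t24.png",i)
h=cv2.cvtColor(i[190:285,385:505],cv2.COLOR_BGR2HSV)
for n,lo,hi,z in(("cap",(50,100,30),(85,255,255),.072),("fin",(105,120,30),(130,255,255),.112)):
    k,_,st,ce=cv2.connectedComponentsWithStats(cv2.inRange(h,lo,hi))
    for j in range(1,k):
        if st[j,4]>8:
            X=back(t,ce[j]+[385,190],z);a=PUMP[2];d=X[:2]-PUMP[:2];print(n,st[j,4],"pump frame",d[0]*np.cos(a)+d[1]*np.sin(a),-d[0]*np.sin(a)+d[1]*np.cos(a))
c=calibration("wrist");w=grab_frame("wrist");cv2.imwrite("pics/w24.png",w)
m=cv2.inRange(cv2.cvtColor(w,cv2.COLOR_BGR2HSV),(105,120,30),(130,255,255));k,_,st,ce=cv2.connectedComponentsWithStats(m)
for j in range(1,k):
    if st[j,4]>80: X=back(c,ce[j],.112);d=X[:2]-PUMP[:2];print("wfin",st[j,4],X,-d[0]*np.sin(a)+d[1]*np.cos(a))
print(manip.state()["tool_pos"])
E
```

```text
cap 26 pump frame -0.035077232080618886 0.09990395223532764
wfin 536 [ 0.4821 -0.3456  0.112 ] -0.08266748066444517
[ 0.4814 -0.3409  0.2276]
```

```bash
python3 -c "
from plant import job_done
print(job_done())"
```

```text
the job is handed in; nothing more can be done
None
```

The job is handed in at about 85 s of the 208 s: both spent syringes lie in the rack lanes, both filled syringes are loaded with the bar down on the barrels and the pusher against the plungers; nothing on the bench was knocked as far as I saw, and no verdict was returned.

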